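Load the spray washer with salvaged spring barrels

ROBOT

A 6-joint arm with a two-finger parallel gripper is mounted at the origin on the work surface. World frame = base frame: x ahead of the robot, y to its left, z up, the work surface at z = 0. Lengths are in mm, angles in rad, forces in N, time in s.
With the tool pointing down it reaches from about 350 to 875 mm from the base axis. Payload 4.2 kg.
Tool frame: the origin (TCP) lies midway between the tips of the shut fingers; the grasp point (between the pads) lies 19 mm behind it; z points along the fingers, y is the direction in which the jaws open and shut (so a half turn about z gives the same grasp; the last joint's range is limited). The gripper opens to 85 mm and grips with 20 to 120 N. Pads are 22 mm wide; open, the fingers measure 114 mm over their backs; the gripper's body (76 mm by 85 mm) begins 54 mm behind the grasp point. The pads swing forward as they close: fully open they stand 13 mm farther back than shut.
Start: joints at [1.584, 0.385, 0.008, 0, -1.194, -0.259], TCP at [152.051, 606.201, 231.312] pointing down, gripper open.
Joint ranges: [-3.14, 3.14], [-1.21, 2.06], [-1.07, 1.41], [-3.16, 2.05], [-2.99, -0.16], [-3.1, 3.1]. Speed limits (rad/s): [2.79, 2.79, 3.14, 3.14, 3.14, 3.14].

INTERFACE

Orientations are given as a unit quaternion [x, y, z, w].
In Python, from bench import arm gives the robot as it stands.
- The arm moves only by the tool send_rows, never from a script. Its arguments are lists of equal length, an entry for each row: "translation": the shift along the tool's x, y, z in mm, a list of three; "dr": the turn, a rotation vector about the tool's x, y, z in degrees, a list of three; "grip": the finger opening in mm, from 0 to 85.4. In form: {"translation": [[dx, dy, dz], ...], "dr": [[ax, ay, az], ...], "grip": [grip, ...]}. A call has exactly 5 rows; each row shifts and turns the commanded pose from where the row before left it, along the tool's axes as they then stand; what a row does not reach is not made up. A row lasts 1/8 s, in which the tool goes at most 62.5 mm and 10.7 degrees, less where a joint would pass 70% of its speed; a pose out of reach is approached as far as the arm can. A call with a gripper value outside its range is refused whole. The fingers move at their own pace and stop on an object; the grip force is fixed at half the most. Time passes only in rows, so rows that do not move let the fingers close, or fill a call up. It gives the time, the measured TCP pose, the force and the opening at its end, in the units of the state.
- arm.read_state(): the state, without advancing time (a new reading comes with each control period).
- arm.get_image(name): name is "side" or "top"; returns the picture (480x640x3 uint8, red, green, blue); there is no depth.
- arm.camera_info(name): a dict with "fx", "fy", "cx", "cy" (pixels), "D" ([k1, k2, p1, p2, k3] as OpenCV has them; the pictures are not rectified), "cam_to_world" (4x4, takes a point from camera to world coordinates). Camera axes: x right, y down, z forward; pixel columns grow to the right and rows downward; lengths in mm; the calibration is good to about 2 mm. A picture is of the moment at which its call begins. camera_info takes no time and is no camera call.
- arm.job_done(): hands the job in, once; it reports no verdict.
Trained networks look in the newest picture that a camera, given by its name, has taken for a name from the list of things; names that differ only in an ending like _2 or _b are one class to them, and where a whole thing is asked for, a point or a joint stands for the part that bears it (a point fixed in the world has none). Each returns a list of dicts, best first, with "confidence" (0 to 1); they miss things now and then, are a little off and sometimes report something else, mostly with a low value. They report only what shows in the picture. A call takes as long as a camera call. They do not tell look-alikes from the thing itself.
- arm.search_frame(thing, camera): "xyz" ([x, y, z] in mm, in world coordinates, good to about 4 mm: the middle of the surface that is visible of it).
- arm.place_of(thing, camera): "xyz" ([x, y, z] in mm, in world coordinates, good to about 4 mm: a listed point, or the origin of a listed thing).
The state is a dict: "clock": time; "joints": joint angles; "joint_vel": joint speeds; "joint_efforts": joint torques, N m; "position": TCP position; "ee_rot": TCP orientation; "contact_force": force on the tool from outside, world axes, zero at the start; "wrist_torque": the same for the moment, N m; "gripper_width": finger opening in mm.
Only numpy, scipy, OpenCV 4.12 (cv2) and the standard library are available. Lean on these libraries where they do the work, as an engineer would, in place of code of your own. Each camera call takes 0.05 s, during which the arm holds its last target.

TASK

Load the parts washer with the brass-coloured spring barrels from the bench: swing its door right down, draw the rack right out, stand every barrel upright on the rack floor, one to a cell, without dropping any, then push the rack fully home and swing the door up shut. Leave the other parts and tools where they are.

Things in the scene. Friction and masses are not known exactly. Their poses are not given: they have to be found in the camera images.
- washer: blue bench-top spray parts washer, fixed to the bench, 314 mm wide, 290 mm deep, with a sloping front and a bottom-hinged drop-down door. Side walls 12 mm thick, inside faces 290 mm apart. Origin: on the bench straight below the middle of the door hinge; x points into the washer, away from its front, y to the left as seen from the front, z up
- roof_edge (a point): middle of the front edge of the washer's flat roof, at the roof's top, 185 mm above the bench and 77 mm behind the hinge line. A control box 36 mm high stands on the roof, from 118 mm behind this edge backwards
- door_hinge (a point): middle of the door's hinge line, 42 mm above the bench; the hinge runs along the washer's y
- washer_door (a joint): door angle, rad: 0 = shut (leaning 0.52 rad from upright, in over the washer), 2.091 = right down, flat, pointing away from the washer. Door 155 mm from hinge to edge, 314 mm wide, 10 mm thick, 0.4 kg. Its stiff hinge (0.45 N m) lets it stay wherever it is left. May start ajar (0 to 0.12)
- door_bar (a point): middle of the door's handle: a steel tube 14 mm thick, 190 mm long, parallel to the hinge and 200 mm from it, 45 mm beyond the door's edge, in the door's plane (5 mm to its outer side), on two arms 170 mm apart. It can be pinched from above at any door angle, a finger either side, and turns between the fingers. Door down: about 37 mm above the bench
- washer_rack (a joint): how far the rack is drawn out of the washer's front, m: 0 = fully home, 0.165 = right out over the lowered door. Slides on runners with about 2 N of friction and stays where left; starts home
- rack_bar (a point): middle of the rack's handle: a steel bar 8 mm thick, 100 mm wide, along the washer's y, 36 mm in front of the rack's front wall, 75 mm above the bench. With the rack home it is 25 mm behind the hinge line, 52 mm in front of the roof's edge: take it from above, gripper leaning back about 0.35 rad to clear the roof, fingers before and behind the bar
- rack_floor (a point): centre of the top of the rack's floor, 57 mm above the bench, moves with the rack; axes as the washer's. The rack is an open tray 148 mm (x) by 256 mm (y) with six cells, 68 mm (x) by 80 mm (y) inside, centred at x = -36 and +36 mm, y = -84, 0 and +84 mm from this point. Walls and dividers 4 mm thick, 34 mm high above the floor
- barrel0: spring barrel: a brass-coloured steel drum with a dark band round its waist, 56 mm in diameter, 68 mm high, heavy at the bottom, with a nickel shaft stub 12 mm thick and 14 mm tall on top (82 mm in all), 0.27 to 0.45 kg. Starts upright on the bench. Origin: centre of its underside; z up its axis. Three to five of the five barrels are present
- barrel1: spring barrel: a brass-coloured steel drum with a dark band round its waist, 56 mm in diameter, 68 mm high, heavy at the bottom, with a nickel shaft stub 12 mm thick and 14 mm tall on top (82 mm in all), 0.27 to 0.45 kg. Starts upright on the bench. Origin: centre of its underside; z up its axis. Three to five of the five barrels are present
- barrel2: spring barrel: a brass-coloured steel drum with a dark band round its waist, 56 mm in diameter, 68 mm high, heavy at the bottom, with a nickel shaft stub 12 mm thick and 14 mm tall on top (82 mm in all), 0.27 to 0.45 kg. Starts upright on the bench. Origin: centre of its underside; z up its axis. Three to five of the five barrels are present
- barrel3: spring barrel: a brass-coloured steel drum with a dark band round its waist, 56 mm in diameter, 68 mm high, heavy at the bottom, with a nickel shaft stub 12 mm thick and 14 mm tall on top (82 mm in all), 0.27 to 0.45 kg. Starts upright on the bench. Origin: centre of its underside; z up its axis. Three to five of the five barrels are present
- barrel4: spring barrel: a brass-coloured steel drum with a dark band round its waist, 56 mm in diameter, 68 mm high, heavy at the bottom, with a nickel shaft stub 12 mm thick and 14 mm tall on top (82 mm in all), 0.27 to 0.45 kg. Starts upright on the bench. Origin: centre of its underside; z up its axis. Three to five of the five barrels are present
- cam_wheel: yellow nylon cam wheel with a lobe, 64 mm in diameter, 24 mm high, lying on the bench among the barrels; not to be washed. Origin: centre of its underside
- gasket: grey rubber gasket ring, 72 mm outside, 52 mm inside, 7 mm thick, lying on the bench among the barrels; not to be washed. Origin: centre of its underside
- heat_sink: copper finned heat sink, 70 x 56 x 36 mm, lying behind the barrels. Origin: centre of its underside
- gear_shaft: nickel gear shaft lying on the bench, 130 mm long, 26 mm high, along its x. Origin: centre of its underside
- screwdriver: screwdriver lying on the bench at the left, 200 mm long. Origin: under its middle
There are look-alikes about, which are no part of the job. Leave any turquoise look-alike of the barrel3 alone.

How it is judged:
By the outcome, as a careful person would: the job done as asked, in the order asked, and still so for the second after the job is handed in, with the robot touching nothing.
Of barrel0, barrel1, barrel2, barrel3, barrel4 only 3 to 5 are there at a start; the rules pass over those that are not, and their reading is None.
At some moment in a run one of barrel0, barrel1, barrel2, barrel3, barrel4 may be knocked a few centimetres aside while the robot is not near it.
It also fails if it takes over 210 s, if anything falls off the work surface, if the arm or the gripper's body presses on something with over 40 N, if the wrist force passes 120 N, or if a joint passes its speed limit or range.

## Working session

There is one attempt and no reset: what is moved stays moved. The work goes in short steps, Python scripts to look and compute and a tool call to move; the robot and the scene stay as the last step left them, time stands still between calls to the robot, and variables do not carry over. Pictures are saved under pics/ and viewed, and the job is handed in when it is done.

Besides the shell and the picture viewer there is one more tool, called after "Call:" by a JSON object that holds its "fn" and its "kwargs". send_rows: Moves the arm, as the interface text tells. Its arguments: {"type":"object","properties":{"translation":{"type":"array"},"dr":{"type":"array"},"grip":{"type":"array"}},"required":["translation","dr","grip"]}

```bash
mkdir -p pics; ls
python3 - <<'E'
from bench import arm
import cv2
print(arm.read_state())
for n in("side","top"):
    im=arm.get_image(n); cv2.imwrite(f"pics/a_{n}.png",im[:,:,::-1])
    i=arm.camera_info(n); print(n,{k:i[k] for k in i})
E
```

```text
pics
{'clock': 0.0, 'joints': array([ 1.58359206e+00,  3.85548733e-01,  6.62320139e-03, -5.31760596e-04,
       -1.19399083e+00, -2.58595180e-01]), 'joint_vel': array([ 0.00208351,  0.00020565, -0.00200115,  0.00067548,  0.0018352 ,
       -0.00092857]), 'joint_efforts': array([-1.30682874e-03, -3.92288911e+01,  1.88398021e+01,  4.18617457e+00,
       -4.64544370e-03, -3.36777262e-06]), 'position': array([151.91568949, 605.65008117, 230.22041499]), 'ee_rot': array([ 9.92444712e-01, -1.22687850e-01, -1.01453176e-04,  1.08370524e-03]), 'contact_force': array([-0.16132314, -0.15348883,  0.59041342]), 'wrist_torque': array([-0.0169961 , -0.00732501,  0.01199329]), 'gripper_width': 85.48441254813923}
side {'fx': 458.3788274627306, 'fy': 458.3788274627306, 'cx': 319.50459144019817, 'cy': 235.33548524365142, 'D': array([-0.01226302,  0.        ,  0.        ,  0.        ,  0.        ]), 'cam_to_world': array([[ 7.88146808e-01, -3.67594214e-01,  4.93658893e-01,
        -1.99325012e+02],
       [-6.15360008e-01, -4.54305189e-01,  6.44157478e-01,
        -9.86363005e+02],
       [-1.25167656e-02, -8.11468600e-01, -5.84261963e-01,
         1.02051406e+03],
       [ 0.00000000e+00,  0.00000000e+00,  0.00000000e+00,
         1.00000000e+00]])}
top {'fx': 605.4393754261279, 'fy': 605.4393754261279, 'cx': 322.8052535490083, 'cy': 239.7635651529097, 'D': array([0.07140731, 0.        , 0.        , 0.        , 0.        ]), 'cam_to_world': array([[ 2.78053144e-02, -9.98335119e-01,  5.05356737e-02,
         4.49146043e+02],
       [-9.99612219e-01, -2.78460306e-02, -1.01675678e-04,
        -2.10108878e+01],
       [ 1.50872432e-03, -5.05132498e-02, -9.98722251e-01,
         1.77733809e+03],
       [ 0.00000000e+00,  0.00000000e+00,  0.00000000e+00,
         1.00000000e+00]])}
```

View pics/a_side.png

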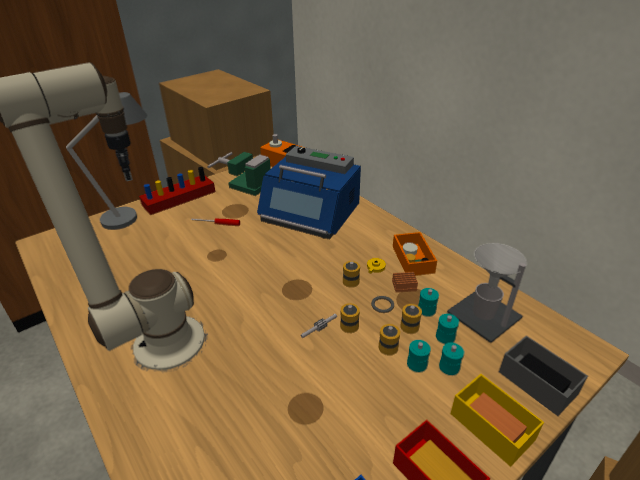

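View pics/a_top.png

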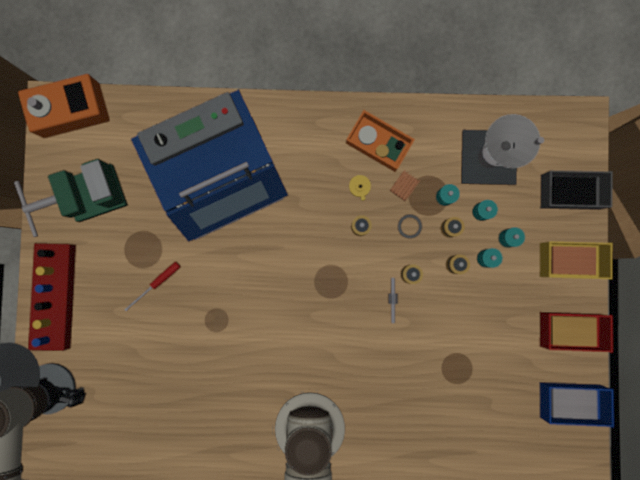

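Run:
```python
from bench import arm
import numpy as np
for t in ["washer","roof_edge","door_hinge","door_bar","rack_bar"]:
  for c in ("top","side"):
    print(t,c,[(np.round(d["xyz"],1).tolist(),round(d["confidence"],2)) for d in arm.place_of(t,c)][:3])
for c in ("top","side"):
    print("barrel",c,[(np.round(d["xyz"],1).tolist(),round(d["confidence"],2)) for d in arm.place_of("barrel0",c)])
print(arm.read_state()["clock"])
```

```text
washer top [([597.5, 219.2, 0.3], 0.85)]
washer side [([704.5, -129.6, -1.7], 0.7), ([594.9, 216.4, -2.3], 0.65)]
roof_edge top [([666.9, 252.7, 184.9], 0.71), ([373.7, -232.3, -1.1], 0.52)]
roof_edge side [([667.1, 257.3, 181.9], 0.92), ([677.1, 260.9, 221.6], 0.31)]
door_hinge top [([598.5, 219.3, 41.2], 0.84), ([678.3, 261.0, 214.9], 0.73)]
door_hinge side [([593.7, 219.5, 48.1], 0.89), ([372.9, -233.5, 1.0], 0.37)]
door_bar top [([681.5, 260.1, 213.1], 0.82)]
door_bar side [([677.1, 263.3, 223.5], 0.88)]
rack_bar top [([444.5, -275.9, 2.6], 0.62)]
rack_bar side [([706.3, -256.5, -0.2], 0.21)]
barrel top [([500.3, -499.8, -4.0], 0.86), ([678.5, -377.0, 4.0], 0.84), ([585.0, -393.6, 1.8], 0.76), ([564.6, -562.7, 3.2], 0.72), ([479.2, -409.1, -1.3], 0.65), ([638.3, -483.2, -1.8], 0.61), ([448.6, -277.0, -1.9], 0.57), ([583.0, -134.2, -0.6], 0.54), ([390.7, 465.2, -2.8], 0.31)]
barrel side [([482.1, -411.0, 1.0], 0.98), ([448.8, -277.3, -1.2], 0.88), ([560.5, -563.3, 0.7], 0.84), ([638.4, -482.5, -0.8], 0.81), ([585.1, -390.8, -0.1], 0.79), ([683.6, -377.0, -2.8], 0.72), ([500.0, -506.8, -2.0], 0.67), ([585.7, -128.1, -3.5], 0.59)]
0.7
```

Run:
```python
import cv2
a=cv2.imread("pics/a_top.png"); b=cv2.imread("pics/a_side.png")
cv2.imwrite("pics/c1.png",cv2.resize(a[80:250,120:300],None,fx=3.3,fy=3.3,interpolation=cv2.INTER_CUBIC))
cv2.imwrite("pics/c2.png",cv2.resize(b[130:250,240:380],None,fx=5,fy=5,interpolation=cv2.INTER_CUBIC))
cv2.imwrite("pics/c3.png",cv2.resize(a[160:300,340:540],None,fx=4,fy=4,interpolation=cv2.INTER_CUBIC))
```

```text
(no output)
```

View pics/c1.png

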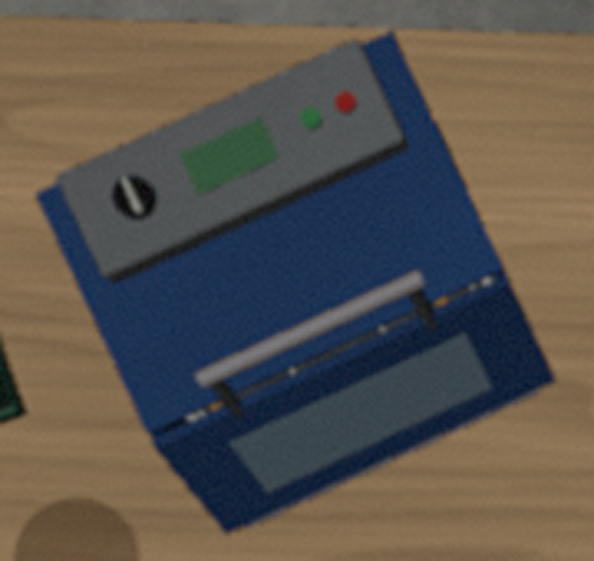

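View pics/c2.png

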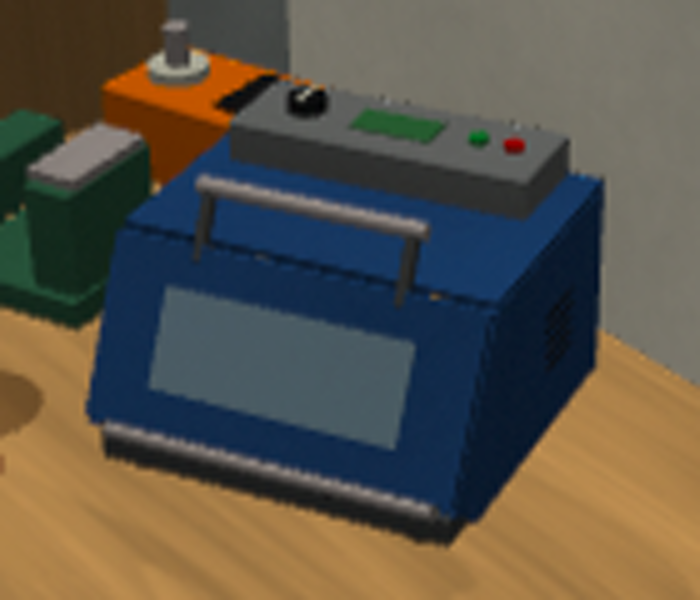

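View pics/c3.png

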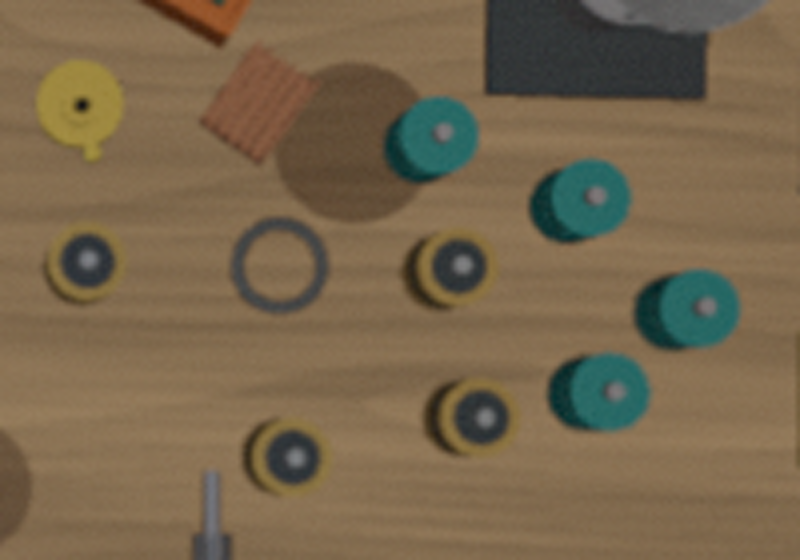

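```bash
cat > h.py <<'E'
from bench import arm
import numpy as np, cv2
from scipy.optimize import least_squares
from scipy.spatial.transform import Rotation as R
CI={n:arm.camera_info(n) for n in("side","top")}
def proj(P,c):
    i=CI[c];T=np.linalg.inv(i["cam_to_world"]);K=np.array([[i["fx"],0,i["cx"]],[0,i["fy"],i["cy"]],[0,0,1]])
    p,_=cv2.projectPoints(np.atleast_2d(np.array(P,float)),cv2.Rodrigues(T[:3,:3])[0],T[:3,3],K,i["D"]);return p[:,0]
def back(uv,z,c):
    i=CI[c];K=np.array([[i["fx"],0,i["cx"]],[0,i["fy"],i["cy"]],[0,0,1]])
    n=cv2.undistortPoints(np.array([[uv]],float),K,i["D"])[0,0]
    M=i["cam_to_world"];d=M[:3,:3]@[n[0],n[1],1];o=M[:3,3];return o+d*(z-o[2])/d[2]
def snap(c,name,box=None,f=1):
    im=arm.get_image(c)
    if box: im=cv2.resize(im[box[1]:box[3],box[0]:box[2]],None,fx=f,fy=f,interpolation=cv2.INTER_CUBIC)
    cv2.imwrite(f"pics/{name}.png",im[:,:,::-1])
def find(t,c,f="place_of"):
    return [(np.round(d["xyz"],1).tolist(),round(d["confidence"],2)) for d in getattr(arm,f)(t,c)]
E
python3 - <<'E'
from h import *
obs=[((77,157,185),(167,210.9),"top"),((77,-157,185),(271.5,164.8),"top"),
((77,157,185),(264.4,175.6),"side"),((77,-157,185),(339.4,192),"side")]
def W(q,P):
    c,s=np.cos(q[2]),np.sin(q[2]);return [q[0]+c*P[0]-s*P[1],q[1]+s*P[0]+c*P[1],P[2]]
f=lambda q:np.concatenate([proj(W(q,P),c)[0]-uv for P,uv,c in obs])
r=least_squares(f,[596,219,.46]);print(r.x,r.fun.round(1))
q=r.x
for uv,z in [((131.5,138.5),185),((239.7,90),185)]:
    w=back(uv,z,"top");c,s=np.cos(q[2]),np.sin(q[2]);d=w[:2]-q[:2];print(c*d[0]+s*d[1],-s*d[0]+c*d[1])
# handle ends vs door angle
for a in(0,.06,.12):
  th=.52-a
  for y in(95,-95):
    P=(200*np.sin(th)-5*np.cos(th),y,42+200*np.cos(th)+5*np.sin(th))
    print(a,y,proj(W(q,P),"top")[0].round(1),proj(W(q,P),"side")[0].round(1),np.round(W(q,P)))
print("obs",(120+200/3.3,80+380/3.3),(120+420/3.3,80+275/3.3),(240+200/5,130+183/5),(240+427/5,130+230/5))
E
```

```text
[5.90694415e+02 2.18577946e+02 4.52870159e-01] [-1.4  1.1  3.4 -1.5 -0.8 -2.4 -1.5 -1.5]
290.7904651875892 159.61834762404254
293.27025579530255 -152.12028297967834
0 95 [181.7 194.5] [279.4 166.7] [635. 346. 218.]
0 -95 [249.2 164.5] [324.5 176.8] [718. 175. 218.]
0.06 95 [182.9 198.1] [277.8 166.6] [625. 341. 223.]
0.06 -95 [250.7 167.9] [323.2 176.7] [708. 170. 223.]
0.12 95 [184.2 201.7] [276.3 166.7] [615. 336. 228.]
0.12 -95 [252.2 171.5] [321.9 176.9] [698. 165. 228.]
obs (180.60606060606062, 195.15151515151516) (247.27272727272728, 163.33333333333334) (280.0, 166.6) (325.4, 176.0)
```

Run:
```python
from h import *
obs=[((77,-157,185),(271.5,164.8),"top"),((77,157,185),(167,210.9),"top"),
((77,157,185),(264.4,175.6),"side"),((77,-157,185),(339.4,192),"side"),((290,157,185),(131.5,138.5),"top"),((290,-157,185),(239.7,90),"top"),((290,-157,185),(360.6,165.6),"side")]
hb=[(95,(180.6,195.2),"top"),(-95,(247.3,163.3),"top"),(95,(280,166.6),"side"),(-95,(325.4,176),"side")]
nets=[((0,0,42),(598.5,219.3)),((0,0,42),(593.7,219.5)),((77,0,185),(666.9,252.7)),((77,0,185),(667.1,257.3)),((0,0,0),(597.5,219.2)),((0,0,0),(594.9,216.4))]
def W(q,P):
    c,s=np.cos(q[2]),np.sin(q[2]);return [q[0]+c*P[0]-s*P[1],q[1]+s*P[0]+c*P[1],P[2]]
def bar(a,y):
    th=.52-a; return (200*np.sin(th)-5*np.cos(th),y,42+200*np.cos(th)+5*np.sin(th))
def f(q):
    r=[proj(W(q,P),c)[0]-uv for P,uv,c in obs]+[proj(W(q,bar(q[3],y)),c)[0]-uv for y,uv,c in hb]
    r+=[(np.array(W(q,P)[:2])-w)/4 for P,w in nets]
    return np.concatenate(r)
r=least_squares(f,[596,219,.46,0],loss="soft_l1");print(r.x,f(r.x).round(1))
np.save("washer.npy",r.x[:3])
for a in np.linspace(r.x[3],2.091,9): print(a.round(2),np.round(W(r.x,bar(a,0)),0))
```

```text
[5.94657303e+02 2.19002992e+02 4.67262118e-01 7.25162127e-03] [ 2.6 -3.6 -1.5  0.5 -0.5 -2.5 -0.7 -2.2 -0.2 -0.2  0.3 -1.2 -0.6 -0.6
  0.8 -1.1  1.3 -0.2 -0.5 -0.2 -0.4  0.1 -1.  -0.1  0.2 -0.1 -0.9  0.2
 -0.9 -0.9 -0.7 -0.  -0.1  0.7]
0.01 [678. 261. 219.]
0.27 [635. 239. 237.]
0.53 [589. 216. 242.]
0.79 [543. 193. 233.]
1.05 [501. 172. 212.]
1.31 [465. 153. 179.]
1.57 [438. 140. 137.]
1.83 [421. 131.  89.]
2.09 [416. 129.  37.]
```

```bash
cat >> h.py <<'E'
def Rdown(yaw,tilt=0,axis=None):
    """tool z down, tool x at world angle yaw; tilt about world axis"""
    A=R.from_euler("z",yaw)*R.from_euler("x",np.pi)
    if axis is not None: A=R.from_rotvec(np.array(axis)*tilt)*A
    return A
q=None
import os
WQ=np.load("washer.npy") if os.path.exists("washer.npy") else None
def W(P,q=None):
    q=WQ if q is None else q
    c,s=np.cos(q[2]),np.sin(q[2]);return np.array([q[0]+c*P[0]-s*P[1],q[1]+s*P[0]+c*P[1],P[2]])
def st():
    s=arm.read_state();print("t",round(s["clock"],2),"pos",s["position"].round(1),"rv",R.from_quat(s["ee_rot"]).as_matrix()[:,[0,2]].T.round(3).tolist(),"J",s["joints"].round(2),"F",s["contact_force"].round(1),"w",round(s["gripper_width"],1));return s
def plan(way,start=None):
    """way: list of (pos, Rotation, nrows). straight interpolation; prints rows"""
    s=arm.read_state()
    p,r=(s["position"],R.from_quat(s["ee_rot"])) if start is None else start
    from scipy.spatial.transform import Slerp
    T=[];D=[]
    P,Q=np.array(p,float),r
    for pos,rot,n in way:
        pos=np.array(pos,float); rot=Q if rot is None else rot
        p0,q0=P.copy(),Q;d=(q0.inv()*rot).as_rotvec()
        for k in range(1,n+1):
            tp=p0+(pos-p0)*k/n; tq=q0*R.from_rotvec(d*k/n)
            t=np.round(Q.inv().apply(tp-P),1); a=np.round(np.degrees((Q.inv()*tq).as_rotvec()),1)
            t=t+0.; a=a+0.
            if np.linalg.norm(t)>62.5 or np.linalg.norm(a)>10.7: print("TOO FAST",np.linalg.norm(t),np.linalg.norm(a))
            T.append(t.tolist());D.append(a.tolist())
            P=P+Q.apply(t);Q=Q*R.from_rotvec(np.radians(a))
    while len(T)%5: T.append([0,0,0]);D.append([0,0,0])
    for i in range(0,len(T),5): print("T",T[i:i+5],"\n D",D[i:i+5])
    print("end",P.round(1))
E
python3 - <<'E'
from h import *
st()
Y=WQ[2]
plan([((152,606,330),None,2),((678,261,330),Rdown(Y-np.pi+np.pi/2),13),((678,261,240),Rdown(Y-np.pi/2),5)])
E
```

```text
t 0.7 pos [152.1 606.2 231.3] rv [[0.97, -0.243, 0.0], [0.0, 0.0, -1.0]] J [ 1.58  0.38  0.01  0.   -1.19 -0.26] F [-0.8 -0.5  0.8] w 85.3
T [[0.0, 0.1, -49.3], [0.0, 0.1, -49.4], [45.7, 15.9, 0.0], [46.7, 12.8, 0.0], [47.4, 9.7, 0.0]] 
 D [[0.0, 0.0, 0.0], [0.0, 0.0, 0.0], [0.0, 0.0, 3.8], [0.0, 0.0, 3.8], [0.0, 0.0, 3.7]]
T [[47.9, 6.7, 0.0], [48.3, 3.4, 0.0], [48.3, 0.2, 0.0], [48.3, -2.9, 0.0], [48.0, -6.2, 0.0]] 
 D [[0.0, 0.0, 3.8], [0.0, 0.0, 3.8], [0.0, 0.0, 3.8], [0.0, 0.0, 3.8], [0.0, 0.0, 3.7]]
T [[47.5, -9.3, 0.0], [46.8, -12.3, 0.0], [45.8, -15.5, 0.0], [44.8, -18.5, 0.0], [43.4, -21.3, 0.0]] 
 D [[0.0, 0.0, 3.8], [0.0, 0.0, 3.8], [0.0, 0.0, 3.8], [0.0, 0.0, 3.8], [0.0, 0.0, 3.7]]
T [[0.0, 0.0, 18.0], [0.0, 0.0, 18.0], [0.0, 0.0, 18.0], [0.0, 0.0, 18.0], [0.0, 0.0, 18.0]] 
 D [[0.0, 0.0, 0.0], [0.0, 0.0, 0.0], [0.0, 0.0, 0.0], [0.0, 0.0, 0.0], [0.0, 0.0, 0.0]]
end [678. 261. 240.]
```

Call:
{"fn": "send_rows", "kwargs": {"translation": [[0,0,-49],[0,0,-49],[46,16,0],[47,13,0],[47,10,0]], "dr": [[0,0,0],[0,0,0],[0,0,3.8],[0,0,3.8],[0,0,3.8]], "grip": [85,85,85,85,85]}}

```text
clock: 1.32
position: [274.4, 525.2, 329.5]
ee_rot: [0.975, -0.221, -0.0, -0.0]
contact_force: [0.8, 0.5, 0.2]
gripper_width: 85.0
```

Call:
{"fn": "send_rows", "kwargs": {"translation": [[48,7,0],[48,3,0],[48,0,0],[48,-3,0],[48,-6,0]], "dr": [[0,0,3.8],[0,0,3.8],[0,0,3.8],[0,0,3.8],[0,0,3.8]], "grip": [85,85,85,85,85]}}

```text
clock: 1.95
position: [476.1, 392.6, 329.5]
ee_rot: [0.925, -0.379, 0.0, -0.0]
contact_force: [0.8, 0.5, -0.2]
gripper_width: 85.0
```

Call:
{"fn": "send_rows", "kwargs": {"translation": [[47,-9,0],[47,-12,0],[46,-15,0],[45,-18,0],[43,-21,0]], "dr": [[0,0,3.8],[0,0,3.8],[0,0,3.8],[0,0,3.8],[0,0,3.7]], "grip": [85,85,85,85,85]}}

```text
clock: 2.58
position: [676.3, 258.2, 329.3]
ee_rot: [0.85, -0.526, 0.0, -0.0]
contact_force: [0.3, 0.3, 0.0]
gripper_width: 84.7
```

Run:
```python
from h import *
st()
Y=WQ[2]
plan([((678,261,202),Rdown(Y-np.pi/2),5)])
```

```text
t 2.58 pos [676.3 258.2 329.3] rv [[0.446, -0.895, -0.0], [0.0, 0.0, -1.0]] J [ 0.59  0.53  0.48 -0.   -1.52 -0.12] F [0.3 0.3 0. ] w 84.7
T [[-0.3, -0.6, 25.5], [-0.4, -0.5, 25.4], [-0.3, -0.6, 25.5], [-0.4, -0.5, 25.5], [-0.3, -0.6, 25.4]] 
 D [[0.0, 0.0, -0.1], [0.0, 0.0, 0.0], [0.0, 0.0, -0.1], [0.0, 0.0, 0.0], [0.0, 0.0, -0.1]]
end [678. 261. 202.]
```

Call:
{"fn": "send_rows", "kwargs": {"translation": [[0,0,26],[0,0,26],[0,0,26],[0,0,26],[0,0,24]], "dr": [[0,0,0],[0,0,0],[0,0,0],[0,0,0],[0,0,0]], "grip": [85,85,85,85,85]}}

```text
clock: 3.2
position: [675.0, 259.2, 200.2]
ee_rot: [0.851, -0.525, -0.0, 0.0]
contact_force: [0.1, -0.3, -0.7]
gripper_width: 84.9
```

Run:
```python
from h import *
st()
snap("side","d1",(220,100,380,220),5)
snap("top","d2",(120,80,300,250),3.3)
```

```text
t 3.2 pos [675.  259.2 200.2] rv [[0.448, -0.894, -0.0], [-0.0, -0.0, -1.0]] J [ 0.59  0.57  0.24 -0.   -1.24 -0.12] F [ 0.1 -0.3 -0.7] w 84.9
```

View pics/d1.png

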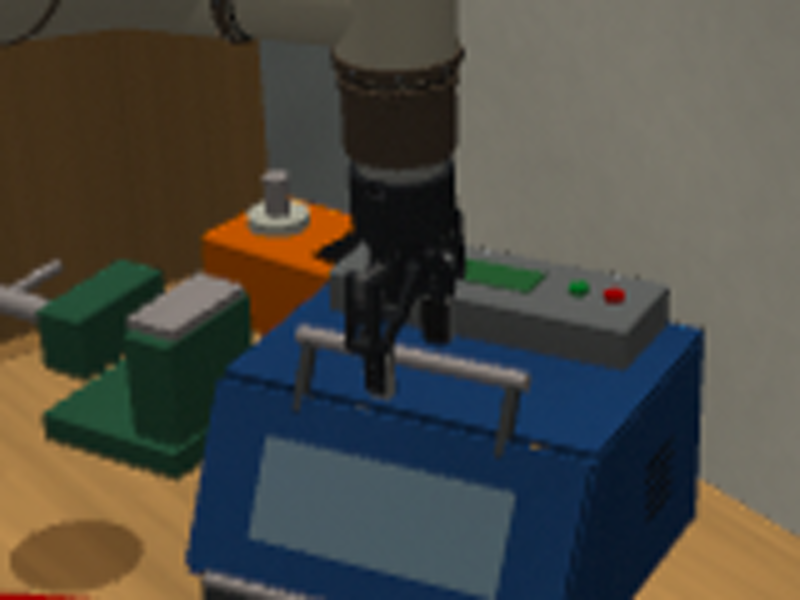

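View pics/d2.png

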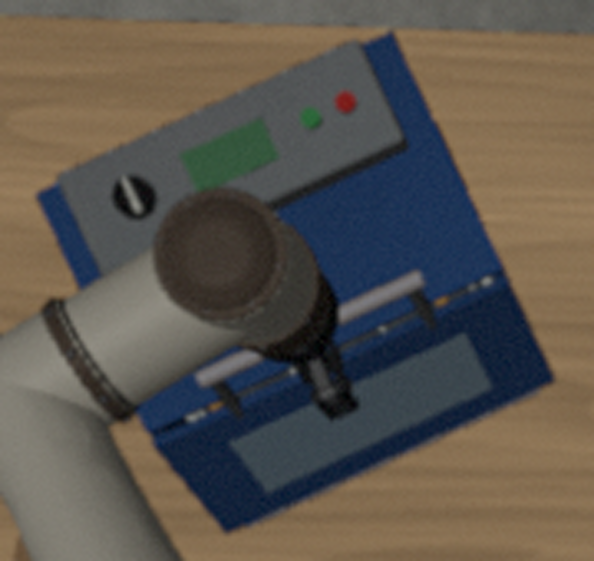

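Call:
{"fn": "send_rows", "kwargs": {"translation": [[0,0,0],[0,0,0],[0,0,0],[0,0,0],[0,0,0]], "dr": [[0,0,0],[0,0,0],[0,0,0],[0,0,0],[0,0,0]], "grip": [60,40,20,10,8]}}

```text
clock: 3.92
position: [676.9, 260.2, 203.3]
ee_rot: [0.851, -0.525, 0.002, -0.003]
contact_force: [4.2, 1.2, 2.0]
gripper_width: 11.9
```

Call:
{"fn": "send_rows", "kwargs": {"translation": [[0,0,0],[0,0,0],[0,0,0],[0,0,0],[0,0,0]], "dr": [[0,0,0],[0,0,0],[0,0,0],[0,0,0],[0,0,0]], "grip": [8,8,8,8,8]}}

```text
clock: 4.55
position: [676.9, 260.1, 203.2]
ee_rot: [0.851, -0.525, 0.002, -0.003]
contact_force: [4.9, 2.0, 4.4]
gripper_width: 11.7
```

Run:
```python
from h import *
s=st()
# infer door angle from grasp position
g=s["position"]+[0,0,19]
c,sn=np.cos(WQ[2]),np.sin(WQ[2]);d=g-[WQ[0],WQ[1],42]
lx=c*d[0]+sn*d[1]; print("local",lx,-sn*d[0]+c*d[1],d[2],np.hypot(lx,d[2]))
```

```text
t 4.55 pos [676.9 260.1 203.2] rv [[0.448, -0.894, 0.0], [0.006, 0.002, -1.0]] J [ 0.59  0.57  0.25  0.   -1.24 -0.12] F [4.9 2.  4.4] w 11.7
local 91.92868952726855 -0.31472961078954853 180.23040684691213 202.32123840665963
```

Run:
```python
import numpy as np
def b(a):
    th=.52-a; return np.array([200*np.sin(th)-5*np.cos(th),200*np.cos(th)+5*np.sin(th)])
A=np.linspace(.0,2.10,21);p=b(A[0])
for i in range(20):
    n=b(A[i+1]);d=n-p;r=np.round(d);p=p+r;print(i,[0,-r[0],-r[1]],A[i+1].round(2),n.round(0)+[0,42])
```

```text
0 [0, np.float64(19.0), np.float64(-9.0)] 0.11 [ 76. 227.]
1 [0, np.float64(20.0), np.float64(-7.0)] 0.21 [ 56. 234.]
2 [0, np.float64(20.0), np.float64(-5.0)] 0.32 [ 36. 239.]
3 [0, np.float64(21.0), np.float64(-2.0)] 0.42 [ 15. 242.]
4 [0, np.float64(21.0), np.float64(-1.0)] 0.52 [ -6. 242.]
5 [0, np.float64(21.0), np.float64(2.0)] 0.63 [-27. 240.]
6 [0, np.float64(21.0), np.float64(4.0)] 0.74 [-48. 236.]
7 [0, np.float64(20.0), np.float64(6.0)] 0.84 [-68. 230.]
8 [0, np.float64(19.0), np.float64(8.0)] 0.94 [-87. 222.]
9 [0, np.float64(18.0), np.float64(10.0)] 1.05 [-105.  212.]
10 [0, np.float64(18.0), np.float64(12.0)] 1.16 [-123.  200.]
11 [0, np.float64(16.0), np.float64(14.0)] 1.26 [-139.  186.]
12 [0, np.float64(14.0), np.float64(15.0)] 1.37 [-153.  171.]
13 [0, np.float64(13.0), np.float64(17.0)] 1.47 [-166.  154.]
14 [0, np.float64(10.0), np.float64(18.0)] 1.58 [-176.  136.]
15 [0, np.float64(9.0), np.float64(19.0)] 1.68 [-185.  117.]
16 [0, np.float64(7.0), np.float64(20.0)] 1.78 [-192.   97.]
17 [0, np.float64(5.0), np.float64(20.0)] 1.89 [-197.   77.]
18 [0, np.float64(3.0), np.float64(21.0)] 2.0 [-200.   56.]
19 [0, np.float64(-0.0), np.float64(21.0)] 2.1 [-200.   35.]
```

Call:
{"fn": "send_rows", "kwargs": {"translation": [[0,19,-9],[0,20,-7],[0,20,-5],[0,21,-2],[0,21,-1]], "dr": [[0,0,0],[0,0,0],[0,0,0],[0,0,0],[0,0,0]], "grip": [8,8,8,8,8]}}

```text
clock: 5.18
position: [585.9, 214.4, 226.5]
ee_rot: [0.851, -0.525, 0.002, -0.002]
contact_force: [6.1, 1.2, -1.7]
gripper_width: 11.7
```

Call:
{"fn": "send_rows", "kwargs": {"translation": [[0,21,2],[0,21,4],[0,20,6],[0,19,8],[0,18,10]], "dr": [[0,0,0],[0,0,0],[0,0,0],[0,0,0],[0,0,0]], "grip": [8,8,8,8,8]}}

```text
clock: 5.8
position: [497.2, 169.8, 195.8]
ee_rot: [0.851, -0.525, 0.001, -0.002]
contact_force: [8.8, 0.1, -3.7]
gripper_width: 11.8
```

```bash
cat >> h.py <<'E'
def loc(p):
    c,sn=np.cos(WQ[2]),np.sin(WQ[2]);d=np.array(p)-[WQ[0],WQ[1],0]
    return np.array([c*d[0]+sn*d[1],-sn*d[0]+c*d[1],d[2]])
E
python3 - <<'E'
from h import *
s=st();print(loc(s["position"]+[0,0,19]))
snap("side","e1",(220,100,380,250),4)
E
```

```text
t 5.8 pos [497.2 169.8 195.8] rv [[0.448, -0.894, 0.0], [0.004, 0.002, -1.0]] J [ 0.64  0.24 -0.29  0.   -1.03 -0.17] F [ 8.8  0.1 -3.7] w 11.8
[-1.09138160e+02 -4.96212528e-02  2.14842906e+02]
```

View pics/e1.png

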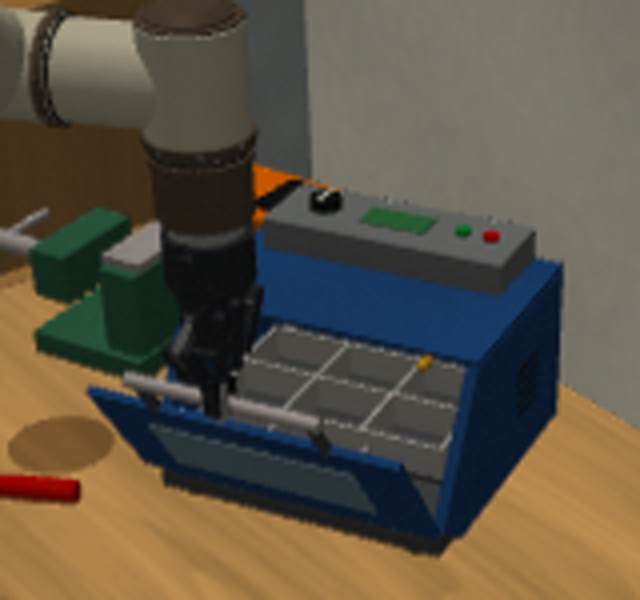

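Call:
{"fn": "send_rows", "kwargs": {"translation": [[0,17,12],[0,16,14],[0,14,15],[0,12,17],[0,10,18]], "dr": [[0,0,0],[0,0,0],[0,0,0],[0,0,0],[0,0,0]], "grip": [8,8,8,8,8]}}

```text
clock: 6.48
position: [436.5, 139.3, 120.1]
ee_rot: [0.851, -0.525, 0.002, -0.002]
contact_force: [4.1, -2.2, 3.3]
gripper_width: 11.9
```

Call:
{"fn": "send_rows", "kwargs": {"translation": [[0,9,19],[0,6,20],[0,4,20],[0,3,21],[0,0,19]], "dr": [[0,0,0],[0,0,0],[0,0,0],[0,0,0],[0,0,0]], "grip": [8,8,8,8,8]}}

```text
clock: 7.1
position: [419.3, 130.6, 25.2]
ee_rot: [0.852, -0.523, 0.003, -0.002]
contact_force: [-15.1, -2.6, 80.2]
gripper_width: 11.2
```

Run:
```python
from h import *
s=st();print(loc(s["position"]+[0,0,19]))
snap("side","e2",(200,100,380,270),4)
```

```text
t 7.1 pos [419.3 130.6  25.2] rv [[0.453, -0.892, 0.002], [0.006, 0.0, -1.0]] J [ 0.68  0.36 -0.7   0.01 -0.51 -0.21] F [-15.1  -2.6  80.2] w 11.2
[-1.96396053e+02  1.22725564e-01  4.42369020e+01]
```

View pics/e2.png

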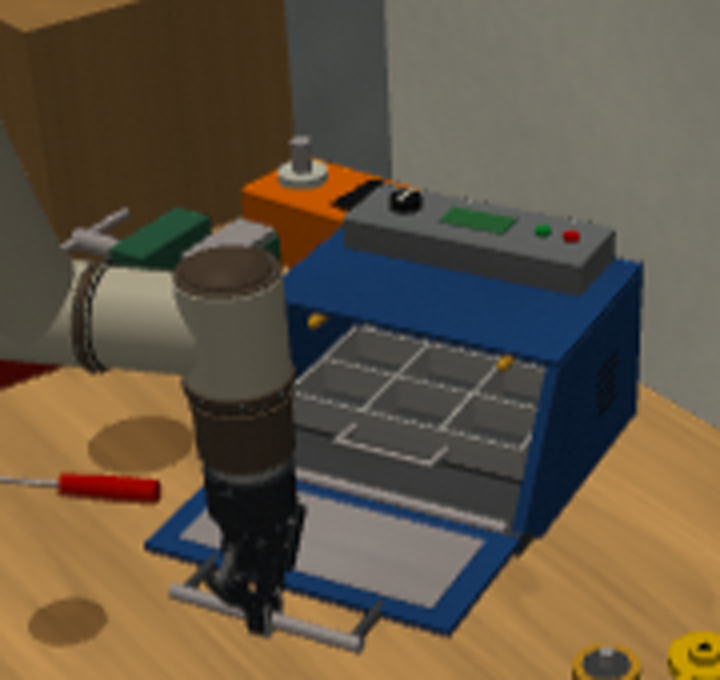

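Call:
{"fn": "send_rows", "kwargs": {"translation": [[0,0,-3],[0,0,-3],[0,0,0],[0,0,0],[0,0,0]], "dr": [[0,0,0],[0,0,0],[0,0,0],[0,0,0],[0,0,0]], "grip": [8,8,8,15,24]}}

```text
clock: 7.78
position: [414.4, 128.3, 26.2]
ee_rot: [0.851, -0.526, -0.001, 0.001]
contact_force: [1.7, 0.2, -0.9]
gripper_width: 23.8
```

Call:
{"fn": "send_rows", "kwargs": {"translation": [[0,0,0],[0,0,0],[0,0,0],[0,0,0],[0,0,-10]], "dr": [[0,0,0],[0,0,0],[0,0,0],[0,0,0],[0,0,0]], "grip": [30,32,32,32,32]}}

```text
clock: 8.4
position: [414.3, 128.5, 36.1]
ee_rot: [0.851, -0.525, -0.0, 0.001]
contact_force: [-0.7, 0.3, -0.3]
gripper_width: 31.8
```

Run:
```python
from h import *
s=st();print(loc(s["position"]+[0,0,19]))
plan([(s["position"]+[0,0,240],None,5)])
```

```text
t 8.4 pos [414.3 128.5  36.1] rv [[0.448, -0.894, 0.0], [-0.002, -0.001, -1.0]] J [ 0.68  0.33 -0.69 -0.   -0.55 -0.21] F [-0.7  0.3 -0.3] w 31.8
[-201.77421708    0.39819537   55.14749466]
T [[0.0, 0.1, -48.0], [0.0, 0.1, -48.0], [0.1, 0.1, -48.0], [0.0, 0.1, -48.0], [0.0, 0.1, -48.0]] 
 D [[0.0, 0.0, 0.0], [0.0, 0.0, 0.0], [0.0, 0.0, 0.0], [0.0, 0.0, 0.0], [0.0, 0.0, 0.0]]
end [414.4 128.5 276.1]
```

Call:
{"fn": "send_rows", "kwargs": {"translation": [[0,0,-48],[0,0,-48],[0,0,-48],[0,0,-48],[0,0,0]], "dr": [[0,0,0],[0,0,0],[0,0,0],[0,0,0],[0,0,0]], "grip": [32,32,32,32,32]}}

```text
clock: 9.02
position: [416.7, 130.0, 233.0]
ee_rot: [0.851, -0.525, 0.002, -0.005]
contact_force: [0.4, -0.1, -0.6]
gripper_width: 32.0
```

Run:
```python
from h import *
s=st()
snap("side","f1",(220,130,400,270),4)
snap("top","f2",(120,80,320,300),2.7)
for t in("rack_bar","door_bar","rack_floor","door_hinge"):
  for c in("side","top"):
    print(t,c,[(loc(x).round(1),k) for x,k in find(t,c)[:2]])
yv=[-np.sin(WQ[2]),np.cos(WQ[2]),0]
zd=np.array([np.sin(.35),0,-np.cos(.35)])
# lean: rotate about washer y so z tips to +x: 
for sg in(1,-1):
  r=Rdown(WQ[2]-np.pi/2,sg*.35,yv); print(sg,r.as_matrix()[:,2])
r=Rdown(WQ[2]-np.pi/2,-.35,yv)
bar=np.array([25,0,75])
plan([(W(bar+19*zd-130*zd),r,5),(W(bar+19*zd),r,5)])
```

```text
t 9.03 pos [416.7 130.  233. ] rv [[0.449, -0.894, -0.001], [0.009, 0.006, -1.0]] J [ 0.68  0.05 -0.43  0.   -1.08 -0.21] F [ 0.4 -0.1 -0.6] w 32.0
rack_bar side [(array([30.4,  2.6, 74.3]), 0.72), (array([-385.3, -512.5,   -2.8]), 0.44)]
rack_bar top [(array([4.2, 1.1, 1.7]), 0.36)]
door_bar side [(array([-198.3,    1. ,   38.6]), 0.95), (array([-119.1, -474.2,    1.7]), 0.63)]
door_bar top [(array([-196.3,   -0.7,   36.4]), 0.61)]
rack_floor side [(array([141.5,  -2. ,  58.9]), 0.6)]
rack_floor top [(array([138. ,   0.5,  53.6]), 0.58)]
door_hinge side [(array([ 2.6,  1.4, 44.5]), 0.83)]
door_hinge top [(array([ 2.8, -2. , 39.7]), 0.9)]
1 [-0.30614084 -0.15445612 -0.93937271]
-1 [ 0.30614084  0.15445612 -0.93937271]
T [[0.0, -37.7, 9.6], [0.0, -36.9, 12.2], [0.0, -35.9, 14.9], [0.1, -34.8, 17.3], [0.0, -33.5, 19.7]] 
 D [[4.0, 0.0, 0.0], [4.1, 0.0, -0.1], [4.0, 0.0, 0.0], [4.0, 0.0, 0.0], [4.0, 0.0, 0.0]]
T [[0.0, 0.0, 26.0], [0.0, 0.0, 26.0], [0.0, -0.1, 26.0], [-0.1, 0.0, 26.0], [0.0, 0.0, 26.0]] 
 D [[0.0, 0.0, 0.0], [0.0, 0.0, 0.0], [0.0, 0.0, 0.0], [0.0, 0.0, 0.0], [0.0, 0.0, 0.0]]
end [622.8 233.2  57.1]
```

View pics/f1.png

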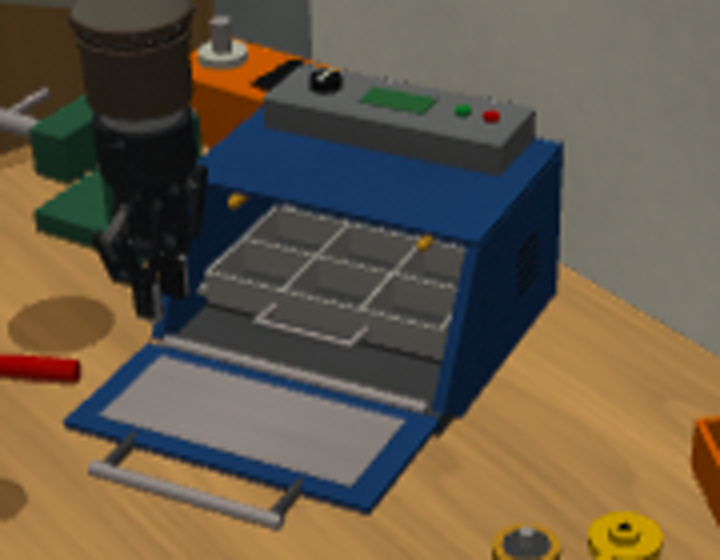

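View pics/f2.png

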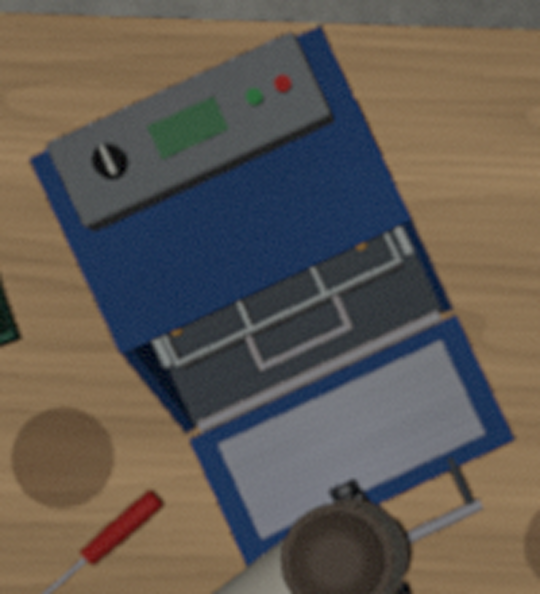

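Run:
```python
from h import *
for u in((262,366),(350,326),(306,346)):
  print(loc(back((120+u[0]/2.7,80+u[1]/2.7),75,"top")))
for u in((262,318),(352,341),(308,330)): print(loc(back((220+u[0]/4,130+u[1]/4),75,"side")))
```

```text
[27.12495629 52.63493221 75.        ]
[ 26.31206217 -47.80651627  75.        ]
[26.73054131  2.48284617 75.        ]
[30.85343359 43.70002958 75.        ]
[ 30.16884414 -53.05447656  75.        ]
[30.12021002 -6.43352935 75.        ]
```

Call:
{"fn": "send_rows", "kwargs": {"translation": [[0,-38,9.6],[0,-37,12],[0,-36,15],[0,-35.5,17],[0,-34,20]], "dr": [[4,0,0],[4,0,0],[4,0,0],[4,0,0],[4,0,0]], "grip": [32,32,32,32,32]}}

```text
clock: 10.15
position: [585.9, 214.6, 179.8]
ee_rot: [0.838, -0.517, 0.092, -0.149]
contact_force: [-0.3, -0.4, 0.1]
gripper_width: 31.9
```

Run:
```python
from h import *
s=st();print(loc(s["position"]))
yv=[-np.sin(WQ[2]),np.cos(WQ[2]),0]
zd=np.array([np.sin(.35),0,-np.cos(.35)])
r=Rdown(WQ[2]-np.pi/2,-.35,yv)
bar=np.array([27,0,75])
plan([(W(bar+19*zd),r,5)])
```

```text
t 10.15 pos [585.9 214.6 179.8] rv [[0.448, -0.894, 0.0], [0.307, 0.154, -0.939]] J [ 0.64  0.28 -0.38  0.11 -0.57 -0.26] F [-0.3 -0.4  0.1] w 31.9
[-9.82859082e+00  3.00067456e-03  1.79808470e+02]
T [[0.0, 0.3, 26.0], [0.0, 0.3, 26.0], [-0.1, 0.3, 26.0], [0.0, 0.3, 26.1], [0.0, 0.3, 26.0]] 
 D [[0.0, 0.0, 0.0], [0.0, 0.0, -0.1], [0.0, 0.0, 0.0], [0.0, 0.0, 0.0], [-0.1, -0.1, 0.0]]
end [624.6 234.1  57.1]
```

Call:
{"fn": "send_rows", "kwargs": {"translation": [[0,0,26],[0,0,26],[0,0,26],[0,0,26],[0,0,26]], "dr": [[0,0,0],[0,0,0],[0,0,0],[0,0,0],[0,0,0]], "grip": [32,32,32,32,32]}}

```text
clock: 10.78
position: [624.7, 234.0, 56.9]
ee_rot: [0.838, -0.517, 0.091, -0.147]
contact_force: [0.4, 0.6, 0.3]
gripper_width: 31.9
```

Run:
```python
from h import *
s=st();print(loc(s["position"]))
snap("side","g1",(240,150,360,250),6)
```

```text
t 10.78 pos [624.7 234.   56.9] rv [[0.448, -0.894, 0.0], [0.305, 0.153, -0.94]] J [ 0.62  0.5  -0.43  0.18 -0.3  -0.32] F [0.4 0.6 0.3] w 31.9
[33.60454225 -0.1364466  56.88034225]
```

View pics/g1.png

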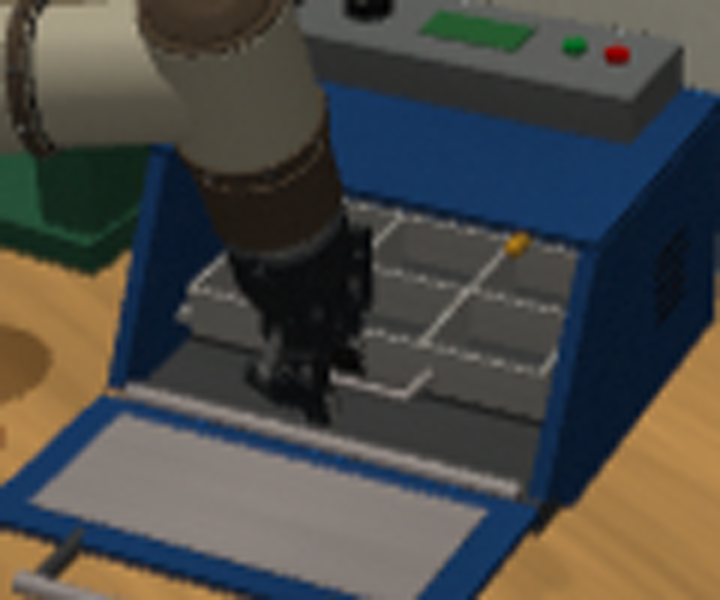

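Fingers straddle the rack bar, no contact force. Close.

Call:
{"fn": "send_rows", "kwargs": {"translation": [[0,0,0],[0,0,0],[0,0,0],[0,0,0],[0,0,0]], "dr": [[0,0,0],[0,0,0],[0,0,0],[0,0,0],[0,0,0]], "grip": [20,10,4,4,4]}}

```text
clock: 11.45
position: [625.0, 234.3, 59.7]
ee_rot: [0.838, -0.517, 0.092, -0.149]
contact_force: [-2.3, -1.2, 5.2]
gripper_width: 5.6
```

Run:
```python
from h import *
s=st();print(loc(s["position"]))
p=loc(s["position"])
plan([(W(p+[-162,0,0]),None,10)])
```

```text
t 11.45 pos [625.  234.3  59.7] rv [[0.448, -0.894, -0.0], [0.308, 0.155, -0.939]] J [ 0.62  0.49 -0.43  0.18 -0.3  -0.32] F [-2.3 -1.2  5.2] w 5.6
[ 3.40158069e+01 -2.26941958e-02  5.96802499e+01]
T [[0.0, 15.2, -5.6], [0.1, 15.2, -5.6], [0.0, 15.2, -5.5], [0.1, 15.2, -5.6], [0.0, 15.2, -5.6]] 
 D [[0.0, 0.0, 0.0], [0.0, 0.0, 0.0], [0.0, 0.0, 0.0], [0.0, 0.0, 0.0], [0.0, 0.0, 0.0]]
T [[0.0, 15.3, -5.6], [0.1, 15.2, -5.6], [0.0, 15.2, -5.5], [0.1, 15.2, -5.6], [0.0, 15.2, -5.6]] 
 D [[0.0, 0.0, 0.0], [0.0, 0.0, 0.0], [0.0, 0.0, 0.0], [0.0, 0.0, 0.0], [0.0, 0.0, 0.0]]
end [480.4 161.3  59.7]
```

Call:
{"fn": "send_rows", "kwargs": {"translation": [[0,15.2,-5.6],[0,15.2,-5.6],[0,15.2,-5.6],[0,15.2,-5.6],[0,15.2,-5.6]], "dr": [[0,0,0],[0,0,0],[0,0,0],[0,0,0],[0,0,0]], "grip": [4,4,4,4,4]}}

```text
clock: 12.08
position: [552.7, 197.9, 59.7]
ee_rot: [0.838, -0.517, 0.091, -0.148]
contact_force: [4.1, 8.5, 3.0]
gripper_width: 5.4
```

Call:
{"fn": "send_rows", "kwargs": {"translation": [[0,15.2,-5.6],[0,15.2,-5.6],[0,15.2,-5.6],[0,15.2,-5.6],[0,14,-5]], "dr": [[0,0,0],[0,0,0],[0,0,0],[0,0,0],[0,0,0]], "grip": [4,4,4,4,4]}}

```text
clock: 12.7
position: [477.0, 159.0, 60.4]
ee_rot: [0.843, -0.516, 0.074, -0.135]
contact_force: [23.5, 31.2, -55.8]
gripper_width: 5.0
```

Call:
{"fn": "send_rows", "kwargs": {"translation": [[0,2,-0.7],[0,2,-0.7],[0,0,0],[0,0,0],[0,0,0]], "dr": [[0,0,0],[0,0,0],[0,0,0],[0,0,0],[0,0,0]], "grip": [4,4,4,4,4]}}

```text
clock: 13.32
position: [477.9, 156.0, 63.6]
ee_rot: [0.841, -0.518, 0.076, -0.137]
contact_force: [5.0, 11.9, -37.0]
gripper_width: 5.1
```

Run:
```python
from h import *
s=st();print(loc(s["position"]))
snap("side","h1",(200,130,380,270),4)
```

```text
t 13.32 pos [477.9 156.   63.6] rv [[0.453, -0.892, -0.014], [0.27, 0.152, -0.951]] J [ 0.65  0.28 -0.83  0.27 -0.16 -0.45] F [  5.   11.9 -37. ] w 5.1
[-132.67197034   -3.65141497   63.64146906]
```

View pics/h1.png

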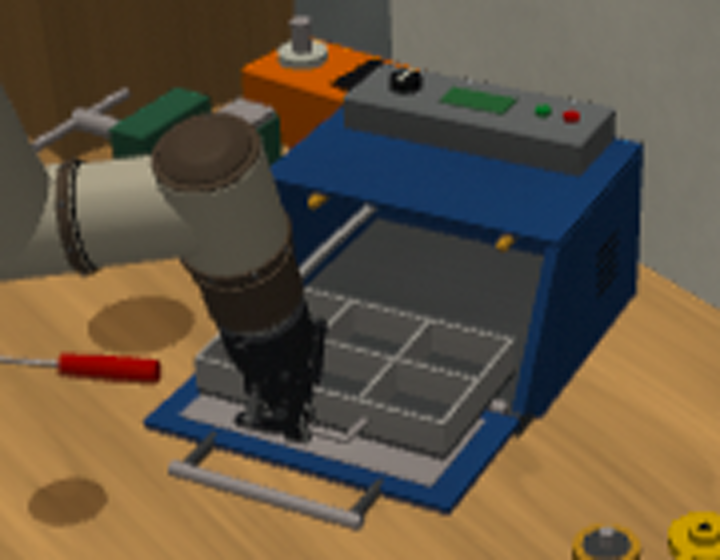

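Call:
{"fn": "send_rows", "kwargs": {"translation": [[0,-3,0],[0,0,0],[0,0,0],[0,0,0],[0,0,0]], "dr": [[0,0,0],[0,0,0],[0,0,0],[0,0,0],[0,0,0]], "grip": [4,10,20,28,28]}}

```text
clock: 14.0
position: [486.2, 159.8, 72.4]
ee_rot: [0.84, -0.517, 0.08, -0.145]
contact_force: [0.2, -0.4, -0.0]
gripper_width: 28.0
```

Run:
```python
from h import *
s=st();print(loc(s["position"]))
```

```text
t 14.0 pos [486.2 159.8  72.4] rv [[0.453, -0.891, -0.016], [0.285, 0.162, -0.945]] J [ 0.65  0.27 -0.81  0.26 -0.17 -0.43] F [ 0.2 -0.4 -0. ] w 28.0
[-123.46703629   -4.0324646    72.35031425]
```

Call:
{"fn": "send_rows", "kwargs": {"translation": [[0,0,-20],[0,0,-40],[0,0,-50],[0,0,-50],[0,0,-30]], "dr": [[0,0,0],[0,0,0],[0,0,0],[-4,0,0],[-4,0,0]], "grip": [28,28,28,50,85]}}

```text
clock: 14.62
position: [433.4, 129.8, 255.5]
ee_rot: [0.848, -0.521, 0.044, -0.087]
contact_force: [1.1, 0.5, 0.1]
gripper_width: 63.4
```

Run:
```python
from h import *
s=st();print(loc(s["position"]))
snap("side","i1",(200,130,380,270),4)
snap("top","i2")
for t in("rack_bar","rack_floor","door_hinge"):
  for c in("side","top"):
    print(t,c,[(loc(x).round(1),k) for x,k in find(t,c)[:2]])
for c in("side","top"): print(c,find("barrel0",c))
```

```text
t 14.62 pos [433.4 129.8 255.5] rv [[0.453, -0.891, -0.017], [0.165, 0.103, -0.981]] J [ 0.67 -0.03 -0.48  0.03 -0.93 -0.21] F [1.1 0.5 0.1] w 63.4
[-184.13127666   -6.98953581  255.51165449]
rack_bar side [(array([-129. ,    4.7,   76.1]), 0.96)]
rack_bar top [(array([-131.3,    0.4,   76.3]), 0.69)]
rack_floor side [(array([-23.3,   1.9,  59.1]), 0.94)]
rack_floor top [(array([-25. ,  -0.8,  49.1]), 0.68)]
door_hinge side [(array([ 0.3, -0.7, 46. ]), 0.67)]
door_hinge top [(array([ 1.8, -0.3, 40.1]), 0.88)]
side [([584.1, -128.5, 0.9], 0.94), ([589.1, -390.2, -1.7], 0.9), ([445.5, -280.8, -0.6], 0.9), ([482.9, -410.7, -3.1], 0.82), ([639.0, -485.5, -1.2], 0.74), ([501.2, -503.0, -0.7], 0.72), ([678.9, -377.8, -1.0], 0.59), ([556.7, -563.0, -0.1], 0.56)]
top [([477.6, -408.8, 1.1], 0.92), ([562.7, -558.3, 2.8], 0.86), ([498.4, -500.0, -2.6], 0.83), ([447.7, -277.6, 0.4], 0.69), ([635.0, -486.6, -4.4], 0.69), ([581.2, -131.8, -1.3], 0.68), ([584.7, -392.5, 1.7], 0.55)]
```

View pics/i1.png

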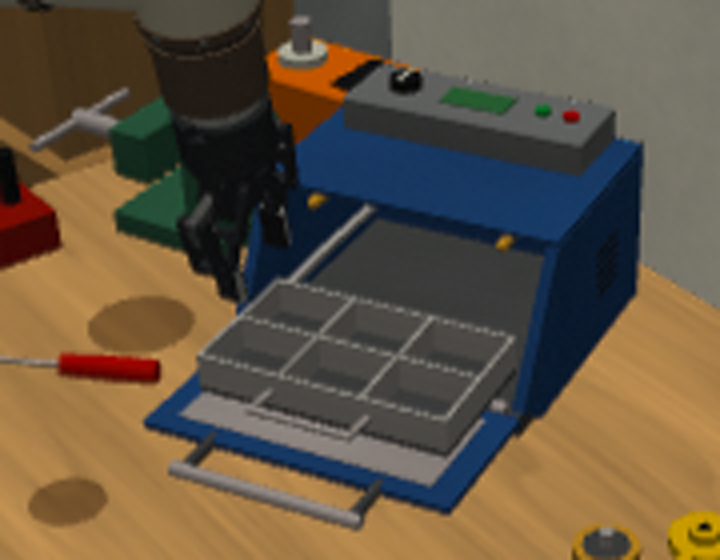

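View pics/i2.png

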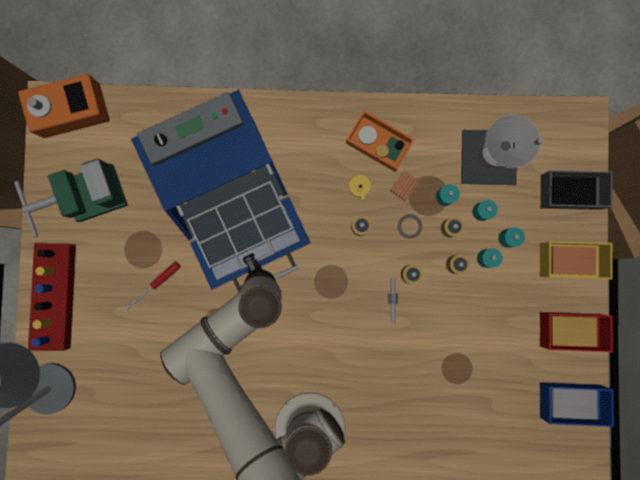

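Run:
```python
import cv2
a=cv2.imread("pics/i2.png");b=cv2.imread("pics/i1.png")
cv2.imwrite("pics/i3.png",cv2.resize(a[165:295,170:315],None,fx=5,fy=5,interpolation=cv2.INTER_CUBIC))
```

```text
(no output)
```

View pics/i3.png

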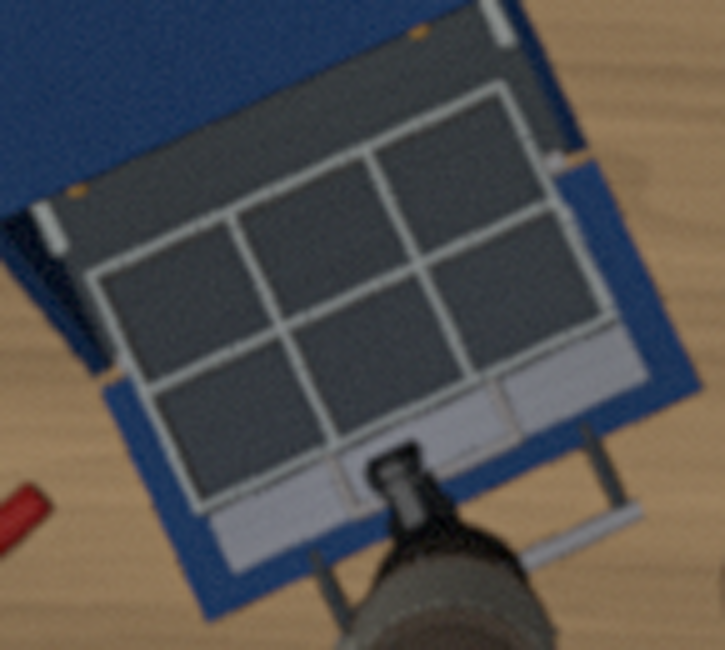

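Run:
```python
from h import *
print("model centre z91; corners ±74, ±128")
A=[]
for u in((88,273),(502,82),(613,316),(200,512),(280,328),(420,265)):
  w=back((170+u[0]/5,165+u[1]/5),91,"top");A.append(w);print("top",loc(w).round(1))
B=[]
for u in((277,280),(515,338),(447,420),(198,360)):
  w=back((200+u[0]/4,130+u[1]/4),91,"side");B.append(w);print("side",loc(w).round(1))
print(loc(np.mean(A[:4],0)),loc(np.mean(B,0)))
M=np.array([(74,128),(74,-128),(-74,-128),(-74,128)])
for X in(A[:4],B):
  X=np.array(X)[:,:2];c=X-X.mean(0);H=(M[:,0]+1j*M[:,1]);z=c[:,0]+1j*c[:,1];k=(z*H.conj()).sum()/(abs(H)**2).sum();print("scale",abs(k),"yaw",np.angle(k),X.mean(0))
```

```text
model centre z91; corners ±74, ±128
top [ 49.  129.3  91. ]
top [  48.5 -124.2   91. ]
top [ -96.8 -124.8   91. ]
top [-98.3 128.6  91. ]
top [-24.1  45.8  91. ]
top [-25.2 -39.4  91. ]
side [ 43.7 121.9  91. ]
side [  44.5 -132.2   91. ]
side [ -98.3 -131.9   91. ]
side [-107.4  116.8   91. ]
[-24.41230457   2.21718488  91.        ] [-29.36416432  -6.36084408  91.        ]
scale 0.9894421932397842 yaw 0.46981804796319127 [571.86316177 209.98613923]
scale 0.9849116123561394 yaw 0.4859270881009511 [571.30603525 200.09709955]
```

```bash
cat >> h.py <<'E'
def barrels(name=None):
    """brass barrels via top image: brass ring at z=68"""
    im=arm.get_image("top");hsv=cv2.cvtColor(im,cv2.COLOR_RGB2HSV)
    out=[]
    for g in BG:
        u,v=proj([g[0],g[1],68],"top")[0]
        x0,y0=int(u)-22,int(v)-22
        cr=im[y0:y0+44,x0:x0+44].astype(int)
        big=cv2.resize(im[y0:y0+44,x0:x0+44],None,fx=8,fy=8,interpolation=cv2.INTER_CUBIC)
        if name: cv2.imwrite(f"pics/{name}_{len(out)}.png",big[:,:,::-1])
        h=cv2.cvtColor(big,cv2.COLOR_RGB2HSV)
        dark=((h[...,2]<75)).astype(np.uint8)
        out.append((u,v,x0,y0,big))
    return out
BG=[(583.5,-130),(447,-278),(481,-410),(585.5,-391.5)]
E
python3 - <<'E'
from h import *
im=arm.get_image("top")
T=[]
for k,g in enumerate(BG):
    u,v=proj([g[0],g[1],68],"top")[0]
    x0,y0=int(u)-16,int(v)-16
    T.append(cv2.resize(im[y0:y0+32,x0:x0+32],None,fx=8,fy=8,interpolation=cv2.INTER_CUBIC))
    def ring(z,r): 
        a=np.linspace(0,2*np.pi,40);p=proj([[g[0]+r*np.cos(t),g[1]+r*np.sin(t),z] for t in a],"top");return ((p-[x0,y0]+.5)*8-.5).astype(int)
    cv2.polylines(T[-1],[ring(68,28)],True,(255,0,0),1)
    cv2.polylines(T[-1],[ring(82,6)],True,(0,255,0),1)
cv2.imwrite("pics/j1.png",np.vstack([np.hstack(T[:2]),np.hstack(T[2:])])[:,:,::-1])
E
```

```text
(no output)
```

View pics/j1.png

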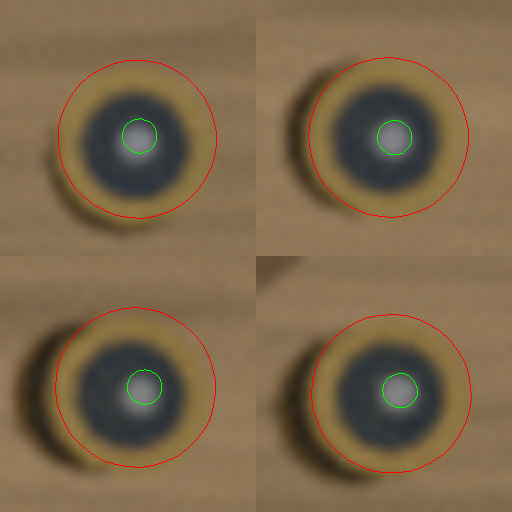

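Run:
```python
from h import *
s=st()
plan([((582.5,-129.3,150),Rdown(-np.pi/2),8),((582.5,-129.3,32),Rdown(-np.pi/2),7)])
for t in("cam_wheel","gear_shaft","gasket"): print(t,find(t,"top")[:1],find(t,"side")[:1])
```

```text
t 15.18 pos [433.1 129.6 250.7] rv [[0.453, -0.891, -0.015], [0.16, 0.098, -0.982]] J [ 0.67 -0.03 -0.48  0.03 -0.93 -0.21] F [ 0.6  0.5 -0.7] w 85.0
T [[37.5, 0.3, 12.2], [37.3, -2.1, 12.4], [37.1, -4.7, 12.6], [36.6, -7.0, 12.8], [36.1, -9.5, 12.8]] 
 D [[-1.3, 0.4, 3.3], [-1.3, 0.4, 3.4], [-1.3, 0.5, 3.3], [-1.3, 0.4, 3.4], [-1.3, 0.4, 3.3]]
T [[35.3, -11.8, 12.9], [34.5, -14.2, 12.8], [33.5, -16.5, 12.8], [0.0, 0.0, 16.9], [0.0, 0.0, 16.8]] 
 D [[-1.3, 0.4, 3.4], [-1.3, 0.5, 3.3], [-1.3, 0.4, 3.4], [0.0, 0.0, 0.0], [0.0, 0.0, 0.0]]
T [[0.0, 0.0, 16.9], [0.0, 0.0, 16.8], [-0.1, 0.0, 16.9], [0.0, 0.0, 16.8], [0.0, 0.0, 16.9]] 
 D [[0.0, 0.0, 0.0], [0.0, 0.0, 0.0], [0.0, 0.0, 0.0], [0.0, 0.0, 0.0], [0.0, 0.0, 0.0]]
end [ 582.5 -129.3   32. ]
cam_wheel [([703.2, -131.0, 1.6], 0.78)] [([705.7, -129.4, -1.6], 0.72)]
gear_shaft [([371.4, -232.0, 2.2], 0.69)] [([371.2, -230.5, -0.0], 0.8)]
gasket [([590.4, -281.4, -0.4], 0.5)] [([588.4, -276.8, -0.7], 0.62)]
```

Call:
{"fn": "send_rows", "kwargs": {"translation": [[37.5,0,12],[37.3,-2,12.4],[37,-4.7,12.6],[36.6,-7,12.8],[36,-9.5,12.8]], "dr": [[-1.3,0.4,3.3],[-1.3,0.4,3.4],[-1.3,0.5,3.3],[-1.3,0.4,3.4],[-1.3,0.4,3.3]], "grip": [85,85,85,85,85]}}

```text
clock: 16.1
position: [527.7, -32.8, 188.4]
ee_rot: [0.765, -0.643, 0.016, -0.033]
contact_force: [-0.3, 0.7, 0.3]
gripper_width: 85.1
```

Call:
{"fn": "send_rows", "kwargs": {"translation": [[35.3,-12,13],[34.5,-14,13],[33.5,-16.5,13],[0,0,0],[0,0,0]], "dr": [[-1.3,0.4,3.4],[-1.3,0.5,3.3],[-1.3,0.4,3.4],[0,0,0],[0,0,0]], "grip": [85,85,85,85,85]}}

```text
clock: 16.73
position: [582.9, -128.6, 150.2]
ee_rot: [-0.707, 0.707, 0.0, 0.001]
contact_force: [-0.7, 1.4, 0.4]
gripper_width: 84.9
```

Run:
```python
from h import *
s=st()
plan([((582.5,-129.3,32),Rdown(-np.pi/2),5)])
snap("side","k1",(300,150,460,290),4)
```

```text
t 16.73 pos [ 582.9 -128.6  150.2] rv [[-0.0, -1.0, -0.001], [0.001, 0.001, -1.0]] J [ 0.05  0.41 -0.18 -0.   -0.99 -0.05] F [-0.7  1.4  0.4] w 84.9
T [[0.2, 0.1, 23.6], [0.1, 0.1, 23.7], [0.2, 0.1, 23.6], [0.1, 0.1, 23.7], [0.2, 0.0, 23.6]] 
 D [[0.0, 0.0, 0.0], [0.0, 0.0, 0.0], [0.0, 0.0, 0.0], [0.0, 0.0, 0.0], [0.0, 0.0, 0.0]]
end [ 582.5 -129.3   32. ]
```

View pics/k1.png

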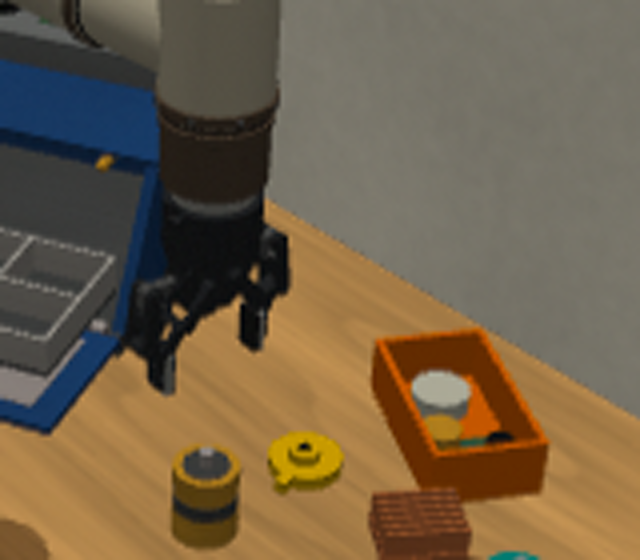

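Call:
{"fn": "send_rows", "kwargs": {"translation": [[0,0,24],[0,0,24],[0,0,24],[0,0,24],[0.7,0,22]], "dr": [[0,0,0],[0,0,0],[0,0,0],[0,0,0],[0,0,0]], "grip": [85,85,85,85,85]}}

```text
clock: 17.4
position: [583.3, -128.2, 32.8]
ee_rot: [0.708, -0.707, 0.001, -0.001]
contact_force: [0.1, 0.4, -0.2]
gripper_width: 85.1
```

Call:
{"fn": "send_rows", "kwargs": {"translation": [[0,0,0],[0,0,0],[0,0,0],[0,0,0],[0,0,0]], "dr": [[0,0,0],[0,0,0],[0,0,0],[0,0,0],[0,0,0]], "grip": [76,70,64,59,57]}}

```text
clock: 18.02
position: [583.2, -129.4, 32.9]
ee_rot: [-0.707, 0.707, -0.0, 0.001]
contact_force: [0.1, -0.5, 1.1]
gripper_width: 56.9
```

Run:
```python
from h import *
s=st()
snap("side","k2",(300,150,460,290),4)
```

```text
t 18.02 pos [ 583.2 -129.4   32.9] rv [[-0.001, -1.0, -0.001], [0.002, 0.001, -1.0]] J [ 0.05  0.54 -0.29 -0.   -0.73 -0.05] F [ 0.1 -0.5  1.1] w 56.9
```

View pics/k2.png

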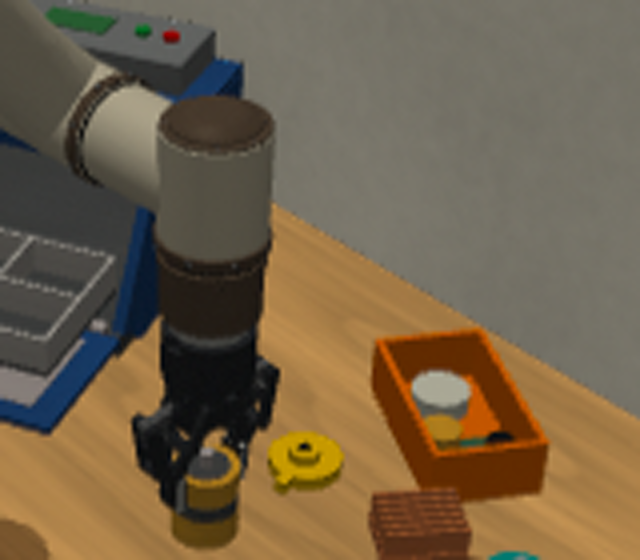

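Call:
{"fn": "send_rows", "kwargs": {"translation": [[0,0,0],[0,0,0],[0,0,0],[0,0,0],[0,0,0]], "dr": [[0,0,0],[0,0,0],[0,0,-10],[0,0,-10],[0,0,-10]], "grip": [70,80,85,85,85]}}

```text
clock: 18.7
position: [583.3, -129.3, 32.4]
ee_rot: [0.867, -0.498, 0.0, -0.001]
contact_force: [-0.5, -0.4, -0.7]
gripper_width: 84.8
```

Call:
{"fn": "send_rows", "kwargs": {"translation": [[0,0,0],[0,0,0],[0,0,0],[0,0,0],[0,0,0]], "dr": [[0,0,-10],[0,0,-10],[0,0,-10],[0,0,-10],[0,0,-10]], "grip": [85,85,85,85,85]}}

```text
clock: 19.32
position: [583.2, -129.3, 32.4]
ee_rot: [0.996, -0.085, 0.001, -0.0]
contact_force: [0.4, -0.6, -0.9]
gripper_width: 85.2
```

Call:
{"fn": "send_rows", "kwargs": {"translation": [[0,0,0],[0,0,0],[0,0,0],[0,0,0],[0,0,0]], "dr": [[0,0,-10],[0,0,0],[0,0,0],[0,0,0],[0,0,0]], "grip": [85,75,65,58,50]}}

```text
clock: 19.95
position: [583.7, -129.8, 33.3]
ee_rot: [1.0, -0.001, 0.001, -0.0]
contact_force: [-0.8, -3.4, 5.1]
gripper_width: 54.6
```

Call:
{"fn": "send_rows", "kwargs": {"translation": [[0,0,0],[0,0,0],[0,0,0],[0,0,0],[0,0,-10]], "dr": [[0,0,0],[0,0,0],[0,0,0],[0,0,0],[0,0,0]], "grip": [46,46,46,46,46]}}

```text
clock: 20.58
position: [581.6, -128.9, 41.1]
ee_rot: [1.0, -0.001, -0.001, -0.001]
contact_force: [0.9, 0.5, -3.4]
gripper_width: 54.8
```

```bash
cat >> h.py <<'E'
RC=np.array([-26.5,0.7])  # rack floor centre, local, when out
def cell(i,j): return W([RC[0]+36*i,RC[1]+84*j,0])
E
python3 - <<'E'
from h import *
s=st()
Y=WQ[2]
p=s["position"];c=cell(1,-1);f=W([-90,-84,0])
print(c)
plan([((p[0],p[1],200),None,3),((f[0],f[1],200),Rdown(Y),7),((c[0],c[1],190),Rdown(Y),3),((c[0],c[1],115),None,3)])
E
```

```text
t 20.57 pos [ 581.6 -128.9   41.1] rv [[1.0, -0.002, -0.002], [-0.002, 0.002, -1.0]] J [ 0.05  0.53 -0.29 -0.   -0.75  1.52] F [ 0.9  0.5 -3.4] w 54.8
[640.66090035 148.91155796   0.        ]
T [[-0.1, -0.1, -53.0], [-0.2, -0.1, -52.9], [-0.1, -0.1, -53.0], [-4.3, -33.2, 0.1], [-2.0, -33.4, 0.1]] 
 D [[0.0, 0.0, 0.0], [0.0, 0.0, 0.0], [0.0, 0.0, 0.0], [0.0, 0.0, -3.8], [0.0, 0.0, -3.9]]
T [[0.2, -33.5, 0.0], [2.4, -33.3, 0.0], [4.7, -33.2, 0.1], [6.9, -32.7, 0.0], [9.1, -32.2, 0.0]] 
 D [[-0.1, 0.0, -3.8], [0.0, 0.1, -3.9], [0.0, 0.0, -3.8], [0.0, 0.0, -3.9], [0.0, 0.0, -3.8]]
T [[33.2, -0.2, 3.3], [33.1, -0.3, 3.4], [33.2, -0.2, 3.3], [0.0, 0.0, 25.0], [0.0, 0.0, 25.0]] 
 D [[0.0, 0.0, 0.0], [0.0, 0.0, 0.0], [0.0, 0.0, 0.0], [0.0, 0.0, 0.0], [0.0, 0.0, 0.0]]
T [[0.0, 0.0, 25.0], [0, 0, 0], [0, 0, 0], [0, 0, 0], [0, 0, 0]] 
 D [[0.0, 0.0, 0.0], [0, 0, 0], [0, 0, 0], [0, 0, 0], [0, 0, 0]]
end [640.7 148.9 115. ]
```

Call:
{"fn": "send_rows", "kwargs": {"translation": [[0,0,-30],[0,0,-50],[0,0,-50],[0,0,-25],[-4,-33,0]], "dr": [[0,0,0],[0,0,0],[0,0,0],[0,0,0],[0,0,-3.8]], "grip": [46,46,46,46,46]}}

```text
clock: 21.2
position: [579.8, -96.8, 199.6]
ee_rot: [0.999, 0.032, 0.003, -0.001]
contact_force: [-0.2, 0.6, -4.4]
gripper_width: 54.5
```

Call:
{"fn": "send_rows", "kwargs": {"translation": [[-2,-33,0],[0,-33,0],[2,-33,0],[5,-33,0],[7,-33,0]], "dr": [[0,0,-3.9],[0,0,-3.8],[0,0,-3.9],[0,0,-3.8],[0,0,-3.9]], "grip": [46,46,46,46,46]}}

```text
clock: 21.82
position: [556.4, 69.9, 196.6]
ee_rot: [0.98, 0.201, -0.0, -0.001]
contact_force: [-0.5, -0.3, -4.2]
gripper_width: 54.7
```

Call:
{"fn": "send_rows", "kwargs": {"translation": [[9,-32,0],[0,0,0],[33,0,0],[33,0,0],[0,0,0]], "dr": [[0,0,-3.8],[0,0,0],[0,0,0],[0,0,0],[0,0,0]], "grip": [46,46,46,46,46]}}

```text
clock: 22.45
position: [613.1, 131.6, 196.1]
ee_rot: [0.973, 0.232, -0.0, -0.0]
contact_force: [-0.7, 0.2, -3.5]
gripper_width: 54.4
```

Run:
```python
from h import *
s=st();print(loc(s["position"]))
Y=WQ[2]
c=cell(1,-1)
plan([((c[0],c[1],140),Rdown(Y),5)])
snap("side","l1",(200,100,400,270),4)
```

```text
t 22.45 pos [613.1 131.6 196.1] rv [[0.892, 0.451, -0.0], [-0.001, 0.001, -1.0]] J [ 0.47  0.41 -0.04 -0.   -1.12  1.57] F [-0.7  0.2 -3.5] w 54.4
[-22.86686006 -86.36354881 196.1304605 ]
T [[6.5, -0.6, 11.2], [6.5, -0.6, 11.3], [6.4, -0.6, 11.2], [6.5, -0.6, 11.2], [6.5, -0.6, 11.2]] 
 D [[0.0, 0.0, 0.0], [0.0, 0.0, 0.0], [0.0, 0.0, 0.0], [0.0, 0.0, 0.0], [-0.1, 0.0, 0.0]]
end [640.7 148.9 140. ]
```

View pics/l1.png

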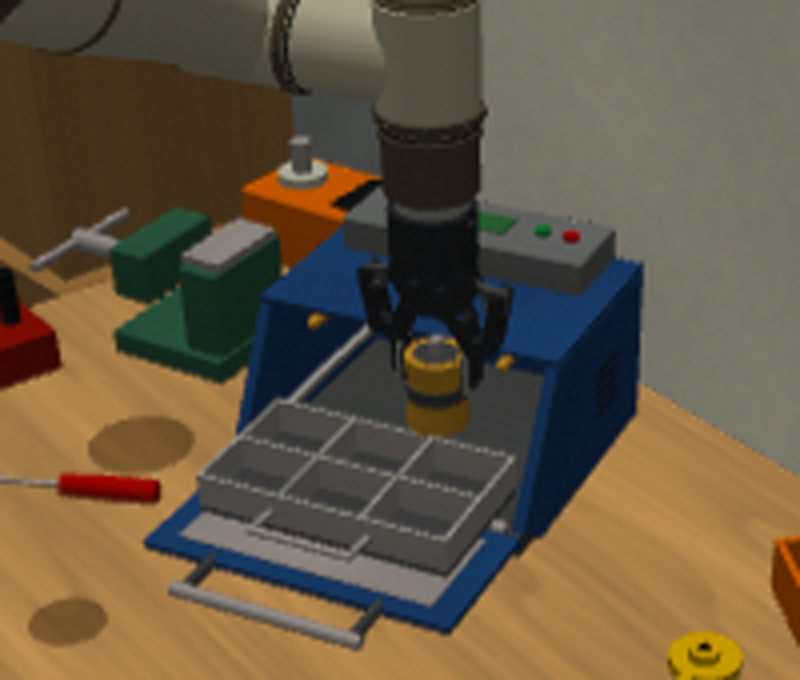

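Call:
{"fn": "send_rows", "kwargs": {"translation": [[8,-0.5,11],[8,-0.5,11],[8,-0.5,11],[8.5,-0.5,11],[0,-1,11]], "dr": [[0,0,0],[0,0,0],[0,0,0],[0,0,0],[0,0,0]], "grip": [46,46,46,46,46]}}

```text
clock: 23.12
position: [640.5, 149.0, 141.6]
ee_rot: [0.973, 0.232, 0.001, -0.0]
contact_force: [0.2, -0.9, -3.7]
gripper_width: 54.7
```

Run:
```python
from h import *
s=st();print(loc(s["position"]),loc(cell(1,-1)))
snap("side","l2",(260,150,380,250),6)
snap("top","l3",(170,140,310,280),5)
```

```text
t 23.12 pos [640.5 149.  141.6] rv [[0.892, 0.452, 0.001], [0.001, 0.001, -1.0]] J [ 0.47  0.51 -0.03 -0.   -1.03  1.57] F [ 0.2 -0.9 -3.7] w 54.7
[  9.35512436 -83.1763872  141.58466445] [  9.5 -83.3   0. ]
```

View pics/l2.png

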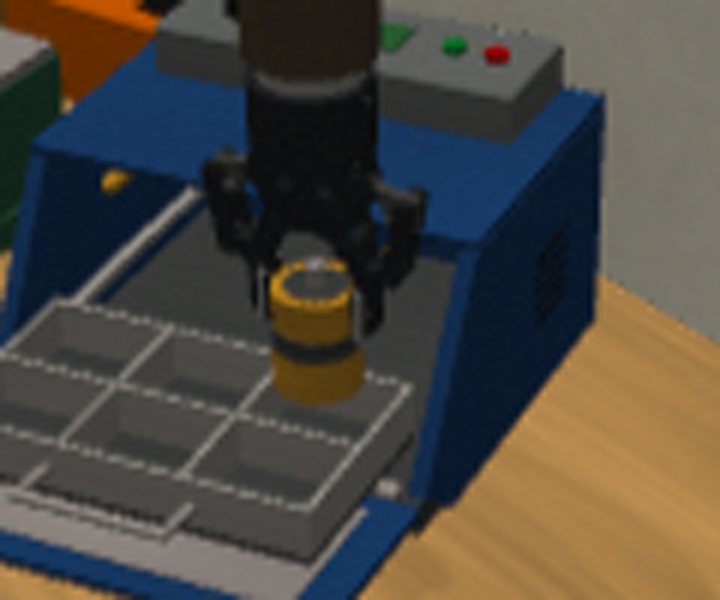

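View pics/l3.png

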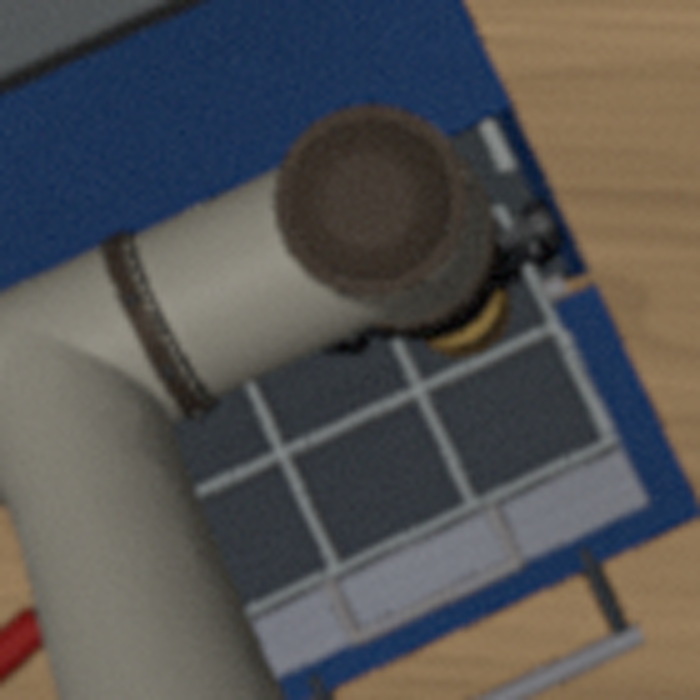

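Run:
```python
from h import *
p=arm.read_state()["position"]
def draw(fn,c,box,f,out):
    im=cv2.imread(fn)
    def pl(P,col):
        q=(proj(P,c)-[box[0],box[1]]+.5)*f-.5
        cv2.polylines(im,[q.round().astype(int)],True,col,1)
    for z in (p[2]-33,p[2]-33+68): pl([[p[0]+28*np.cos(t),p[1]+28*np.sin(t),z] for t in np.linspace(0,6.28,40)],(0,0,255))
    for x,y,a,b in [(36,-84,34,40),(-36,-84,34,40),(-36,0,34,40),(0,0,74,128)]:
        pl([W([RC[0]+x+sx*a,RC[1]+y+sy*b,91]) for sx,sy in((1,1),(1,-1),(-1,-1),(-1,1))],(0,255,0))
    cv2.imwrite(out,im)
draw("pics/l2.png","side",(260,150),6,"pics/l4.png")
draw("pics/l3.png","top",(170,140),5,"pics/l5.png")
```

```text
(no output)
```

View pics/l4.png

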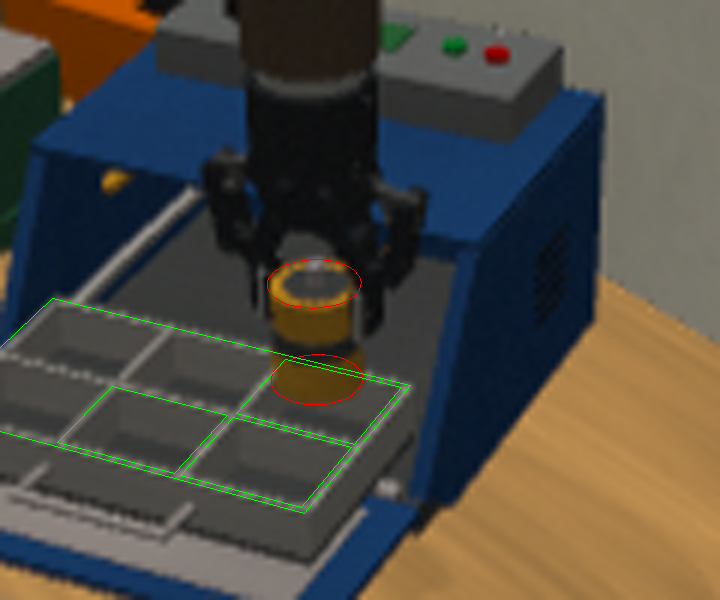

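View pics/l5.png

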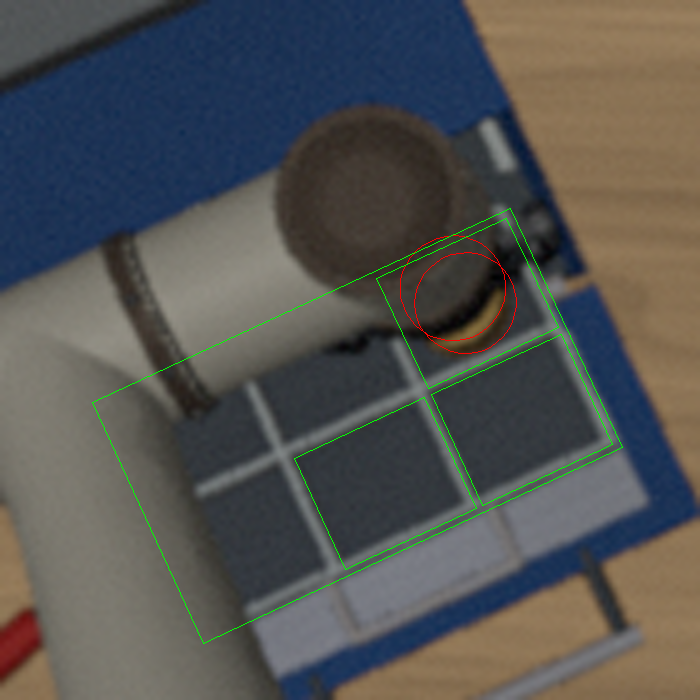

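Call:
{"fn": "send_rows", "kwargs": {"translation": [[0,0,10],[0,0,10],[0,0,10],[0,0,10],[0,0,7]], "dr": [[0,0,0],[0,0,0],[0,0,0],[0,0,0],[0,0,0]], "grip": [46,46,46,46,46]}}

```text
clock: 23.85
position: [639.9, 148.5, 94.8]
ee_rot: [0.973, 0.232, 0.0, -0.0]
contact_force: [0.2, 0.4, -2.7]
gripper_width: 54.5
```

Call:
{"fn": "send_rows", "kwargs": {"translation": [[0,0,1],[0,0,1],[0,0,1],[0,0,0],[0,0,0]], "dr": [[0,0,0],[0,0,0],[0,0,0],[0,0,0],[0,0,0]], "grip": [46,46,46,46,46]}}

```text
clock: 24.48
position: [640.2, 148.7, 93.0]
ee_rot: [0.973, 0.232, 0.001, -0.0]
contact_force: [0.1, 0.5, -3.0]
gripper_width: 54.5
```

Call:
{"fn": "send_rows", "kwargs": {"translation": [[0,0,1],[0,0,1],[0,0,0],[0,0,0],[0,0,0]], "dr": [[0,0,0],[0,0,0],[0,0,0],[0,0,0],[0,0,0]], "grip": [46,46,46,46,46]}}

```text
clock: 25.1
position: [640.1, 148.7, 90.8]
ee_rot: [0.973, 0.232, 0.001, -0.0]
contact_force: [0.7, -0.4, -3.2]
gripper_width: 54.3
```

Call:
{"fn": "send_rows", "kwargs": {"translation": [[0,0,1],[0,0,0.5],[0,0,0],[0,0,0],[0,0,0]], "dr": [[0,0,0],[0,0,0],[0,0,0],[0,0,0],[0,0,0]], "grip": [46,46,46,46,46]}}

```text
clock: 25.72
position: [640.7, 148.9, 90.3]
ee_rot: [0.973, 0.232, 0.002, -0.0]
contact_force: [-2.5, 1.6, 4.9]
gripper_width: 55.0
```

Call:
{"fn": "send_rows", "kwargs": {"translation": [[0,0,0],[0,0,0],[0,0,0],[0,0,0],[0,0,0]], "dr": [[0,0,0],[0,0,0],[0,0,0],[0,0,0],[0,0,0]], "grip": [56,60,66,72,76]}}

```text
clock: 26.35
position: [640.1, 148.6, 89.1]
ee_rot: [0.973, 0.232, 0.001, -0.0]
contact_force: [0.4, -0.4, 0.6]
gripper_width: 76.0
```

Call:
{"fn": "send_rows", "kwargs": {"translation": [[0,0,-20],[0,0,-30],[0,0,-40],[0,0,-40],[-40,0,0]], "dr": [[0,0,0],[0,0,0],[0,0,0],[0,0,0],[0,0,0]], "grip": [76,76,76,76,85]}}

```text
clock: 26.98
position: [607.3, 131.8, 222.8]
ee_rot: [0.973, 0.233, 0.005, -0.001]
contact_force: [-0.7, -0.9, 0.2]
gripper_width: 85.2
```

Run:
```python
from h import *
s=st()
snap("side","m1",(240,130,380,250),5)
snap("top","m2",(320,160,560,320),3)
for c in("side","top"): print(c,find("barrel0",c))
plan([((585,-391.5,200),Rdown(0),12)])
```

```text
t 26.98 pos [607.3 131.8 222.8] rv [[0.892, 0.453, 0.01], [0.01, 0.004, -1.0]] J [ 0.47  0.38 -0.02  0.   -1.16  1.57] F [-0.7 -0.9  0.2] w 85.2
side [([587.4, -390.9, -4.6], 0.98), ([556.1, -564.9, 0.2], 0.92), ([683.2, -377.7, -0.3], 0.77), ([640.6, -484.7, -1.1], 0.72), ([497.7, -501.9, -4.2], 0.68), ([478.9, -409.4, -2.9], 0.65), ([446.6, -279.0, -0.3], 0.65), ([640.3, 152.7, 57.9], 0.6)]
top [([478.9, -411.0, 2.8], 0.89), ([560.2, -562.6, 3.5], 0.76), ([585.9, -394.9, 4.1], 0.75), ([450.1, -279.3, -2.3], 0.72), ([501.4, -499.6, -1.5], 0.72), ([677.1, -377.6, 0.9], 0.67), ([635.1, -486.2, -2.5], 0.57), ([666.4, 253.7, 187.3], 0.45)]
T [[-21.1, 38.1, 1.6], [-19.5, 38.8, 1.6], [-18.1, 39.6, 1.6], [-16.4, 40.3, 1.6], [-14.9, 40.9, 1.6]] 
 D [[0.0, 0.0, 2.2], [0.0, 0.0, 2.3], [0.0, 0.0, 2.2], [0.0, 0.0, 2.3], [0.0, -0.1, 2.2]]
T [[-13.2, 41.4, 1.6], [-11.7, 42.0, 1.6], [-10.0, 42.3, 1.6], [-8.3, 42.7, 1.6], [-6.7, 43.0, 1.7]] 
 D [[0.0, 0.0, 2.2], [0.0, 0.0, 2.3], [0.0, 0.0, 2.2], [0.0, 0.0, 2.2], [0.0, 0.0, 2.3]]
T [[-5.0, 43.2, 1.6], [-3.3, 43.4, 1.6], [0, 0, 0], [0, 0, 0], [0, 0, 0]] 
 D [[0.0, 0.0, 2.2], [0.0, 0.0, 2.3], [0, 0, 0], [0, 0, 0], [0, 0, 0]]
end [ 585.  -391.5  200. ]
```

View pics/m1.png

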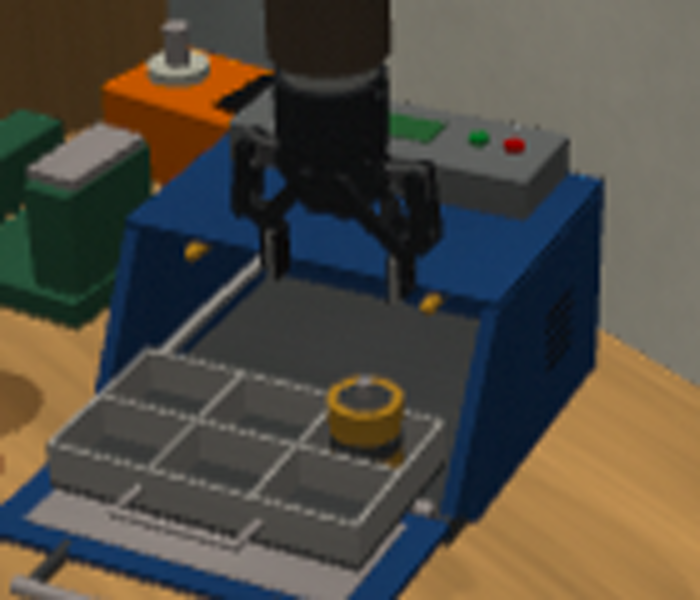

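View pics/m2.png

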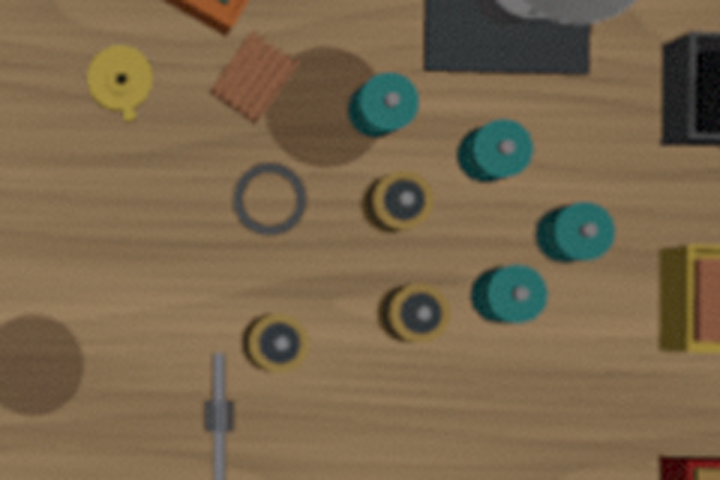

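Call:
{"fn": "send_rows", "kwargs": {"translation": [[-21,38,1.6],[-19.5,39,1.6],[-18,39.6,1.6],[-16.4,40.3,1.6],[-15,41,1.6]], "dr": [[0,0,2.2],[0,0,2.3],[0,0,2.2],[0,0,2.3],[0,0,2.2]], "grip": [85,85,85,85,85]}}

```text
clock: 27.8
position: [597.2, -88.3, 210.5]
ee_rot: [0.991, 0.136, 0.001, -0.0]
contact_force: [0.7, 0.1, 0.3]
gripper_width: 85.2
```

Call:
{"fn": "send_rows", "kwargs": {"translation": [[-13,41.4,1.6],[-11.7,42,1.6],[-10,42.3,1.6],[-8.3,42.7,1.6],[-6.7,43,1.7]], "dr": [[0,0,2.2],[0,0,2.3],[0,0,2.2],[0,0,2.2],[0,0,2.3]], "grip": [85,85,85,85,85]}}

```text
clock: 28.42
position: [589.5, -306.0, 202.0]
ee_rot: [0.999, 0.038, 0.0, -0.0]
contact_force: [1.1, 0.3, -0.2]
gripper_width: 85.0
```

Call:
{"fn": "send_rows", "kwargs": {"translation": [[-5,43,1.6],[-3,43.5,1.6],[0,0,20],[0,0,20],[0,0,0]], "dr": [[0,0,2.2],[0,0,2.3],[0,0,0],[0,0,0],[0,0,0]], "grip": [85,85,85,85,85]}}

```text
clock: 29.05
position: [585.3, -391.1, 156.5]
ee_rot: [1.0, -0.0, -0.002, -0.001]
contact_force: [-0.9, 1.0, 0.3]
gripper_width: 85.2
```

```bash
cat >> h.py <<'E'
def ovl(c,box,f,out,B=(),rack=False,zb=0):
    im=arm.get_image(c)
    im=cv2.resize(im[box[1]:box[3],box[0]:box[2]],None,fx=f,fy=f,interpolation=cv2.INTER_CUBIC)[:,:,::-1].copy()
    def pl(P,col):
        q=(proj(P,c)-[box[0],box[1]]+.5)*f-.5
        cv2.polylines(im,[q.round().astype(int)],True,col,1)
    for b in B:
        for z in(0,68): pl([[b[0]+28*np.cos(t),b[1]+28*np.sin(t),z+zb] for t in np.linspace(0,6.28,40)],(0,0,255))
    if rack: pl([W([RC[0]+sx*74,RC[1]+sy*128,91]) for sx,sy in((1,1),(1,-1),(-1,-1),(-1,1))],(0,255,0))
    cv2.imwrite(f"pics/{out}.png",im)
E
python3 - <<'E'
from h import *
s=st()
ovl("side",(310,240,470,380),4.5,"n1",[(586,-391.5),(480,-409.5),(447,-279)])
plan([((586,-391.5,32),Rdown(0),5)])
E
```

```text
t 29.05 pos [ 585.3 -391.1  156.5] rv [[1.0, -0.001, -0.003], [-0.003, 0.003, -1.0]] J [-0.36  0.57  0.13 -0.   -1.13  1.93] F [-0.9  1.   0.3] w 85.2
T [[0.0, 0.1, 25.3], [0.0, 0.0, 25.2], [0.0, 0.1, 25.3], [0.0, 0.0, 25.2], [0.0, 0.0, 25.3]] 
 D [[0.0, 0.0, 0.0], [0.0, 0.0, 0.0], [0.0, 0.0, 0.0], [-0.1, 0.0, 0.0], [0.0, 0.0, 0.0]]
end [ 586.  -391.5   32. ]
```

View pics/n1.png

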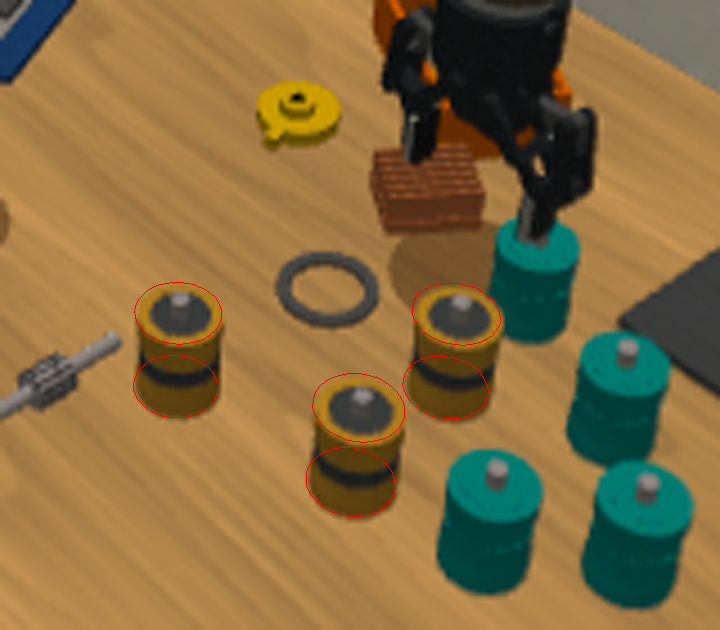

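Call:
{"fn": "send_rows", "kwargs": {"translation": [[1,1,25],[0,0,25],[0,0,25],[0,0,25],[0,0,24]], "dr": [[0,0,0],[0,0,0],[0,0,0],[0,0,0],[0,0,0]], "grip": [85,85,85,85,85]}}

```text
clock: 29.72
position: [588.5, -392.5, 36.1]
ee_rot: [1.0, 0.0, 0.002, 0.0]
contact_force: [0.1, -0.6, -1.0]
gripper_width: 84.9
```

Call:
{"fn": "send_rows", "kwargs": {"translation": [[0,0,0],[0,0,0],[0,0,0],[0,0,0],[0,0,0]], "dr": [[0,0,0],[0,0,0],[0,0,0],[0,0,0],[0,0,0]], "grip": [78,70,64,58,50]}}

```text
clock: 30.35
position: [588.1, -393.1, 37.5]
ee_rot: [1.0, -0.0, 0.002, 0.001]
contact_force: [-0.5, -2.0, 5.1]
gripper_width: 54.7
```

Call:
{"fn": "send_rows", "kwargs": {"translation": [[0,0,0],[0,0,0],[0,0,-8],[0,0,-30],[0,0,-50]], "dr": [[0,0,0],[0,0,0],[0,0,0],[0,0,0],[0,0,0]], "grip": [46,46,46,46,46]}}

```text
clock: 30.98
position: [584.7, -390.6, 120.4]
ee_rot: [1.0, -0.001, -0.003, -0.003]
contact_force: [0.7, -0.6, -2.9]
gripper_width: 54.5
```

Run:
```python
from h import *
s=st()
Y=WQ[2]
p=s["position"];c=cell(-1,-1);f=W([-90,-84,0])
print(c,loc(c))
plan([((p[0],p[1],200),None,2),((c[0],c[1],200),Rdown(Y),13)])
snap("side","o1",(310,200,470,380),4)
```

```text
t 30.98 pos [ 584.7 -390.6  120.4] rv [[1.0, -0.001, -0.006], [-0.006, 0.006, -1.0]] J [-0.36  0.6   0.09 -0.   -1.06  1.93] F [ 0.7 -0.6 -2.9] w 54.5
[576.37894795 116.47962006   0.        ] [-62.5 -83.3   0. ]
T [[-0.3, -0.2, -39.8], [-0.2, -0.2, -39.8], [-0.7, -39.0, 0.2], [0.7, -39.0, 0.2], [2.1, -39.0, 0.2]] 
 D [[0.0, 0.0, 0.0], [0.0, 0.0, 0.0], [0.0, 0.0, -2.1], [-0.1, 0.0, -2.0], [0.0, 0.1, -2.1]]
T [[3.6, -38.8, 0.1], [4.9, -38.7, 0.2], [6.3, -38.5, 0.1], [7.7, -38.3, 0.1], [9.1, -37.9, 0.1]] 
 D [[0.0, 0.0, -2.1], [-0.1, 0.0, -2.0], [0.0, 0.0, -2.1], [0.0, 0.1, -2.1], [0.0, 0.0, -2.0]]
T [[10.4, -37.6, 0.1], [11.8, -37.2, 0.0], [13.1, -36.7, 0.1], [14.5, -36.3, 0.0], [15.7, -35.7, 0.0]] 
 D [[-0.1, 0.0, -2.1], [0.0, 0.0, -2.1], [0.0, 0.0, -2.0], [-0.1, 0.1, -2.1], [0.0, 0.0, -2.0]]
end [576.4 116.5 200. ]
```

View pics/o1.png

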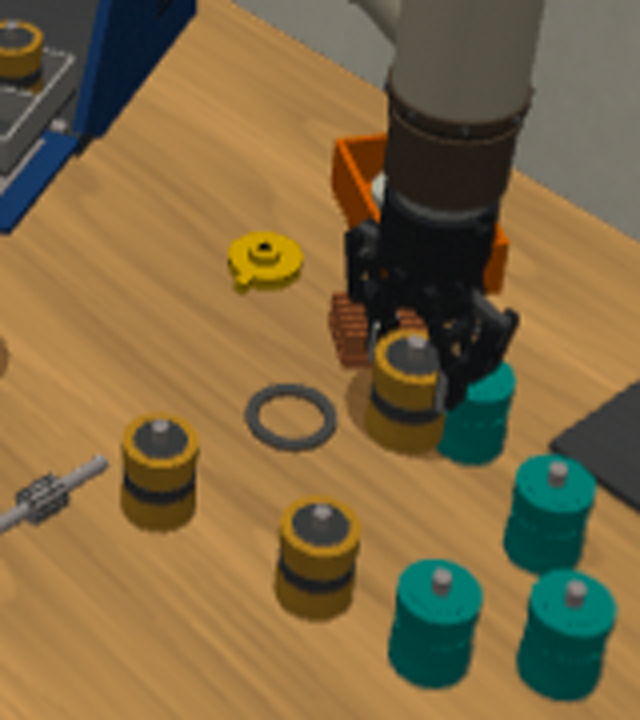

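Call:
{"fn": "send_rows", "kwargs": {"translation": [[0,0,-40],[0,0,-38],[-0.7,-39,0],[0.7,-39,0],[2,-39,0]], "dr": [[0,0,0],[0,0,0],[0,0,-2.1],[0,0,-2],[0,0,-2.1]], "grip": [46,46,46,46,46]}}

```text
clock: 31.65
position: [583.8, -273.5, 200.2]
ee_rot: [0.999, 0.054, -0.0, -0.001]
contact_force: [0.1, 0.2, -3.1]
gripper_width: 54.1
```

Call:
{"fn": "send_rows", "kwargs": {"translation": [[3.6,-39,0],[5,-38.7,0],[6.3,-38.5,0],[7.7,-38,0],[9,-38,0]], "dr": [[0,0,-2.1],[0,0,-2],[0,0,-2.1],[0,0,-2.1],[0,0,-2]], "grip": [46,46,46,46,46]}}

```text
clock: 32.28
position: [580.4, -78.6, 200.5]
ee_rot: [0.99, 0.144, -0.0, -0.001]
contact_force: [0.1, 0.1, -2.6]
gripper_width: 54.6
```

Call:
{"fn": "send_rows", "kwargs": {"translation": [[10.4,-37.6,0],[11.8,-37,0],[13,-36.7,0],[14.5,-36,0],[15.7,-35.7,0]], "dr": [[0,0,-2.1],[0,0,-2.1],[0,0,-2],[0,0,-2.1],[0,0,-2]], "grip": [46,46,46,46,46]}}

```text
clock: 32.9
position: [577.0, 115.7, 200.8]
ee_rot: [0.973, 0.232, -0.0, -0.001]
contact_force: [1.2, -0.0, -2.3]
gripper_width: 54.4
```

Call:
{"fn": "send_rows", "kwargs": {"translation": [[0,0,0],[0,0,0],[0,0,15],[0,0,25],[0,0,0]], "dr": [[0,0,0],[0,0,0],[0,0,0],[0,0,0],[0,0,0]], "grip": [46,46,46,46,46]}}

```text
clock: 33.52
position: [576.2, 112.7, 158.7]
ee_rot: [0.973, 0.23, -0.003, 0.0]
contact_force: [0.6, 0.5, -2.5]
gripper_width: 54.3
```

Run:
```python
from h import *
s=st();p=s["position"];print(loc(p))
c=cell(-1,-1)
plan([((c[0],c[1],145),Rdown(WQ[2]),5)])
ovl("side",(240,130,380,270),5,"p1",[p[:2]],True,p[2]-37)
```

```text
t 33.52 pos [576.2 112.7 158.7] rv [[0.894, 0.449, -0.006], [-0.005, -0.002, -1.0]] J [ 0.47  0.38 -0.19 -0.   -1.01  1.57] F [ 0.6  0.5 -2.5] w 54.3
[-64.37405483 -86.57164838 158.69369248]
T [[0.4, -0.7, 2.7], [0.4, -0.6, 2.8], [0.4, -0.7, 2.7], [0.3, -0.6, 2.8], [0.4, -0.7, 2.7]] 
 D [[0.0, 0.1, 0.0], [0.0, 0.0, 0.0], [0.0, 0.1, -0.1], [0.0, 0.1, 0.0], [-0.1, 0.0, 0.0]]
end [576.4 116.5 145. ]
```

View pics/p1.png

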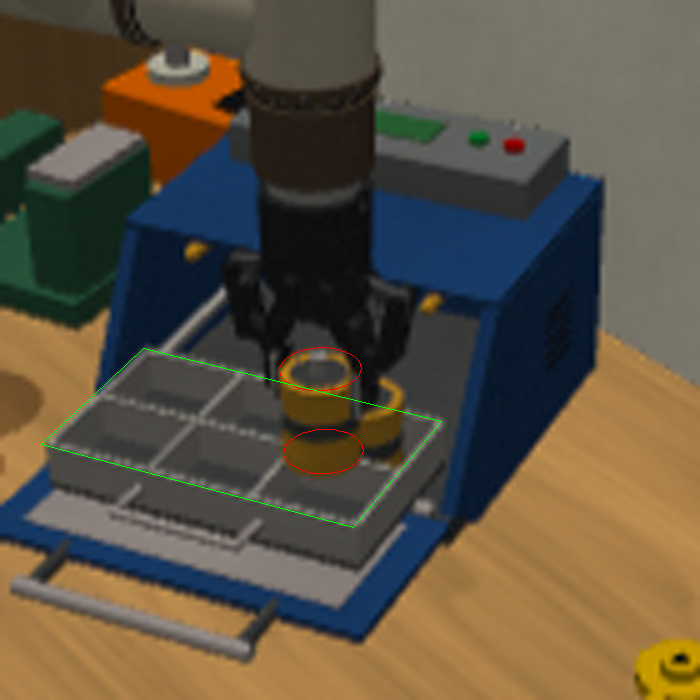

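Call:
{"fn": "send_rows", "kwargs": {"translation": [[1,-1.7,10],[1,-1.6,10],[0,0,13],[0,0,13],[0,0,10]], "dr": [[0,0.3,0],[0,0,0],[0,0,0],[0,0,0],[0,0,0]], "grip": [46,46,46,46,46]}}

```text
clock: 34.2
position: [578.5, 118.3, 104.6]
ee_rot: [0.973, 0.231, 0.003, -0.001]
contact_force: [-0.0, 0.4, -3.7]
gripper_width: 54.1
```

Call:
{"fn": "send_rows", "kwargs": {"translation": [[0,0,1],[0,0,1],[0,0,0],[0,0,0],[0,0,0]], "dr": [[0,0,0],[0,0,0],[0,0,0],[0,0,0],[0,0,0]], "grip": [46,46,46,46,46]}}

```text
clock: 34.83
position: [579.0, 118.5, 104.2]
ee_rot: [0.973, 0.231, 0.004, -0.001]
contact_force: [-0.6, -0.2, -3.3]
gripper_width: 54.4
```

Call:
{"fn": "send_rows", "kwargs": {"translation": [[0,0,0],[0,0,0],[0,0,0],[0,0,0],[0,0,0]], "dr": [[0,0,0],[0,0,0],[0,0,0],[0,0,0],[0,0,0]], "grip": [46,46,46,46,46]}}

```text
clock: 35.45
position: [578.8, 118.4, 103.8]
ee_rot: [0.973, 0.231, 0.003, -0.001]
contact_force: [0.0, 0.3, -2.7]
gripper_width: 54.6
```

Run:
```python
from h import *
s=st();p=s["position"];print(loc(p),loc(cell(-1,-1)))
c=cell(-1,-1)
plan([((c[0],c[1],p[2]),Rdown(WQ[2]),2)])
ovl("side",(260,170,350,260),8,"p2",[p[:2]],True,p[2]-37)
```

```text
t 35.45 pos [578.8 118.4 103.8] rv [[0.893, 0.45, 0.007], [0.006, 0.003, -1.0]] J [ 0.48  0.44 -0.25 -0.   -0.87  1.56] F [ 0.   0.3 -2.7] w 54.6
[-59.44145582 -82.68336184 103.84484938] [-62.5 -83.3   0. ]
T [[-1.5, 0.3, 0.0], [-1.6, 0.3, 0.0], [0, 0, 0], [0, 0, 0], [0, 0, 0]] 
 D [[0.0, -0.2, 0.0], [0.0, -0.2, 0.0], [0, 0, 0], [0, 0, 0], [0, 0, 0]]
end [576.3 116.5 103.8]
```

View pics/p2.png

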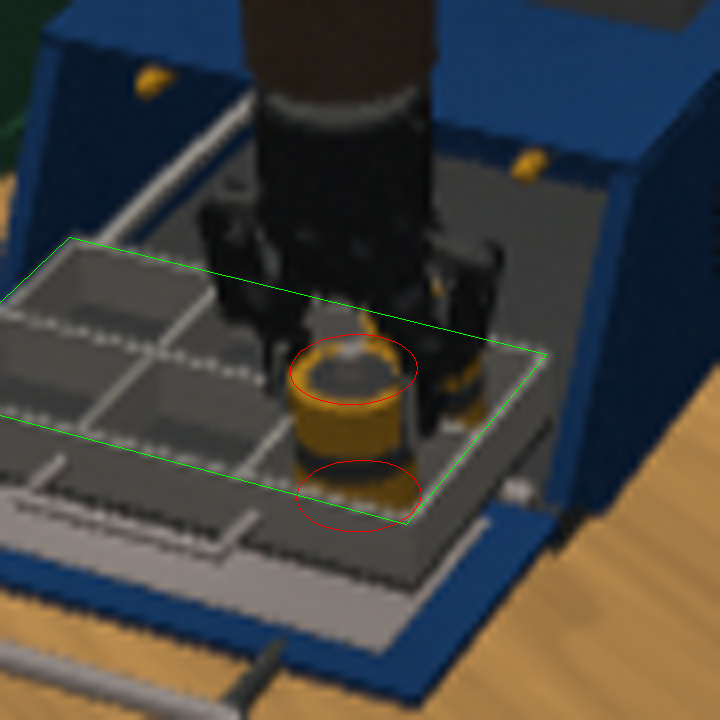

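Call:
{"fn": "send_rows", "kwargs": {"translation": [[-1.5,0.3,0],[-1.5,0.3,0],[0,0,2],[0,0,2],[0,0,0]], "dr": [[0,-0.3,0],[0,0,0],[0,0,0],[0,0,0],[0,0,0]], "grip": [46,46,46,46,46]}}

```text
clock: 36.12
position: [576.9, 116.7, 100.0]
ee_rot: [0.973, 0.232, 0.001, -0.0]
contact_force: [1.4, 0.3, -2.1]
gripper_width: 54.6
```

Call:
{"fn": "send_rows", "kwargs": {"translation": [[0,0,1],[0,0,1],[0,0,1],[0,0,0],[0,0,0]], "dr": [[0,0,0],[0,0,0],[0,0,0],[0,0,0],[0,0,0]], "grip": [46,46,46,46,46]}}

```text
clock: 36.75
position: [576.4, 116.5, 96.7]
ee_rot: [0.973, 0.231, 0.001, -0.0]
contact_force: [1.7, 0.6, -3.2]
gripper_width: 54.6
```

Call:
{"fn": "send_rows", "kwargs": {"translation": [[0,0,1],[0,0,1],[0,0,0],[0,0,0],[0,0,0]], "dr": [[0,0,0],[0,0,0],[0,0,0],[0,0,0],[0,0,0]], "grip": [46,46,46,46,46]}}

```text
clock: 37.38
position: [576.3, 116.5, 94.7]
ee_rot: [0.973, 0.231, 0.001, -0.0]
contact_force: [2.3, -0.1, -2.6]
gripper_width: 54.7
```

Call:
{"fn": "send_rows", "kwargs": {"translation": [[0,0,0.8],[0,0,0.5],[0,0,0],[0,0,0],[0,0,0]], "dr": [[0,0,0],[0,0,0],[0,0,0],[0,0,0],[0,0,0]], "grip": [46,46,46,46,46]}}

```text
clock: 38.0
position: [576.4, 116.5, 94.5]
ee_rot: [0.973, 0.232, 0.001, -0.0]
contact_force: [-1.7, 0.7, 4.6]
gripper_width: 54.6
```

Contact; release and lift.

Call:
{"fn": "send_rows", "kwargs": {"translation": [[0,0,0],[0,0,0],[0,0,0],[0,0,0],[0,0,0]], "dr": [[0,0,0],[0,0,0],[0,0,0],[0,0,0],[0,0,0]], "grip": [56,60,66,70,72]}}

```text
clock: 38.62
position: [576.4, 116.5, 93.4]
ee_rot: [0.973, 0.231, 0.001, -0.0]
contact_force: [-0.1, 0.3, -0.0]
gripper_width: 72.0
```

Call:
{"fn": "send_rows", "kwargs": {"translation": [[0,0,-15],[0,0,-30],[0,0,-40],[0,0,-40],[0,0,0]], "dr": [[0,0,0],[0,0,0],[0,0,0],[0,0,0],[0,0,0]], "grip": [72,72,72,76,85]}}

```text
clock: 39.25
position: [578.5, 117.1, 224.0]
ee_rot: [0.973, 0.232, 0.006, -0.001]
contact_force: [-1.0, 0.5, -1.1]
gripper_width: 85.3
```

Run:
```python
from h import *
s=st()
ovl("side",(250,150,490,360),3.2,"q1",[(480,-409.5),(447,-279)])
for c in("side","top"): print(c,find("barrel0",c))
plan([((480.5,-410,200),Rdown(-.5),13)])
plan([((447.5,-279.5,200),Rdown(-np.pi/2),13)])
```

```text
t 39.25 pos [578.5 117.1 224. ] rv [[0.893, 0.451, 0.012], [0.011, 0.004, -1.0]] J [ 0.47  0.33 -0.1   0.   -1.13  1.56] F [-1.   0.5 -1.1] w 85.3
side [([638.1, -484.8, -2.6], 0.88), ([444.5, -284.3, -0.6], 0.79), ([499.8, -505.3, 1.0], 0.76), ([560.0, -563.9, 1.5], 0.73), ([574.6, 118.8, 56.1], 0.72), ([682.8, -377.7, 0.8], 0.67), ([479.9, -413.2, 1.2], 0.6), ([642.4, 148.1, 59.3], 0.59)]
top [([478.9, -411.0, 2.8], 0.89), ([560.2, -562.6, 3.5], 0.76), ([585.9, -394.9, 4.1], 0.75), ([450.1, -279.3, -2.3], 0.72), ([501.4, -499.6, -1.5], 0.72), ([677.1, -377.6, 0.9], 0.67), ([635.1, -486.2, -2.5], 0.57), ([666.4, 253.7, 187.3], 0.45)]
T [[-24.8, 32.9, 1.4], [-22.2, 34.6, 1.4], [-19.6, 36.1, 1.3], [-16.9, 37.5, 1.4], [-14.1, 38.7, 1.4]] 
 D [[0.0, 0.0, 4.3], [0.0, 0.0, 4.2], [0.0, 0.0, 4.3], [0.0, 0.0, 4.2], [0.0, 0.0, 4.3]]
T [[-11.1, 39.6, 1.4], [-8.2, 40.3, 1.3], [-5.1, 40.9, 1.4], [-2.1, 41.0, 1.4], [1.0, 41.2, 1.4]] 
 D [[0.0, 0.0, 4.3], [0.0, 0.0, 4.2], [0.0, 0.0, 4.3], [0.0, 0.0, 4.3], [-0.1, 0.0, 4.2]]
T [[4.0, 40.9, 1.4], [7.0, 40.6, 1.5], [10.0, 39.9, 1.4], [0, 0, 0], [0, 0, 0]] 
 D [[0.0, 0.0, 4.3], [0.0, 0.0, 4.2], [0.0, 0.0, 4.3], [0, 0, 0], [0, 0, 0]]
end [ 480.4 -410.   200. ]
T [[-22.5, 22.7, 1.4], [-18.7, 26.0, 1.4], [-14.4, 28.6, 1.4], [-9.8, 30.5, 1.3], [-4.9, 31.6, 1.4]] 
 D [[0.0, 0.0, 9.0], [0.0, 0.0, 9.0], [0.0, 0.0, 8.9], [0.0, 0.0, 9.0], [0.0, 0.0, 9.0]]
T [[0.2, 32.0, 1.4], [5.1, 31.6, 1.4], [10.0, 30.4, 1.4], [14.5, 28.5, 1.4], [18.9, 25.9, 1.4]] 
 D [[0.0, 0.0, 9.0], [0.0, 0.0, 9.0], [0.0, 0.0, 8.9], [0.0, 0.0, 9.0], [0.0, 0.0, 9.0]]
T [[22.7, 22.6, 1.3], [25.9, 18.7, 1.4], [28.5, 14.5, 1.4], [0, 0, 0], [0, 0, 0]] 
 D [[0.0, 0.0, 9.0], [0.0, 0.0, 9.0], [0.0, 0.1, 9.0], [0, 0, 0], [0, 0, 0]]
end [ 447.5 -279.5  200. ]
```

View pics/q1.png

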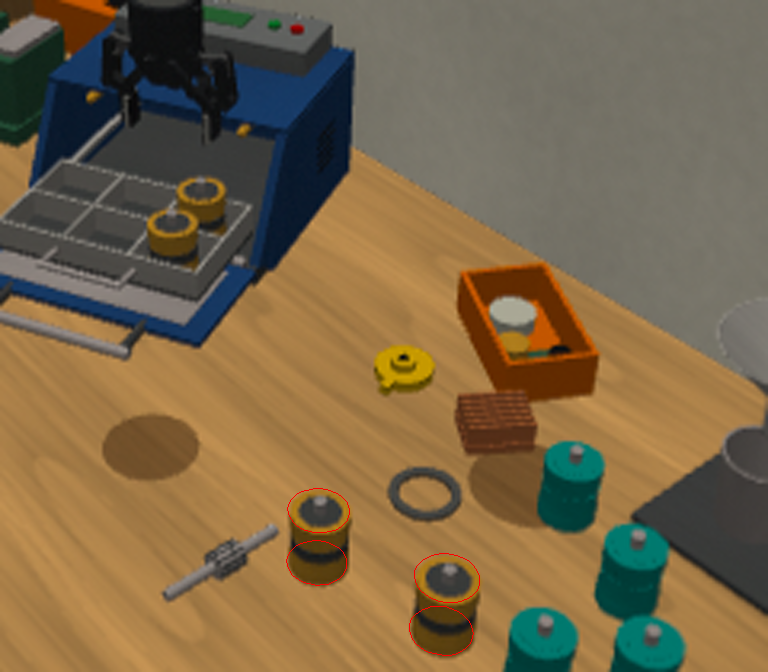

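Call:
{"fn": "send_rows", "kwargs": {"translation": [[-25,33,1.4],[-22,34.6,1.4],[-19.6,36,1.4],[-17,37.5,1.4],[-14,38.7,1.4]], "dr": [[0,0,4.3],[0,0,4.2],[0,0,4.3],[0,0,4.2],[0,0,4.3]], "grip": [85,85,85,85,85]}}

```text
clock: 40.02
position: [538.6, -87.3, 210.1]
ee_rot: [0.999, 0.047, -0.001, -0.0]
contact_force: [1.1, 0.7, 0.9]
gripper_width: 85.3
```

Call:
{"fn": "send_rows", "kwargs": {"translation": [[-11,39.6,1.4],[-8,40.3,1.4],[-5,41,1.4],[-2,41,1.4],[1,41,1.4]], "dr": [[0,0,4.3],[0,0,4.2],[0,0,4.3],[0,0,4.3],[0,0,4.2]], "grip": [85,85,85,85,85]}}

```text
clock: 40.65
position: [502.7, -289.4, 202.8]
ee_rot: [0.99, -0.139, -0.001, -0.001]
contact_force: [0.1, 0.4, -0.5]
gripper_width: 85.3
```

Call:
{"fn": "send_rows", "kwargs": {"translation": [[4,41,1.4],[7,40.6,1.4],[10,40,1.4],[0,0,20],[0,0,0]], "dr": [[0,0,4.3],[0,0,4.2],[0,0,4.3],[0,0,0],[0,0,0]], "grip": [85,85,85,85,85]}}

```text
clock: 41.28
position: [479.8, -409.5, 176.6]
ee_rot: [0.969, -0.248, -0.003, -0.002]
contact_force: [-0.6, -0.0, 0.4]
gripper_width: 84.9
```

Call:
{"fn": "send_rows", "kwargs": {"translation": [[0,0,20],[0,0,0],[0,0,0],[0,0,0],[0,0,0]], "dr": [[0,0,0],[0,0,0],[0,0,0],[0,0,0],[0,0,0]], "grip": [85,85,85,85,85]}}

```text
clock: 41.9
position: [481.9, -410.0, 160.5]
ee_rot: [0.969, -0.247, 0.001, -0.0]
contact_force: [-0.1, -0.0, -0.0]
gripper_width: 85.1
```

Run:
```python
from h import *
s=st()
ovl("side",(310,240,470,380),4.5,"r1",[(480.5,-410.3),(447,-279)])
plan([((480.5,-410.3,36),Rdown(-.5),5)])
```

```text
t 41.9 pos [ 481.9 -410.   160.5] rv [[0.878, -0.479, 0.002], [0.002, 0.0, -1.0]] J [-0.45  0.45 -0.07 -0.   -1.05  1.52] F [-0.1 -0.  -0. ] w 85.1
T [[-0.3, 0.2, 24.9], [-0.2, 0.2, 24.8], [-0.3, 0.2, 24.9], [-0.2, 0.3, 24.9], [-0.2, 0.1, 24.9]] 
 D [[0.0, 0.0, 0.0], [0.0, 0.0, 0.0], [0.0, -0.1, 0.0], [-0.1, 0.0, 0.0], [0.0, 0.0, 0.0]]
end [ 480.5 -410.3   36. ]
```

View pics/r1.png

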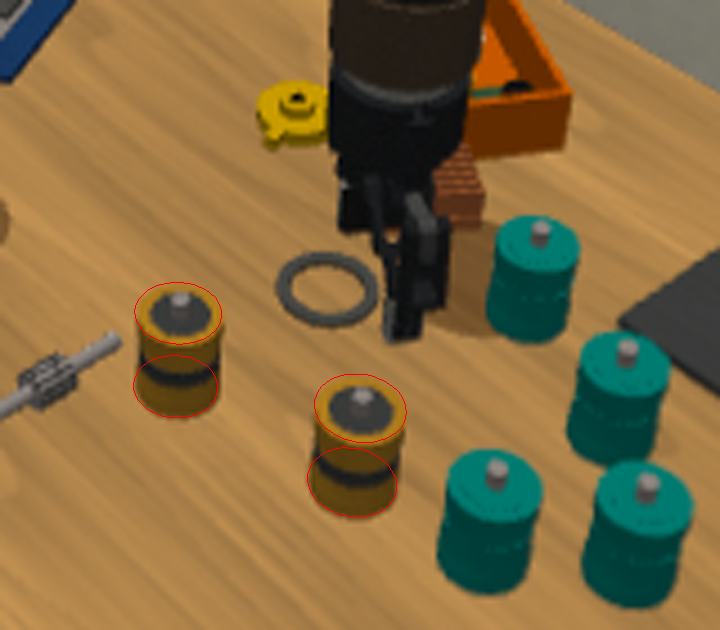

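Call:
{"fn": "send_rows", "kwargs": {"translation": [[-0.4,0.6,25],[0,0,25],[0,0,25],[0,0,25],[0,0,25]], "dr": [[0,0,0],[0,0,0],[0,0,0],[0,0,0],[0,0,0]], "grip": [85,85,85,85,85]}}

```text
clock: 42.58
position: [481.4, -410.4, 34.3]
ee_rot: [0.969, -0.247, 0.001, -0.0]
contact_force: [0.2, 0.1, -0.9]
gripper_width: 85.0
```

Call:
{"fn": "send_rows", "kwargs": {"translation": [[0,0,0],[0,0,0],[0,0,0],[0,0,0],[0,0,0]], "dr": [[0,0,0],[0,0,0],[0,0,0],[0,0,0],[0,0,0]], "grip": [80,72,65,58,50]}}

```text
clock: 43.2
position: [481.8, -411.2, 36.7]
ee_rot: [0.969, -0.247, 0.002, 0.0]
contact_force: [-1.5, -1.2, 5.0]
gripper_width: 54.8
```

Call:
{"fn": "send_rows", "kwargs": {"translation": [[0,0,0],[0,0,0],[0,0,0],[0,0,-8],[0,0,-30]], "dr": [[0,0,0],[0,0,0],[0,0,0],[0,0,0],[0,0,0]], "grip": [46,46,46,46,46]}}

```text
clock: 43.82
position: [478.9, -408.6, 70.4]
ee_rot: [0.969, -0.248, -0.003, -0.002]
contact_force: [0.1, -0.6, -3.4]
gripper_width: 54.9
```

Call:
{"fn": "send_rows", "kwargs": {"translation": [[0,0,-50],[0,0,-50],[0,0,-20],[0,0,0],[0,0,0]], "dr": [[0,0,0],[0,0,0],[0,0,0],[0,0,0],[0,0,0]], "grip": [46,46,46,46,46]}}

```text
clock: 44.45
position: [479.9, -409.3, 190.6]
ee_rot: [0.969, -0.247, -0.001, -0.002]
contact_force: [-0.5, 1.0, -4.7]
gripper_width: 54.7
```

Run:
```python
from h import *
s=st()
c=cell(1,1);f=W([-70,84,0])
print(c,f)
plan([((f[0],f[1],200),Rdown(WQ[2]),15),((c[0],c[1],190),Rdown(WQ[2]),3)])
```

```text
t 44.45 pos [ 479.9 -409.3  190.6] rv [[0.877, -0.48, -0.003], [-0.002, 0.004, -1.0]] J [-0.45  0.43 -0.03 -0.   -1.12  1.52] F [-0.5  1.  -4.7] w 54.7
[564.98637858 298.90278022   0.        ] [494.32369998 262.46755203   0.        ]
T [[-20.6, -39.8, -0.5], [-18.1, -41.0, -0.4], [-15.3, -42.1, -0.5], [-12.6, -43.0, -0.5], [-9.8, -43.7, -0.5]] 
 D [[0.0, 0.0, -3.7], [0.0, 0.0, -3.7], [0.0, 0.0, -3.7], [-0.1, 0.0, -3.7], [0.0, 0.0, -3.7]]
T [[-7.0, -44.2, -0.5], [-4.1, -44.6, -0.6], [-1.1, -44.8, -0.5], [1.7, -44.8, -0.6], [4.5, -44.6, -0.5]] 
 D [[0.0, 0.0, -3.7], [0.0, 0.1, -3.7], [0.0, 0.0, -3.7], [0.0, 0.0, -3.7], [0.0, 0.0, -3.7]]
T [[7.5, -44.1, -0.6], [10.2, -43.6, -0.6], [13.0, -42.9, -0.6], [15.7, -42.0, -0.6], [18.4, -40.8, -0.7]] 
 D [[-0.1, 0.0, -3.6], [0.0, 0.0, -3.7], [0.0, 0.0, -3.7], [0.0, 0.0, -3.7], [0.0, 0.0, -3.7]]
T [[26.5, -0.2, 3.3], [26.5, -0.3, 3.4], [26.5, -0.2, 3.3], [0, 0, 0], [0, 0, 0]] 
 D [[0.0, 0.0, 0.0], [0.0, 0.0, 0.0], [0.0, 0.0, 0.0], [0, 0, 0], [0, 0, 0]]
end [565.  298.9 190. ]
```

Call:
{"fn": "send_rows", "kwargs": {"translation": [[-20.6,-40,-0.5],[-18,-41,-0.5],[-15.3,-42,-0.5],[-12.6,-43,-0.5],[-9.8,-43.7,-0.5]], "dr": [[0,0,-3.7],[0,0,-3.7],[0,0,-3.7],[0,0,-3.7],[0,0,-3.7]], "grip": [46,46,46,46,46]}}

```text
clock: 45.08
position: [484.6, -184.7, 193.5]
ee_rot: [0.996, -0.087, -0.001, -0.001]
contact_force: [1.3, 0.3, -3.5]
gripper_width: 54.6
```

Call:
{"fn": "send_rows", "kwargs": {"translation": [[-7,-44,-0.5],[-4,-44.6,-0.5],[-1,-44.8,-0.5],[1.7,-44.8,-0.5],[4.5,-44.6,-0.5]], "dr": [[0,0,-3.7],[0,0,-3.7],[0,0,-3.7],[0,0,-3.7],[0,0,-3.7]], "grip": [46,46,46,46,46]}}

```text
clock: 45.7
position: [489.4, 38.6, 196.4]
ee_rot: [0.997, 0.074, -0.001, 0.0]
contact_force: [0.5, -0.2, -2.8]
gripper_width: 54.5
```

Call:
{"fn": "send_rows", "kwargs": {"translation": [[7.5,-44,-0.6],[10,-43.6,-0.6],[13,-43,-0.6],[15.7,-42,-0.6],[18.4,-41,-0.6]], "dr": [[0,0,-3.7],[0,0,-3.7],[0,0,-3.7],[0,0,-3.7],[0,0,-3.7]], "grip": [46,46,46,46,46]}}

```text
clock: 46.32
position: [493.6, 262.3, 199.2]
ee_rot: [0.972, 0.233, -0.001, 0.001]
contact_force: [0.8, -0.4, -3.6]
gripper_width: 54.6
```

Call:
{"fn": "send_rows", "kwargs": {"translation": [[26.5,0,3],[26.5,0,3],[26.5,0,3],[0,0,20],[0,0,20]], "dr": [[0,0,0],[0,0,0],[0,0,0],[0,0,0],[0,0,0]], "grip": [46,46,46,46,46]}}

```text
clock: 46.95
position: [564.8, 296.8, 149.0]
ee_rot: [0.973, 0.232, -0.002, 0.001]
contact_force: [0.6, 0.1, -4.3]
gripper_width: 54.7
```

Call:
{"fn": "send_rows", "kwargs": {"translation": [[0,0,0],[0,0,0],[0,0,0],[0,0,0],[0,0,0]], "dr": [[0,0,0],[0,0,0],[0,0,0],[0,0,0],[0,0,0]], "grip": [46,46,46,46,46]}}

```text
clock: 47.58
position: [565.8, 297.5, 153.0]
ee_rot: [0.973, 0.232, 0.001, -0.0]
contact_force: [0.3, 0.4, -3.5]
gripper_width: 54.9
```

Run:
```python
from h import *
s=st();p=s["position"];print(loc(p))
c=cell(1,1)
plan([((c[0],c[1],p[2]),Rdown(WQ[2]),5)])
ovl("side",(230,130,370,260),5,"s1",[p[:2]],True,p[2]-36.5)
```

```text
t 47.58 pos [565.8 297.5 153. ] rv [[0.892, 0.452, 0.002], [0.002, 0.001, -1.0]] J [ 0.74  0.47 -0.06  0.   -1.04  1.3 ] F [ 0.3  0.4 -3.5] w 54.9
[  9.60122668  83.07817756 153.00463782]
T [[0.0, -0.3, 0.0], [0.0, -0.3, 0.0], [-0.1, -0.4, 0.0], [0.0, -0.3, 0.0], [0.0, -0.3, 0.0]] 
 D [[0.0, 0.0, 0.0], [0.0, -0.1, 0.0], [0.0, 0.0, 0.1], [0.0, 0.0, 0.0], [0.0, 0.0, 0.0]]
end [565.  298.9 153. ]
```

View pics/s1.png

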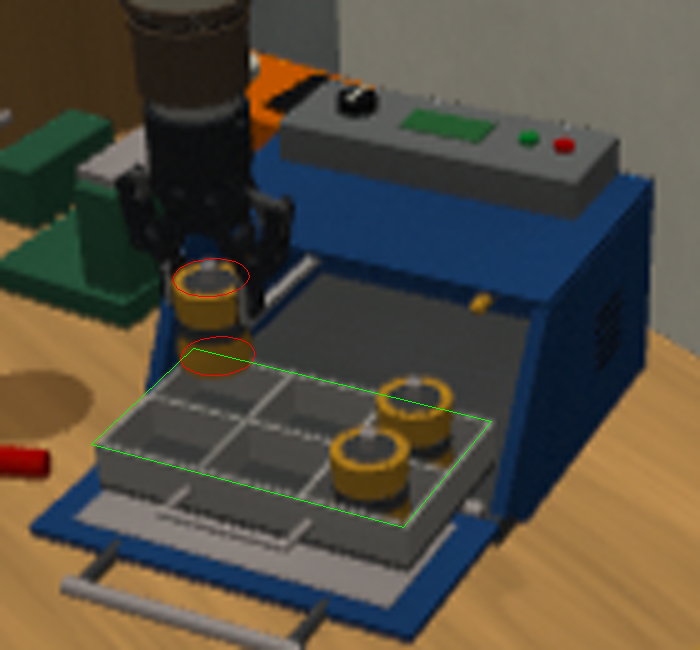

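Call:
{"fn": "send_rows", "kwargs": {"translation": [[0,-1,11],[0,0,11],[0,0,11],[0,0,11],[0,0,10]], "dr": [[0,0,0],[0,0,0],[0,0,0],[0,0,0],[0,0,0]], "grip": [46,46,46,46,46]}}

```text
clock: 48.25
position: [565.2, 298.2, 97.4]
ee_rot: [0.973, 0.232, 0.0, -0.0]
contact_force: [-0.2, -0.0, -3.1]
gripper_width: 54.1
```

Call:
{"fn": "send_rows", "kwargs": {"translation": [[0,0,1],[0,0,1],[0,0,0],[0,0,0],[0,0,0]], "dr": [[0,0,0],[0,0,0],[0,0,0],[0,0,0],[0,0,0]], "grip": [46,46,46,46,46]}}

```text
clock: 48.88
position: [565.4, 298.4, 96.7]
ee_rot: [0.973, 0.232, 0.001, -0.0]
contact_force: [0.0, -0.1, -3.1]
gripper_width: 54.6
```

Call:
{"fn": "send_rows", "kwargs": {"translation": [[0,0,1],[0,0,1],[0,0,0],[0,0,0],[0,0,0]], "dr": [[0,0,0],[0,0,0],[0,0,0],[0,0,0],[0,0,0]], "grip": [46,46,46,46,46]}}

```text
clock: 49.5
position: [565.3, 298.3, 94.5]
ee_rot: [0.973, 0.232, 0.001, -0.0]
contact_force: [0.4, 0.3, -3.1]
gripper_width: 54.6
```

Call:
{"fn": "send_rows", "kwargs": {"translation": [[0,0,0.8],[0,0,0.6],[0,0,0],[0,0,0],[0,0,0]], "dr": [[0,0,0],[0,0,0],[0,0,0],[0,0,0],[0,0,0]], "grip": [46,46,46,46,46]}}

```text
clock: 50.12
position: [565.5, 298.4, 93.7]
ee_rot: [0.973, 0.232, 0.001, -0.0]
contact_force: [-2.3, -1.3, 1.9]
gripper_width: 54.7
```

Call:
{"fn": "send_rows", "kwargs": {"translation": [[0,0,0],[0,0,0],[0,0,0],[0,0,0],[0,0,0]], "dr": [[0,0,0],[0,0,0],[0,0,0],[0,0,0],[0,0,0]], "grip": [56,60,66,70,74]}}

```text
clock: 50.75
position: [565.4, 298.4, 93.1]
ee_rot: [0.973, 0.232, 0.001, -0.0]
contact_force: [-0.4, 0.2, -0.6]
gripper_width: 73.8
```

Call:
{"fn": "send_rows", "kwargs": {"translation": [[0,0,-15],[0,0,-30],[0,0,-40],[0,0,-40],[0,0,0]], "dr": [[0,0,0],[0,0,0],[0,0,0],[0,0,0],[0,0,0]], "grip": [74,74,74,76,85]}}

```text
clock: 51.38
position: [567.1, 299.5, 224.0]
ee_rot: [0.973, 0.233, 0.006, -0.002]
contact_force: [-0.5, 0.1, -1.0]
gripper_width: 85.1
```

Run:
```python
from h import *
s=st()
ovl("side",(230,130,470,340),3.2,"u1",[(447,-279)])
for c in("side","top"): print(c,find("barrel0",c))
plan([((500,230,220),None,3),((447.5,-279.5,200),Rdown(-np.pi/2),17)])
```

```text
t 51.38 pos [567.1 299.5 224. ] rv [[0.892, 0.452, 0.012], [0.01, 0.007, -1.0]] J [ 0.74  0.41  0.03  0.   -1.18  1.3 ] F [-0.5  0.1 -1. ] w 85.1
side [([556.4, -564.8, 0.2], 0.97), ([444.2, -277.5, -2.7], 0.76), ([643.6, 148.9, 57.7], 0.65), ([638.9, -484.0, 0.7], 0.61), ([684.1, -378.2, 1.4], 0.58), ([500.7, -505.7, -3.9], 0.56), ([573.5, 116.5, 60.8], 0.55), ([565.2, 297.8, 54.3], 0.47)]
top [([478.9, -411.0, 2.8], 0.89), ([560.2, -562.6, 3.5], 0.76), ([585.9, -394.9, 4.1], 0.75), ([450.1, -279.3, -2.3], 0.72), ([501.4, -499.6, -1.5], 0.72), ([677.1, -377.6, 0.9], 0.67), ([635.1, -486.2, -2.5], 0.57), ([666.4, 253.7, 187.3], 0.45)]
T [[-29.5, 10.5, -0.7], [-29.5, 10.5, -0.7], [-29.5, 10.5, -0.7], [-16.3, 25.3, 1.2], [-13.1, 27.2, 1.1]] 
 D [[0.0, 0.0, 0.0], [0.0, 0.0, 0.0], [0.0, 0.0, 0.0], [0.0, 0.0, 6.9], [0.0, 0.0, 6.8]]
T [[-9.9, 28.4, 1.2], [-6.3, 29.5, 1.1], [-2.7, 30.0, 1.2], [0.8, 30.1, 1.1], [4.5, 29.8, 1.2]] 
 D [[0.0, 0.0, 6.9], [0.0, 0.0, 6.9], [0.0, 0.0, 6.9], [0.0, 0.0, 6.8], [0.0, 0.0, 6.9]]
T [[7.9, 29.1, 1.1], [11.5, 27.8, 1.2], [14.6, 26.3, 1.1], [17.7, 24.4, 1.2], [20.5, 22.1, 1.1]] 
 D [[0.0, 0.0, 6.9], [0.0, 0.0, 6.9], [0.0, 0.0, 6.8], [0.0, 0.0, 6.9], [0.0, 0.0, 6.9]]
T [[23.0, 19.5, 1.2], [25.2, 16.5, 1.1], [26.9, 13.5, 1.2], [28.4, 10.1, 1.1], [29.4, 6.6, 1.2]] 
 D [[0.0, 0.0, 6.9], [0.0, 0.0, 6.8], [0.0, 0.0, 6.9], [0.0, 0.0, 6.9], [0.0, 0.0, 6.9]]
end [ 447.5 -279.5  200. ]
```

View pics/u1.png

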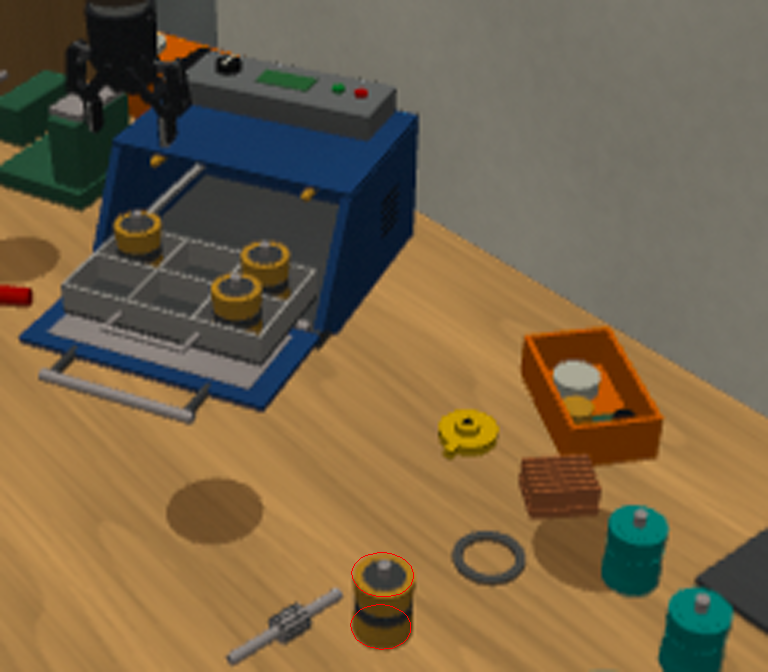

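Call:
{"fn": "send_rows", "kwargs": {"translation": [[-29.5,10.5,0],[-29.5,10.5,0],[-29.5,10.5,0],[-16.3,25.3,1],[-13,27,1]], "dr": [[0,0,0],[0,0,0],[0,0,0],[0,0,6.9],[0,0,6.8]], "grip": [85,85,85,85,85]}}

```text
clock: 52.15
position: [493.4, 169.3, 214.8]
ee_rot: [0.994, 0.113, -0.0, 0.0]
contact_force: [0.3, 0.3, 0.1]
gripper_width: 85.1
```

Call:
{"fn": "send_rows", "kwargs": {"translation": [[-10,28.4,1],[-6.3,29.5,1],[-2.7,30,1],[0.8,30,1],[4.5,30,1]], "dr": [[0,0,6.9],[0,0,6.9],[0,0,6.9],[0,0,6.8],[0,0,6.9]], "grip": [85,85,85,85,85]}}

```text
clock: 52.78
position: [477.9, 19.3, 209.7]
ee_rot: [0.983, -0.186, -0.001, 0.0]
contact_force: [0.5, -0.1, 0.0]
gripper_width: 84.8
```

Call:
{"fn": "send_rows", "kwargs": {"translation": [[8,29,1],[11.5,28,1],[14.6,26.3,1],[17.7,24.4,1],[20.5,22,1]], "dr": [[0,0,6.9],[0,0,6.9],[0,0,6.8],[0,0,6.9],[0,0,6.9]], "grip": [85,85,85,85,85]}}

```text
clock: 53.4
position: [462.5, -130.3, 204.5]
ee_rot: [0.884, -0.468, -0.001, -0.0]
contact_force: [-0.3, 1.4, 0.3]
gripper_width: 85.0
```

Call:
{"fn": "send_rows", "kwargs": {"translation": [[23,19.5,1],[25,16.5,1],[27,13.5,1],[28.4,10,1],[29.4,6.6,1]], "dr": [[0,0,6.9],[0,0,6.8],[0,0,6.9],[0,0,6.9],[0,0,6.9]], "grip": [85,85,85,85,85]}}

```text
clock: 54.02
position: [447.3, -279.9, 199.2]
ee_rot: [-0.705, 0.709, 0.001, 0.0]
contact_force: [1.3, 0.4, 0.7]
gripper_width: 85.0
```

Call:
{"fn": "send_rows", "kwargs": {"translation": [[0,0,0],[0,0,20],[0,0,20],[0,0,0],[0,0,0]], "dr": [[0,0,0],[0,0,0],[0,0,0],[0,0,0],[0,0,0]], "grip": [85,85,85,85,85]}}

```text
clock: 54.65
position: [448.6, -278.9, 161.0]
ee_rot: [0.707, -0.707, 0.0, -0.001]
contact_force: [-0.1, 0.5, 0.4]
gripper_width: 85.2
```

Run:
```python
from h import *
s=st()
ovl("side",(280,220,440,350),4.5,"v1",[(447.5,-279)])
plan([((447.5,-279,36),Rdown(-np.pi/2),5)])
```

```text
t 54.65 pos [ 448.6 -278.9  161. ] rv [[0.001, -1.0, -0.0], [0.002, 0.0, -1.0]] J [-0.25  0.29 -0.33 -0.   -0.95  0.25] F [-0.1  0.5  0.4] w 85.2
T [[0.0, 0.3, 25.1], [0.0, 0.4, 25.0], [0.0, 0.2, 25.1], [0.1, 0.3, 25.0], [0.0, 0.3, 25.1]] 
 D [[0.0, 0.0, 0.0], [-0.1, 0.0, 0.0], [0.0, 0.0, 0.0], [0.0, 0.0, 0.0], [0.0, 0.0, 0.0]]
end [ 447.5 -279.    36. ]
```

View pics/v1.png

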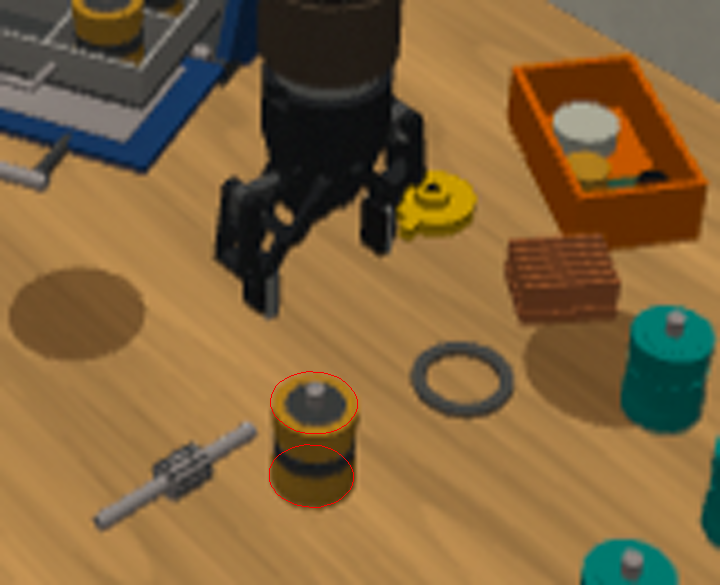

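Call:
{"fn": "send_rows", "kwargs": {"translation": [[0,0.5,25],[0,0.5,25],[0,0,25],[0,0,25],[0,0,25]], "dr": [[0,0,0],[0,0,0],[0,0,0],[0,0,0],[0,0,0]], "grip": [85,85,85,85,85]}}

```text
clock: 55.32
position: [448.4, -279.2, 35.8]
ee_rot: [0.707, -0.707, 0.001, -0.001]
contact_force: [-0.1, 0.2, -0.5]
gripper_width: 85.2
```

Call:
{"fn": "send_rows", "kwargs": {"translation": [[0,0,0],[0,0,0],[0,0,0],[0,0,0],[0,0,0]], "dr": [[0,0,0],[0,0,0],[0,0,0],[0,0,0],[0,0,0]], "grip": [80,72,65,58,50]}}

```text
clock: 55.95
position: [448.0, -279.2, 36.8]
ee_rot: [-0.707, 0.707, -0.001, 0.001]
contact_force: [-1.1, 0.3, 6.3]
gripper_width: 54.4
```

Call:
{"fn": "send_rows", "kwargs": {"translation": [[0,0,0],[0,0,0],[0,0,0],[0,0,-8],[0,0,-30]], "dr": [[0,0,0],[0,0,0],[0,0,0],[0,0,0],[0,0,0]], "grip": [46,46,46,46,46]}}

```text
clock: 56.58
position: [445.2, -278.3, 72.1]
ee_rot: [-0.707, 0.708, 0.003, -0.0]
contact_force: [0.5, 0.5, -2.8]
gripper_width: 54.5
```

Call:
{"fn": "send_rows", "kwargs": {"translation": [[0,0,-50],[0,0,-50],[0,0,-20],[0,0,0],[0,0,0]], "dr": [[0,0,0],[0,0,0],[0,0,0],[0,0,0],[0,0,0]], "grip": [46,46,46,46,46]}}

```text
clock: 57.2
position: [445.9, -278.5, 191.8]
ee_rot: [-0.707, 0.708, 0.002, 0.0]
contact_force: [-0.2, 1.0, -3.7]
gripper_width: 54.6
```

Run:
```python
from h import *
s=st()
c=cell(-1,1)
print(c)
plan([((c[0],c[1],200),Rdown(WQ[2]-np.pi),15)])
```

```text
t 57.2 pos [ 445.9 -278.5  191.8] rv [[-0.001, -1.0, -0.003], [-0.002, 0.003, -1.0]] J [-0.25  0.25 -0.29 -0.   -1.03  0.25] F [-0.2  1.  -3.7] w 54.6
[500.70442618 266.47084232   0.        ]
T [[-36.3, -3.6, -0.5], [-36.5, -0.9, -0.4], [-36.5, 1.7, -0.5], [-36.3, 4.4, -0.5], [-35.8, 7.0, -0.4]] 
 D [[0.0, 0.0, 4.2], [0.0, 0.0, 4.2], [0.0, 0.0, 4.2], [0.0, 0.0, 4.2], [0.1, 0.0, 4.3]]
T [[-35.2, 9.8, -0.5], [-34.4, 12.2, -0.5], [-33.4, 14.8, -0.5], [-32.3, 17.1, -0.4], [-30.8, 19.5, -0.5]] 
 D [[0.0, 0.0, 4.2], [0.0, 0.0, 4.2], [0.0, 0.0, 4.2], [0.0, 0.0, 4.2], [0.0, 0.0, 4.2]]
T [[-29.4, 21.7, -0.5], [-27.7, 23.8, -0.5], [-26.0, 25.7, -0.5], [-23.9, 27.6, -0.5], [-21.9, 29.2, -0.6]] 
 D [[0.0, 0.0, 4.2], [0.1, 0.0, 4.2], [0.0, 0.1, 4.2], [0.0, 0.0, 4.2], [0.0, 0.0, 4.3]]
end [500.8 266.5 200. ]
```

Call:
{"fn": "send_rows", "kwargs": {"translation": [[-36.3,-3.6,-0.5],[-36.5,-1,-0.5],[-36.5,1.7,-0.5],[-36.3,4.4,-0.5],[-36,7,-0.5]], "dr": [[0,0,4.2],[0,0,4.2],[0,0,4.2],[0,0,4.2],[0,0,4.2]], "grip": [46,46,46,46,46]}}

```text
clock: 57.82
position: [464.4, -96.1, 194.2]
ee_rot: [-0.565, 0.825, 0.001, -0.001]
contact_force: [0.8, -0.2, -3.9]
gripper_width: 54.1
```

Call:
{"fn": "send_rows", "kwargs": {"translation": [[-35,9.8,-0.5],[-34.4,12,-0.5],[-33.4,14.8,-0.5],[-32.3,17,-0.5],[-30.8,19.5,-0.5]], "dr": [[0,0,4.2],[0,0,4.2],[0,0,4.2],[0,0,4.2],[0,0,4.3]], "grip": [46,46,46,46,46]}}

```text
clock: 58.45
position: [482.4, 84.9, 196.8]
ee_rot: [-0.404, 0.915, 0.0, -0.001]
contact_force: [1.4, 0.4, -4.2]
gripper_width: 54.5
```

Call:
{"fn": "send_rows", "kwargs": {"translation": [[-29.4,21.7,-0.5],[-27.7,23.8,-0.5],[-26,25.7,-0.5],[-24,27.6,-0.5],[-22,29,-0.5]], "dr": [[0,0,4.2],[0,0,4.2],[0,0,4.2],[0,0,4.2],[0,0,4.3]], "grip": [46,46,46,46,46]}}

```text
clock: 59.08
position: [501.1, 266.3, 199.1]
ee_rot: [-0.23, 0.973, -0.001, -0.001]
contact_force: [0.4, 0.5, -3.6]
gripper_width: 54.5
```

Call:
{"fn": "send_rows", "kwargs": {"translation": [[0,0,0],[0,0,20],[0,0,25],[0,0,0],[0,0,0]], "dr": [[0,0,0],[0,0,0],[0,0,0],[0,0,0],[0,0,0]], "grip": [46,46,46,46,46]}}

```text
clock: 59.7
position: [502.4, 265.5, 156.7]
ee_rot: [-0.232, 0.973, -0.0, 0.001]
contact_force: [-0.1, 1.0, -2.5]
gripper_width: 54.8
```

Call:
{"fn": "send_rows", "kwargs": {"translation": [[0,0,0],[0,0,0],[0,0,0],[0,0,0],[0,0,0]], "dr": [[0,0,0],[0,0,0],[0,0,0],[0,0,0],[0,0,0]], "grip": [46,46,46,46,46]}}

```text
clock: 60.32
position: [502.0, 265.8, 156.5]
ee_rot: [-0.231, 0.973, 0.0, 0.001]
contact_force: [0.3, -0.4, -4.0]
gripper_width: 54.9
```

Run:
```python
from h import *
s=st();p=s["position"];print(loc(p))
c=cell(-1,1)
plan([((c[0],c[1],p[2]),Rdown(WQ[2]-np.pi),5)])
ovl("side",(230,130,370,260),5,"w1",[p[:2]],True,p[2]-36.5)
```

```text
t 60.33 pos [502.  265.8 156.5] rv [[-0.893, -0.45, -0.002], [0.001, 0.001, -1.0]] J [ 0.77  0.35 -0.24  0.   -0.97 -1.88] F [ 0.3 -0.4 -4. ] w 54.9
[-61.61130412  83.47554849 156.50972574]
T [[0.2, 0.2, 0.0], [0.2, 0.3, 0.0], [0.1, 0.2, 0.0], [0.2, 0.3, 0.0], [0.2, 0.2, 0.0]] 
 D [[0.0, 0.0, 0.0], [0.0, 0.0, 0.0], [0.0, 0.1, 0.0], [0.0, 0.0, 0.0], [0.0, 0.0, 0.0]]
end [500.7 266.4 156.5]
```

View pics/w1.png

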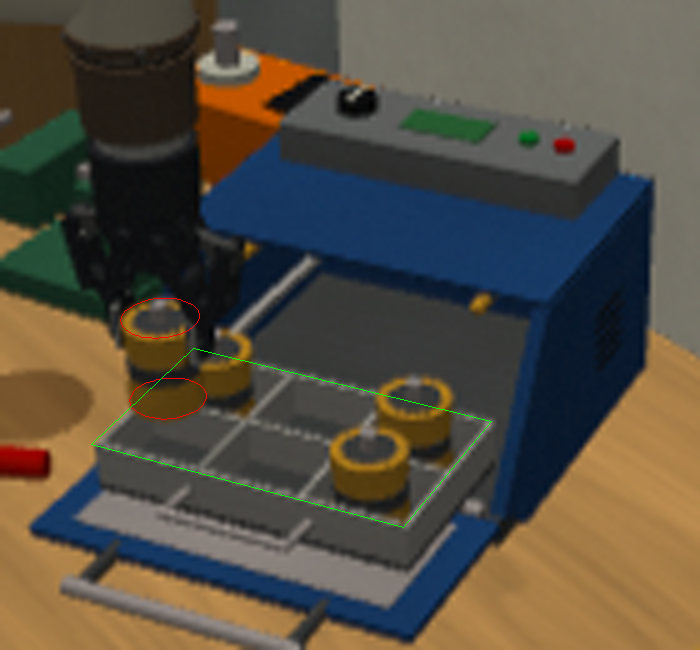

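Call:
{"fn": "send_rows", "kwargs": {"translation": [[1,0,12],[0,0,12],[0,0,12],[0,0,12],[0,0,10]], "dr": [[0,0,0],[0,0,0],[0,0,0],[0,0,0],[0,0,0]], "grip": [46,46,46,46,46]}}

```text
clock: 61.0
position: [501.1, 265.2, 97.3]
ee_rot: [-0.231, 0.973, 0.0, 0.0]
contact_force: [-0.6, 0.2, -2.6]
gripper_width: 54.7
```

Call:
{"fn": "send_rows", "kwargs": {"translation": [[0,0,1],[0,0,1],[0,0,0],[0,0,0],[0,0,0]], "dr": [[0,0,0],[0,0,0],[0,0,0],[0,0,0],[0,0,0]], "grip": [46,46,46,46,46]}}

```text
clock: 61.62
position: [501.4, 265.5, 96.8]
ee_rot: [-0.231, 0.973, 0.0, 0.001]
contact_force: [0.1, -1.0, -2.8]
gripper_width: 54.6
```

Call:
{"fn": "send_rows", "kwargs": {"translation": [[0,0,1],[0,0,1],[0,0,0],[0,0,0],[0,0,0]], "dr": [[0,0,0],[0,0,0],[0,0,0],[0,0,0],[0,0,0]], "grip": [46,46,46,46,46]}}

```text
clock: 62.25
position: [501.3, 265.4, 94.5]
ee_rot: [-0.231, 0.973, 0.0, 0.001]
contact_force: [-0.8, -0.6, -3.3]
gripper_width: 54.6
```

Call:
{"fn": "send_rows", "kwargs": {"translation": [[0,0,0.8],[0,0,0.5],[0,0,0],[0,0,0],[0,0,0]], "dr": [[0,0,0],[0,0,0],[0,0,0],[0,0,0],[0,0,0]], "grip": [46,46,46,46,46]}}

```text
clock: 62.88
position: [501.5, 265.6, 93.8]
ee_rot: [-0.232, 0.973, 0.0, 0.001]
contact_force: [-1.9, 0.6, 4.6]
gripper_width: 54.0
```

Call:
{"fn": "send_rows", "kwargs": {"translation": [[0,0,0],[0,0,0],[0,0,0],[0,0,0],[0,0,0]], "dr": [[0,0,0],[0,0,0],[0,0,0],[0,0,0],[0,0,0]], "grip": [56,60,66,70,74]}}

```text
clock: 63.5
position: [501.3, 265.4, 93.1]
ee_rot: [-0.231, 0.973, 0.0, 0.001]
contact_force: [-0.5, 0.8, -0.4]
gripper_width: 73.8
```

Call:
{"fn": "send_rows", "kwargs": {"translation": [[0,0,-15],[0,0,-30],[0,0,-40],[0,0,-40],[0,0,0]], "dr": [[0,0,0],[0,0,0],[0,0,0],[0,0,0],[0,0,0]], "grip": [74,74,74,74,60]}}

```text
clock: 64.12
position: [503.0, 266.6, 223.5]
ee_rot: [-0.232, 0.973, 0.002, 0.005]
contact_force: [0.1, -0.4, -0.7]
gripper_width: 60.3
```

Run:
```python
from h import *
s=st()
ovl("side",(220,130,380,270),4.5,"x1",[],True)
snap("top","x2")
for c in("side","top"): print(c,[(loc(x).round(1),k) for x,k in find("rack_bar",c)])
yv=[-np.sin(WQ[2]),np.cos(WQ[2]),0]
zd=np.array([np.sin(.2),0,-np.cos(.2)])
r=Rdown(WQ[2]-np.pi/2,-.2,yv);bar=np.array([-137,0,75])
plan([(W(bar+19*zd-120*zd),r,13),(W(bar+17*zd),r,5)])
```

```text
t 64.12 pos [503.  266.6 223.5] rv [[-0.893, -0.451, -0.011], [0.009, 0.007, -1.0]] J [ 0.77  0.29 -0.15  0.   -1.12 -1.88] F [ 0.1 -0.4 -0.7] w 60.3
side [(array([-133.5,    1.4,   75.4]), 0.95), (array([ 0.7,  1.5, 42.2]), 0.6)]
top [(array([-133.5,    3.3,   74.9]), 0.61), (array([ 9.8, 86. , 58. ]), 0.19)]
T [[7.2, -6.4, 3.3], [8.0, -5.5, 3.4], [8.6, -4.4, 3.3], [9.1, -3.3, 3.2], [9.4, -2.2, 3.1]] 
 D [[0.7, -0.7, -6.9], [0.7, -0.7, -6.9], [0.7, -0.7, -6.9], [0.7, -0.7, -6.9], [0.7, -0.7, -6.9]]
T [[9.7, -0.9, 3.1], [9.8, 0.2, 2.9], [9.7, 1.5, 2.8], [9.5, 2.6, 2.7], [9.2, 3.8, 2.5]] 
 D [[0.6, -0.7, -6.9], [0.7, -0.7, -6.9], [0.7, -0.6, -6.9], [0.7, -0.7, -6.9], [0.7, -0.7, -6.9]]
T [[8.6, 4.9, 2.4], [8.0, 6.0, 2.2], [7.3, 6.9, 2.0], [0.0, 0.0, 23.6], [0.0, 0.0, 23.6]] 
 D [[0.7, -0.7, -6.9], [0.7, -0.7, -6.9], [0.7, -0.7, -6.9], [0.0, 0.0, 0.0], [0.0, 0.0, 0.0]]
T [[0.0, 0.0, 23.6], [0.0, 0.0, 23.6], [0.0, 0.0, 23.6], [0, 0, 0], [0, 0, 0]] 
 D [[0.0, 0.0, 0.0], [0.0, 0.0, 0.0], [0.0, 0.0, 0.0], [0, 0, 0], [0, 0, 0]]
end [475.3 158.8  58.3]
```

View pics/x1.png

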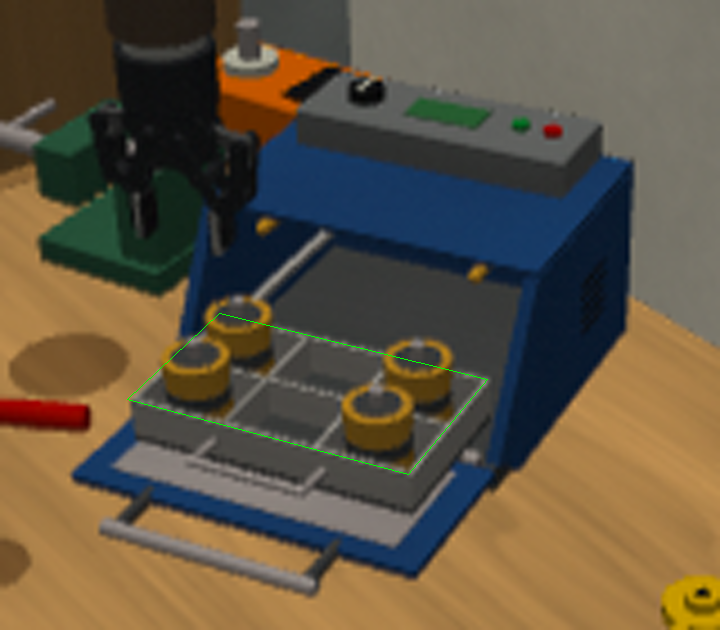

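View pics/x2.png

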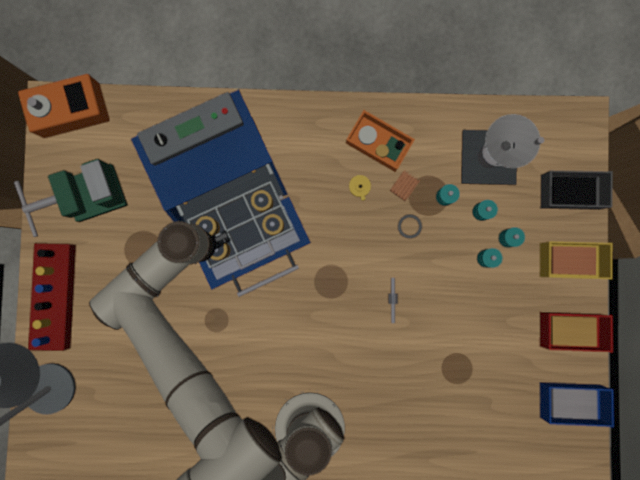

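Call:
{"fn": "send_rows", "kwargs": {"translation": [[7,-6.4,0],[8,-5.5,0],[8.6,-4.4,1],[9,-3.3,3],[9.4,-2,3]], "dr": [[0.7,-0.7,-6.9],[0.7,-0.7,-6.9],[0.7,-0.7,-6.9],[0.7,-0.7,-6.9],[0.7,-0.7,-6.9]], "grip": [40,32,32,32,32]}}

```text
clock: 64.95
position: [482.7, 220.1, 209.4]
ee_rot: [-0.511, 0.859, -0.023, 0.036]
contact_force: [0.1, -0.5, -0.4]
gripper_width: 31.9
```

Call:
{"fn": "send_rows", "kwargs": {"translation": [[9.7,-1,3],[9.8,0,3],[9.7,1.5,3],[9.5,2.6,3],[9,3.8,3]], "dr": [[0.7,-0.7,-6.9],[0.7,-0.7,-6.9],[0.7,-0.7,-6.9],[0.7,-0.7,-6.9],[0.7,-0.7,-6.9]], "grip": [32,32,32,32,32]}}

```text
clock: 65.58
position: [465.4, 175.2, 191.7]
ee_rot: [0.742, -0.666, 0.043, -0.069]
contact_force: [-0.0, -0.2, -1.0]
gripper_width: 32.2
```

Call:
{"fn": "send_rows", "kwargs": {"translation": [[8.6,5,3],[8,6,3],[7,7,3],[0,0,0],[0,0,0]], "dr": [[0.7,-0.7,-6.9],[0.7,-0.7,-6.9],[0.7,-0.7,-6.9],[0,0,0],[0,0,0]], "grip": [32,32,32,32,32]}}

```text
clock: 66.2
position: [455.7, 149.6, 180.2]
ee_rot: [0.847, -0.522, 0.053, -0.086]
contact_force: [0.3, 1.2, -0.0]
gripper_width: 31.8
```

Run:
```python
from h import *
s=st();print(loc(s["position"]))
yv=[-np.sin(WQ[2]),np.cos(WQ[2]),0]
zd=np.array([np.sin(.2),0,-np.cos(.2)])
r=Rdown(WQ[2]-np.pi/2,-.2,yv);bar=np.array([-136,0,75])
plan([(W(bar+19*zd-60*zd),r,3),(W(bar+17*zd),r,5)])
```

```text
t 66.2 pos [455.7 149.6 180.2] rv [[0.45, -0.893, 0.0], [0.18, 0.091, -0.979]] J [ 0.69  0.09 -0.58  0.07 -0.71 -0.27] F [ 0.3  1.2 -0. ] w 31.8
[-155.26807835    0.63391785  180.20522008]
T [[0.2, 0.7, 22.0], [0.2, 0.8, 22.0], [0.2, 0.7, 21.9], [0.0, 0.0, 11.6], [0.0, 0.0, 11.6]] 
 D [[-0.1, 0.0, 0.0], [0.0, 0.0, 0.0], [-0.1, 0.0, -0.1], [0.0, 0.0, 0.0], [0.0, 0.0, 0.0]]
T [[0.0, 0.0, 11.6], [0.0, 0.0, 11.6], [0.0, -0.1, 11.6], [0, 0, 0], [0, 0, 0]] 
 D [[0.0, 0.0, 0.0], [0.0, 0.0, 0.0], [0.0, 0.0, 0.0], [0, 0, 0], [0, 0, 0]]
end [476.3 159.3  58.4]
```

Call:
{"fn": "send_rows", "kwargs": {"translation": [[0,1,22],[0,1,22],[0,0,22],[0,0,12],[0,0,12]], "dr": [[0,0,0],[0,0,0],[0,0,0],[0,0,0],[0,0,0]], "grip": [32,32,32,32,32]}}

```text
clock: 66.82
position: [470.6, 157.3, 91.5]
ee_rot: [0.847, -0.521, 0.053, -0.087]
contact_force: [0.4, -0.5, 0.3]
gripper_width: 31.9
```

Call:
{"fn": "send_rows", "kwargs": {"translation": [[0,0,12],[0,0,12],[0,0,10],[0,0,0],[0,0,0]], "dr": [[0,0,0],[0,0,0],[0,0,0],[0,0,0],[0,0,0]], "grip": [32,32,32,32,32]}}

```text
clock: 67.45
position: [476.3, 160.0, 58.7]
ee_rot: [0.847, -0.521, 0.053, -0.087]
contact_force: [-0.2, -0.1, -0.7]
gripper_width: 32.1
```

Run:
```python
from h import *
s=st();print(loc(s["position"]))
snap("side","y1",(220,160,340,270),6)
```

```text
t 67.45 pos [476.3 160.   58.7] rv [[0.451, -0.893, -0.0], [0.181, 0.092, -0.979]] J [ 0.67  0.31 -0.7   0.12 -0.36 -0.31] F [-0.2 -0.1 -0.7] w 32.1
[-132.21698851    0.60271943   58.69018107]
```

View pics/y1.png

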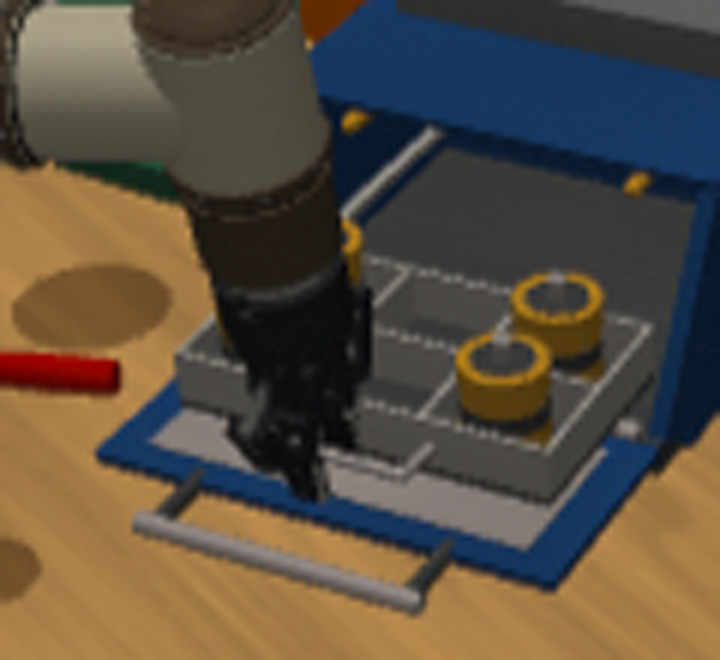

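Fingers straddle the bar; no contact. Close gently.

Call:
{"fn": "send_rows", "kwargs": {"translation": [[0,0,0],[0,0,0],[0,0,0],[0,0,0],[0,0,0]], "dr": [[0,0,0],[0,0,0],[0,0,0],[0,0,0],[0,0,0]], "grip": [24,16,10,4,4]}}

```text
clock: 68.12
position: [477.0, 160.5, 59.3]
ee_rot: [0.847, -0.521, 0.054, -0.088]
contact_force: [1.2, -0.4, 4.9]
gripper_width: 5.6
```

Run:
```python
from h import *
s=st();p=loc(s["position"]);print(p)
plan([(W(p+[160,0,0]),None,15)])
```

```text
t 68.12 pos [477.  160.5  59.3] rv [[0.451, -0.892, -0.0], [0.183, 0.093, -0.979]] J [ 0.67  0.31 -0.7   0.12 -0.36 -0.31] F [ 1.2 -0.4  4.9] w 5.6
[-131.39546679    0.7546234    59.25065691]
T [[0.0, -10.4, 2.2], [0.0, -10.5, 2.2], [0.0, -10.4, 2.1], [0.0, -10.5, 2.2], [0.0, -10.4, 2.2]] 
 D [[0.0, 0.0, 0.0], [0.0, 0.0, 0.0], [0.0, 0.0, 0.0], [0.0, 0.0, 0.0], [0.0, 0.0, 0.0]]
T [[0.1, -10.4, 2.2], [0.0, -10.5, 2.2], [0.0, -10.4, 2.2], [0.0, -10.5, 2.1], [0.0, -10.4, 2.2]] 
 D [[0.0, 0.0, 0.0], [0.0, 0.0, 0.0], [0.0, 0.0, 0.0], [0.0, 0.0, 0.0], [0.0, 0.0, 0.0]]
T [[0.0, -10.4, 2.2], [0.0, -10.5, 2.2], [0.0, -10.4, 2.2], [0.0, -10.5, 2.2], [0.0, -10.4, 2.1]] 
 D [[0.0, 0.0, 0.0], [0.0, 0.0, 0.0], [0.0, 0.0, 0.0], [0.0, 0.0, 0.0], [0.0, 0.0, 0.0]]
end [619.8 232.6  59.3]
```

Call:
{"fn": "send_rows", "kwargs": {"translation": [[0,-5,1],[0,-8,1.7],[0,-10.4,2.2],[0,-10.4,2.2],[0,-10.4,2.2]], "dr": [[0,0,0],[0,0,0],[0,0,0],[0,0,0],[0,0,0]], "grip": [4,4,4,4,4]}}

```text
clock: 68.75
position: [516.8, 180.5, 59.2]
ee_rot: [0.847, -0.521, 0.053, -0.087]
contact_force: [-2.9, 0.0, 9.6]
gripper_width: 5.8
```

Call:
{"fn": "send_rows", "kwargs": {"translation": [[0,-10.4,2.2],[0,-10.4,2.2],[0,-10.4,2.2],[0,-10.4,2.2],[0,-10.4,2.2]], "dr": [[0,0,0],[0,0,0],[0,0,0],[0,0,0],[0,0,0]], "grip": [4,4,4,4,4]}}

```text
clock: 69.38
position: [564.4, 204.5, 59.3]
ee_rot: [0.847, -0.521, 0.054, -0.087]
contact_force: [-2.4, 0.2, 8.8]
gripper_width: 6.0
```

Call:
{"fn": "send_rows", "kwargs": {"translation": [[0,-10.4,2.2],[0,-10.4,2.2],[0,-10.4,2.2],[0,-8,1.7],[0,-5,1]], "dr": [[0,0,0],[0,0,0],[0,0,0],[0,0,0],[0,0,0]], "grip": [4,4,4,4,4]}}

```text
clock: 70.0
position: [605.0, 224.9, 59.3]
ee_rot: [0.847, -0.521, 0.054, -0.087]
contact_force: [-2.2, -0.4, 9.0]
gripper_width: 5.3
```

Run:
```python
from h import *
s=st();p=loc(s["position"]);print(p)
snap("side","z1",(220,130,370,260),5)
```

```text
t 70.0 pos [605.  224.9  59.3] rv [[0.451, -0.892, 0.0], [0.182, 0.092, -0.979]] J [ 0.62  0.5  -0.33  0.06 -0.54 -0.2 ] F [-2.2 -0.4  9. ] w 5.3
[11.91646641  0.62625482 59.25609294]
```

View pics/z1.png

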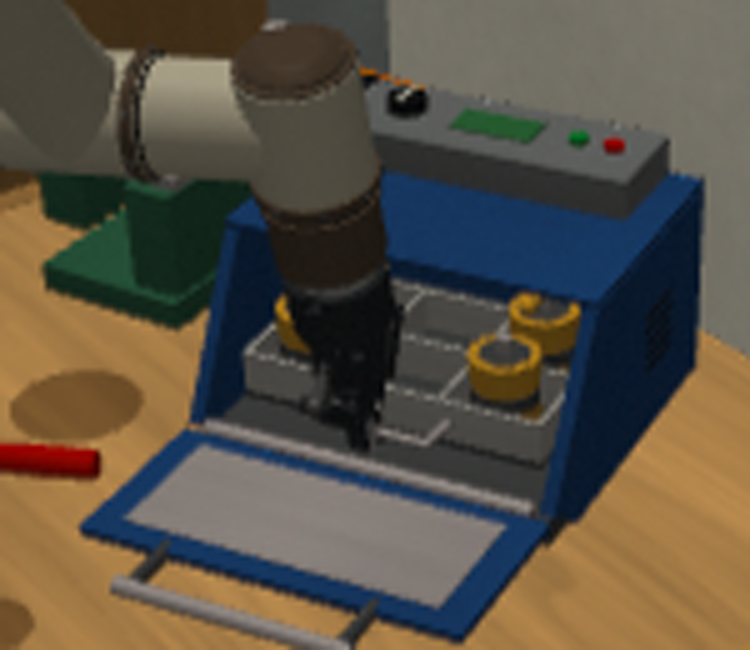

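Call:
{"fn": "send_rows", "kwargs": {"translation": [[0,-5,1],[0,-5,1],[0,-4,0.8],[0,-3,0.6],[0,0,0]], "dr": [[0,0,0],[0,0,0],[0,0,0],[0,0,0],[0,0,0]], "grip": [4,4,4,4,4]}}

```text
clock: 70.68
position: [620.6, 232.8, 59.3]
ee_rot: [0.847, -0.521, 0.054, -0.088]
contact_force: [0.7, -0.2, 6.5]
gripper_width: 5.8
```

Call:
{"fn": "send_rows", "kwargs": {"translation": [[0,-1.5,0.3],[0,-1.5,0.3],[0,-1,0.2],[0,0,0],[0,0,0]], "dr": [[0,0,0],[0,0,0],[0,0,0],[0,0,0],[0,0,0]], "grip": [4,4,4,4,4]}}

```text
clock: 71.3
position: [622.7, 233.8, 59.3]
ee_rot: [0.847, -0.521, 0.053, -0.086]
contact_force: [-3.8, -1.9, 10.7]
gripper_width: 5.7
```

Call:
{"fn": "send_rows", "kwargs": {"translation": [[0,-1,0.2],[0,-1,0.2],[0,-1,0.2],[0,0,0],[0,0,0]], "dr": [[0,0,0],[0,0,0],[0,0,0],[0,0,0],[0,0,0]], "grip": [4,4,4,4,4]}}

```text
clock: 71.92
position: [622.7, 233.8, 59.2]
ee_rot: [0.847, -0.522, 0.052, -0.083]
contact_force: [-12.5, -2.8, 17.0]
gripper_width: 5.7
```

Call:
{"fn": "send_rows", "kwargs": {"translation": [[0,-1,0.2],[0,-1,0.2],[0,0,0],[0,0,0],[0,0,0]], "dr": [[0,0,0],[0,0,0],[0,0,0],[0,0,0],[0,0,0]], "grip": [4,4,4,4,4]}}

```text
clock: 72.55
position: [622.7, 233.8, 59.1]
ee_rot: [0.848, -0.522, 0.051, -0.082]
contact_force: [-17.9, -4.6, 22.3]
gripper_width: 5.7
```

Call:
{"fn": "send_rows", "kwargs": {"translation": [[0,2,-0.4],[0,0,0],[0,0,0],[0,0,0],[0,0,0]], "dr": [[0,0,0],[0,0,0],[0,0,0],[0,0,0],[0,0,0]], "grip": [4,10,18,26,28]}}

```text
clock: 73.18
position: [626.2, 235.6, 57.5]
ee_rot: [0.847, -0.521, 0.053, -0.086]
contact_force: [0.4, 0.3, 0.8]
gripper_width: 28.3
```

Run:
```python
from h import *
s=st();print(loc(s["position"]))
r0=R.from_quat(s["ee_rot"])
bar=np.array([-199,0,0]); 
r=Rdown(WQ[2]-np.pi/2)
p1=s["position"]-r0.apply([0,0,1])*150
plan([(p1,None,5),(W([-199,0,150]),r,5),(W([-199,0,20]),r,5)])
```

```text
t 73.17 pos [626.2 235.6  57.5] rv [[0.451, -0.893, 0.0], [0.18, 0.091, -0.979]] J [ 0.61  0.54 -0.27  0.05 -0.57 -0.19] F [0.4 0.3 0.8] w 28.3
[35.60019615  0.63647687 57.52066649]
T [[0.0, 0.0, -30.0], [0.0, 0.0, -30.0], [0.0, 0.0, -30.0], [0.0, 0.0, -30.0], [0.0, 0.0, -30.0]] 
 D [[0.0, 0.0, 0.0], [0.0, 0.0, 0.0], [0.0, 0.0, 0.0], [0.0, 0.0, 0.0], [0.0, 0.0, 0.0]]
T [[0.1, 42.2, 2.4], [0.1, 42.1, 4.1], [0.1, 41.9, 5.9], [0.1, 41.6, 7.5], [0.1, 41.3, 9.3]] 
 D [[-2.3, 0.0, 0.0], [-2.4, 0.0, 0.0], [-2.3, 0.0, 0.0], [-2.3, 0.0, 0.0], [-2.3, 0.0, 0.0]]
T [[0.0, 0.0, 26.0], [0.0, 0.0, 26.0], [0.0, 0.0, 26.0], [0.0, 0.1, 26.0], [0.0, 0.0, 26.0]] 
 D [[0.0, 0.0, 0.0], [0.0, 0.0, 0.0], [0.0, 0.0, 0.0], [0.0, 0.0, 0.0], [0.0, 0.0, 0.0]]
end [417.  129.4  20. ]
```

Call:
{"fn": "send_rows", "kwargs": {"translation": [[0,2,-10],[0,0,-30],[0,0,-40],[0,0,-40],[0,0,-30]], "dr": [[0,0,0],[0,0,0],[0,0,0],[0,0,0],[0,0,0]], "grip": [28,28,28,28,28]}}

```text
clock: 73.8
position: [597.2, 221.0, 207.5]
ee_rot: [0.847, -0.521, 0.054, -0.088]
contact_force: [0.3, -0.0, 0.1]
gripper_width: 28.1
```

Call:
{"fn": "send_rows", "kwargs": {"translation": [[0,42,2],[0,42,4],[0,42,6],[0,41.5,7.5],[0,39,9]], "dr": [[-2.3,0,0],[-2.4,0,0],[-2.3,0,0],[-2.3,0,0],[-2.3,0,0]], "grip": [34,34,34,34,34]}}

```text
clock: 74.42
position: [415.9, 129.4, 151.2]
ee_rot: [0.852, -0.524, 0.0, -0.001]
contact_force: [0.5, -0.5, 0.3]
gripper_width: 34.0
```

Run:
```python
from h import *
s=st();print(loc(s["position"]))
snap("side","za",(200,130,370,270),4.5)
snap("top","zb",(120,80,320,300),2.7)
for t in("rack_bar","door_bar","rack_floor"):
  for c in("side","top"): print(t,c,[(loc(x).round(1),k) for x,k in find(t,c)[:2]])
plan([(W([-199,0,25]),Rdown(WQ[2]-np.pi/2),5)])
```

```text
t 74.42 pos [415.9 129.4 151.2] rv [[0.451, -0.893, -0.0], [0.001, 0.001, -1.0]] J [ 0.68  0.14 -0.55 -0.   -0.87 -0.21] F [ 0.5 -0.5  0.3] w 34.0
[-200.00644175    0.49970653  151.19534455]
rack_bar side [(array([33.4,  3.7, 75.7]), 0.69)]
rack_bar top [(array([27.6,  4.8, 76.1]), 0.84)]
door_bar side [(array([-198. ,    1.7,   37.4]), 0.72)]
door_bar top [(array([-195. ,   -2.7,   32.2]), 0.56)]
rack_floor side [(array([140.8,  -0.3,  57.3]), 0.8)]
rack_floor top [(array([135.9,  -0.2,  51.3]), 0.89)]
T [[0.1, 0.3, 25.2], [0.2, 0.4, 25.3], [0.1, 0.3, 25.2], [0.1, 0.3, 25.3], [0.2, 0.3, 25.2]] 
 D [[0.0, 0.0, 0.0], [-0.1, 0.0, 0.0], [0.0, 0.0, 0.0], [0.0, 0.0, 0.0], [-0.1, 0.0, 0.0]]
end [417.  129.3  25. ]
```

View pics/za.png

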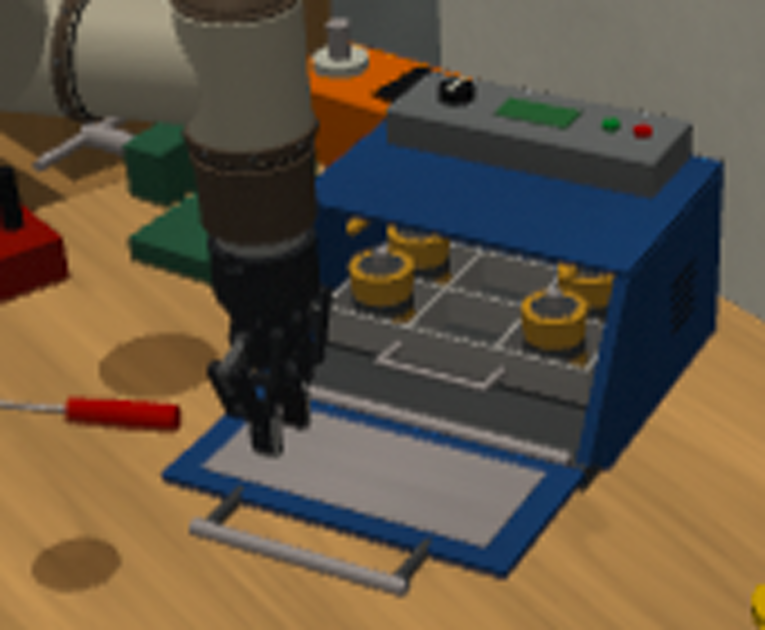

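View pics/zb.png

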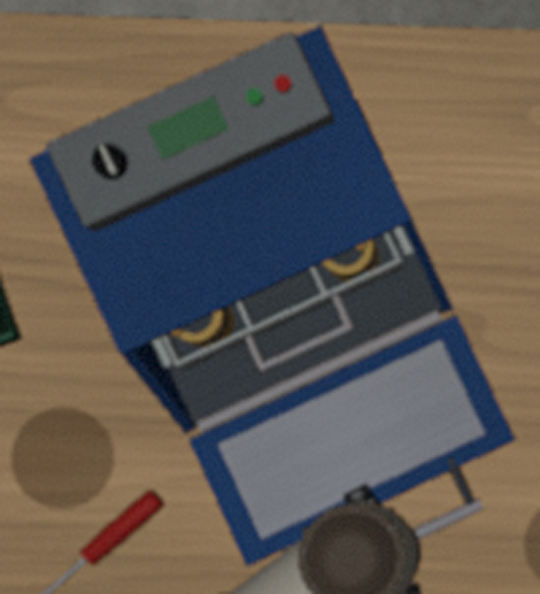

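Call:
{"fn": "send_rows", "kwargs": {"translation": [[0,-2,26],[0,0,26],[0,0,26],[0,0,26],[0,0,25]], "dr": [[0,0,0],[0,0,0],[0,0,0],[0,0,0],[0,0,0]], "grip": [34,34,34,34,34]}}

```text
clock: 75.45
position: [419.8, 131.5, 21.0]
ee_rot: [0.852, -0.524, 0.001, -0.001]
contact_force: [0.7, -0.1, -0.6]
gripper_width: 34.0
```

Call:
{"fn": "send_rows", "kwargs": {"translation": [[0,0,0],[0,0,0],[0,0,0],[0,0,0],[0,0,0]], "dr": [[0,0,0],[0,0,0],[0,0,0],[0,0,0],[0,0,0]], "grip": [26,20,14,10,8]}}

```text
clock: 76.08
position: [418.9, 131.0, 22.2]
ee_rot: [0.852, -0.524, 0.0, -0.001]
contact_force: [-2.2, -0.6, 0.8]
gripper_width: 11.4
```

Run:
```python
from h import *
s=st();p=loc(s["position"]);print(p)
def b(a):
    th=.52-a; return np.array([200*np.sin(th)-5*np.cos(th),200*np.cos(th)+5*np.sin(th)])
A=np.linspace(2.091,0,26);p=b(A[0])
for i in range(25):
    n=b(A[i+1]);d=n-p;r=np.round(d,1);p=p+r;print(i,[0,float(-r[0]),float(-r[1])],A[i+1].round(2))
```

```text
t 76.08 pos [418.9 131.   22.2] rv [[0.451, -0.893, -0.0], [0.001, 0.001, -1.0]] J [ 0.68  0.37 -0.69  0.   -0.51 -0.21] F [-2.2 -0.6  0.8] w 11.4
[-196.5376849     0.54740945   22.21638743]
0 [0, -0.3, -16.7] 2.01
1 [0, -1.7, -16.7] 1.92
2 [0, -3.0, -16.4] 1.84
3 [0, -4.4, -16.1] 1.76
4 [0, -5.8, -15.8] 1.67
5 [0, -7.0, -15.1] 1.59
6 [0, -8.3, -14.6] 1.51
7 [0, -9.5, -13.7] 1.42
8 [0, -10.6, -13.0] 1.34
9 [0, -11.6, -12.0] 1.25
10 [0, -12.6, -11.0] 1.17
11 [0, -13.5, -9.9] 1.09
12 [0, -14.3, -8.8] 1.0
13 [0, -14.9, -7.5] 0.92
14 [0, -15.5, -6.3] 0.84
15 [0, -16.0, -4.9] 0.75
16 [0, -16.3, -3.6] 0.67
17 [0, -16.6, -2.2] 0.59
18 [0, -16.7, -0.8] 0.5
19 [0, -16.7, 0.6] 0.42
20 [0, -16.7, 2.0] 0.33
21 [0, -16.3, 3.3] 0.25
22 [0, -16.1, 4.7] 0.17
23 [0, -15.6, 6.1] 0.08
24 [0, -15.0, 7.3] 0.0
```

Call:
{"fn": "send_rows", "kwargs": {"translation": [[0,-0.3,-16.7],[0,-1.7,-16.7],[0,-3,-16.4],[0,-4.4,-16],[0,-5.8,-15.8]], "dr": [[0,0,0],[0,0,0],[0,0,0],[0,0,0],[0,0,0]], "grip": [8,8,8,8,8]}}

```text
clock: 76.7
position: [432.2, 137.7, 103.1]
ee_rot: [0.852, -0.524, -0.0, -0.0]
contact_force: [4.0, 0.8, -9.7]
gripper_width: 11.7
```

Call:
{"fn": "send_rows", "kwargs": {"translation": [[0,-7,-15],[0,-8.3,-14.6],[0,-9.5,-13.7],[0,-10.6,-13],[0,-11.6,-12]], "dr": [[0,0,0],[0,0,0],[0,0,0],[0,0,0],[0,0,0]], "grip": [8,8,8,8,8]}}

```text
clock: 77.32
position: [470.2, 156.8, 170.1]
ee_rot: [0.851, -0.525, -0.003, 0.005]
contact_force: [-5.8, -2.0, -2.5]
gripper_width: 11.7
```

Call:
{"fn": "send_rows", "kwargs": {"translation": [[0,-12.6,-11],[0,-13.5,-10],[0,-14.3,-8.8],[0,-15,-7.5],[0,-15.5,-6.3]], "dr": [[0,0,0],[0,0,0],[0,0,0],[0,0,0],[0,0,0]], "grip": [8,8,8,8,8]}}

```text
clock: 77.95
position: [535.2, 189.3, 218.7]
ee_rot: [0.852, -0.524, -0.001, 0.002]
contact_force: [-10.5, -2.8, 13.6]
gripper_width: 11.8
```

Run:
```python
from h import *
s=st();p=loc(s["position"]);print(p)
snap("side","zc",(200,100,370,250),4.5)
```

```text
t 77.95 pos [535.2 189.3 218.7] rv [[0.452, -0.892, 0.001], [-0.003, -0.003, -1.0]] J [ 0.63  0.3  -0.15  0.   -1.12 -0.16] F [-10.5  -2.8  13.6] w 11.8
[-66.50785833   0.25867691 218.72385463]
```

View pics/zc.png

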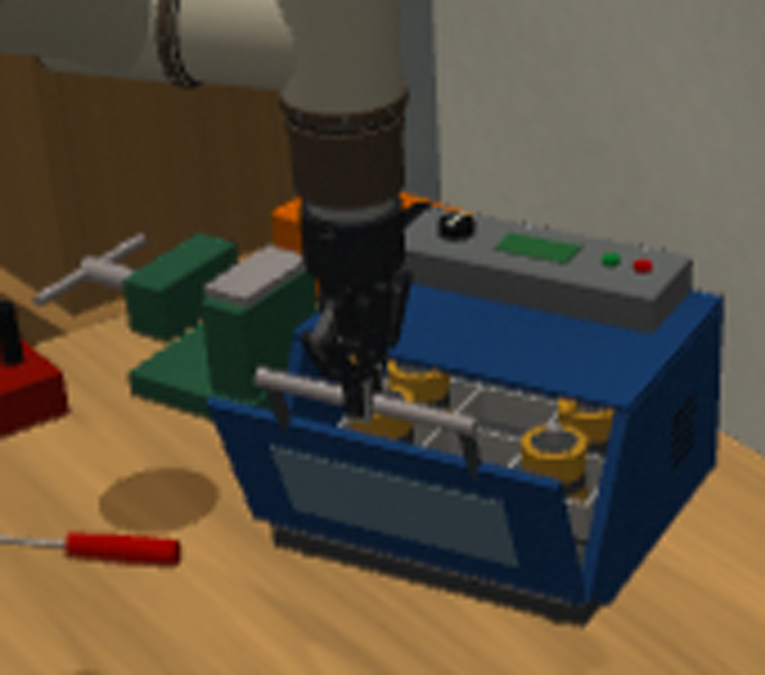

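Call:
{"fn": "send_rows", "kwargs": {"translation": [[0,-16,-6],[0,-16.3,-4],[0,-16.6,-2.2],[0,-16.7,-0.8],[0,-16.7,0.6]], "dr": [[0,0,0],[0,0,0],[0,0,0],[0,0,0],[0,0,0]], "grip": [8,8,8,8,8]}}

```text
clock: 78.62
position: [611.0, 227.2, 230.5]
ee_rot: [0.852, -0.524, 0.001, -0.0]
contact_force: [-2.9, -1.5, 6.4]
gripper_width: 12.0
```

Call:
{"fn": "send_rows", "kwargs": {"translation": [[0,-16.7,2],[0,-16.3,3.3],[0,-16,4.7],[0,-12,5],[0,0,0]], "dr": [[0,0,0],[0,0,0],[0,0,0],[0,0,0],[0,0,0]], "grip": [8,8,8,8,8]}}

```text
clock: 79.25
position: [667.5, 255.9, 213.8]
ee_rot: [0.852, -0.524, 0.002, -0.002]
contact_force: [3.9, 0.2, 2.2]
gripper_width: 11.4
```

Run:
```python
from h import *
s=st();p=loc(s["position"]);print(p)
snap("side","zd",(200,100,370,250),4.5)
```

```text
t 79.25 pos [667.5 255.9 213.8] rv [[0.451, -0.892, 0.001], [0.006, 0.002, -1.0]] J [ 0.59  0.55  0.23  0.   -1.25 -0.12] F [3.9 0.2 2.2] w 11.4
[8.17126928e+01 1.38796506e-01 2.13843293e+02]
```

View pics/zd.png

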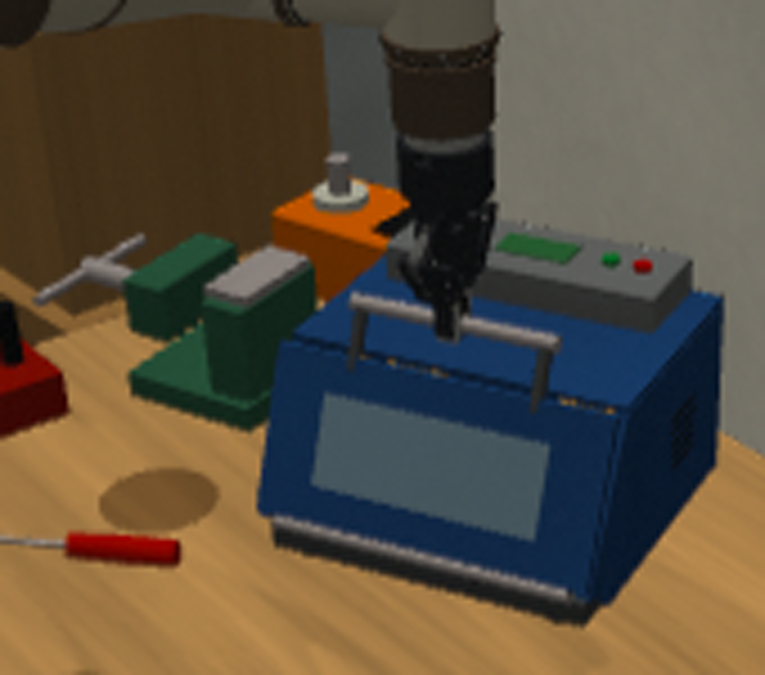

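Call:
{"fn": "send_rows", "kwargs": {"translation": [[0,-4,2],[0,-4,2],[0,-3,1.5],[0,-2,1],[0,0,0]], "dr": [[0,0,0],[0,0,0],[0,0,0],[0,0,0],[0,0,0]], "grip": [8,8,8,8,8]}}

```text
clock: 79.92
position: [677.3, 260.9, 208.7]
ee_rot: [0.852, -0.524, 0.001, -0.001]
contact_force: [0.4, -1.7, 8.1]
gripper_width: 11.5
```

Call:
{"fn": "send_rows", "kwargs": {"translation": [[0,-1.5,0.7],[0,-1.5,0.7],[0,0,0],[0,0,0],[0,0,0]], "dr": [[0,0,0],[0,0,0],[0,0,0],[0,0,0],[0,0,0]], "grip": [8,8,8,8,8]}}

```text
clock: 80.55
position: [679.6, 262.0, 207.4]
ee_rot: [0.852, -0.524, 0.001, -0.0]
contact_force: [1.1, -1.8, 7.8]
gripper_width: 11.5
```

Call:
{"fn": "send_rows", "kwargs": {"translation": [[0,-1.5,0.7],[0,-1.5,0.7],[0,0,0],[0,0,0],[0,0,0]], "dr": [[0,0,0],[0,0,0],[0,0,0],[0,0,0],[0,0,0]], "grip": [8,8,8,8,8]}}

```text
clock: 81.18
position: [682.5, 263.6, 205.2]
ee_rot: [0.852, -0.524, 0.001, -0.001]
contact_force: [0.1, -2.9, 5.4]
gripper_width: 11.6
```

Call:
{"fn": "send_rows", "kwargs": {"translation": [[0,-1.5,0.7],[0,-1.5,0.7],[0,0,0],[0,0,0],[0,0,0]], "dr": [[0,0,0],[0,0,0],[0,0,0],[0,0,0],[0,0,0]], "grip": [8,8,8,8,8]}}

```text
clock: 81.8
position: [682.6, 263.6, 205.1]
ee_rot: [0.852, -0.524, -0.001, 0.002]
contact_force: [-8.8, -4.6, 11.5]
gripper_width: 11.6
```

Call:
{"fn": "send_rows", "kwargs": {"translation": [[0,-1.5,0.7],[0,-1.5,0.7],[0,0,0],[0,0,0],[0,0,0]], "dr": [[0,0,0],[0,0,0],[0,0,0],[0,0,0],[0,0,0]], "grip": [8,8,8,8,8]}}

```text
clock: 82.42
position: [682.6, 263.6, 205.0]
ee_rot: [0.852, -0.524, -0.002, 0.005]
contact_force: [-16.1, -5.8, 18.0]
gripper_width: 11.6
```

Call:
{"fn": "send_rows", "kwargs": {"translation": [[0,2,-1],[0,2,-1],[0,0,0],[0,0,0],[0,0,0]], "dr": [[0,0,0],[0,0,0],[0,0,0],[0,0,0],[0,0,0]], "grip": [8,8,10,18,28]}}

```text
clock: 83.05
position: [683.8, 265.3, 201.9]
ee_rot: [0.852, -0.524, -0.0, -0.0]
contact_force: [-0.4, -0.9, -1.2]
gripper_width: 27.8
```

Call:
{"fn": "send_rows", "kwargs": {"translation": [[0,0,0],[0,0,0],[0,0,-15],[0,0,-30],[0,0,-50]], "dr": [[0,0,0],[0,0,0],[0,0,0],[0,0,0],[0,0,0]], "grip": [38,44,44,44,44]}}

```text
clock: 83.68
position: [683.6, 264.7, 298.0]
ee_rot: [0.852, -0.524, -0.0, 0.001]
contact_force: [0.6, 0.4, 0.4]
gripper_width: 43.9
```

Run:
```python
from h import *
s=st()
plan([((500,170,330),None,5)])
```

```text
t 83.67 pos [683.6 264.7 298. ] rv [[0.451, -0.893, 0.0], [-0.002, -0.001, -1.0]] J [ 0.59  0.55  0.44 -0.   -1.46 -0.12] F [0.6 0.4 0.4] w 43.9
T [[0.3, 41.3, -6.3], [0.4, 41.4, -6.3], [0.3, 41.3, -6.3], [0.4, 41.3, -6.3], [0.3, 41.4, -6.4]] 
 D [[0.0, 0.0, 0.0], [0.0, 0.0, 0.0], [0.0, 0.0, 0.0], [0.0, 0.0, 0.0], [0.0, 0.0, 0.0]]
end [500. 170. 330.]
```

Call:
{"fn": "send_rows", "kwargs": {"translation": [[0,20,-20],[0,40,-10],[0,50,0],[0,50,0],[0,30,0]], "dr": [[0,0,0],[0,0,0],[0,0,0],[0,0,0],[0,0,0]], "grip": [44,44,44,44,44]}}

```text
clock: 84.3
position: [512.9, 178.2, 329.9]
ee_rot: [0.852, -0.524, 0.001, -0.002]
contact_force: [0.5, 0.4, 0.9]
gripper_width: 43.7
```

Call:
{"fn": "send_rows", "kwargs": {"translation": [[0,40,0],[0,20,0],[0,0,0],[0,0,0],[0,0,0]], "dr": [[0,0,0],[0,0,0],[0,0,0],[0,0,0],[0,0,0]], "grip": [44,44,44,44,44]}}

```text
clock: 84.92
position: [461.7, 152.6, 327.6]
ee_rot: [0.852, -0.524, 0.0, -0.0]
contact_force: [0.8, 0.0, 0.0]
gripper_width: 43.9
```

Run:
```python
from h import *
s=st()
snap("side","fin1");snap("side","fin2",(240,130,380,250),5);snap("top","fin3")
for c in("side","top"): print(c,[(loc(x).round(1),k) for x,k in find("door_bar",c)[:2]])
print([find("barrel0",c) for c in("side","top")])
```

```text
t 84.92 pos [461.7 152.6 327.6] rv [[0.451, -0.893, 0.0], [0.001, 0.0, -1.0]] J [ 0.65  0.09 -0.15  0.   -1.33 -0.19] F [0.8 0.  0. ] w 43.9
side [(array([ 96.4,   0.7, 219.5]), 0.6)]
top [(array([ 96.9,   1.9, 211.2]), 0.77)]
[[([500.1, -503.4, 0.7], 0.94), ([640.2, -485.0, 1.5], 0.91), ([682.3, -374.9, 1.2], 0.74), ([560.5, -563.2, 1.7], 0.72)], [([563.7, -560.9, 1.7], 0.82), ([636.5, -486.1, -2.5], 0.74), ([677.3, -379.6, 2.6], 0.7), ([499.3, -499.9, -3.7], 0.68), ([591.1, -282.4, -2.0], 0.33)]]
```

View pics/fin2.png

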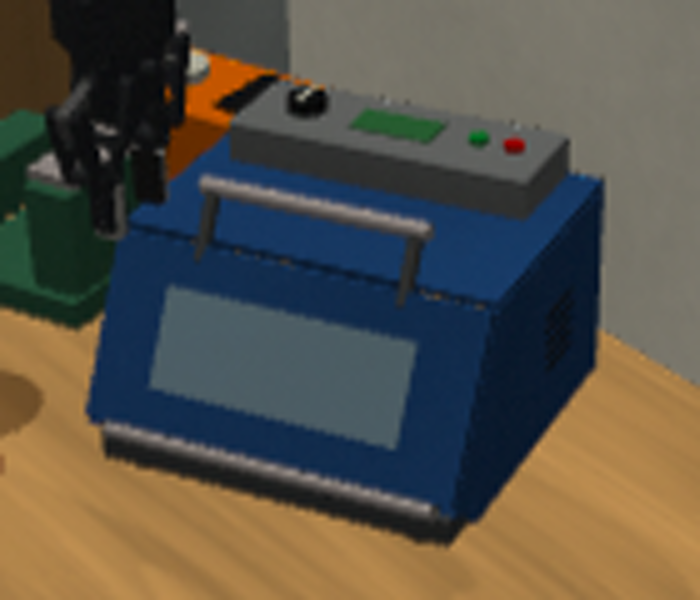

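View pics/fin3.png

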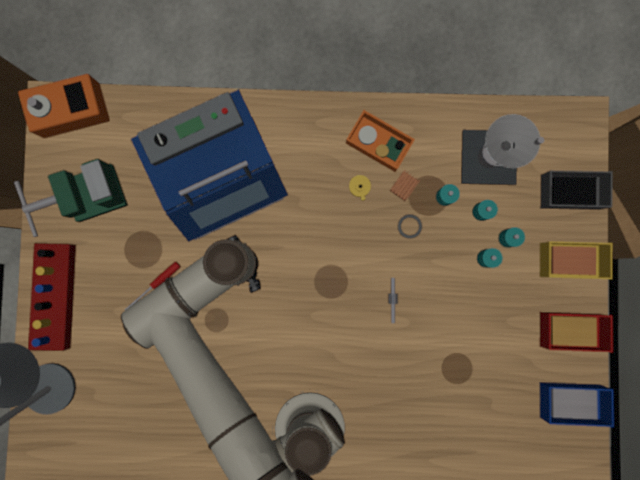

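View pics/fin1.png

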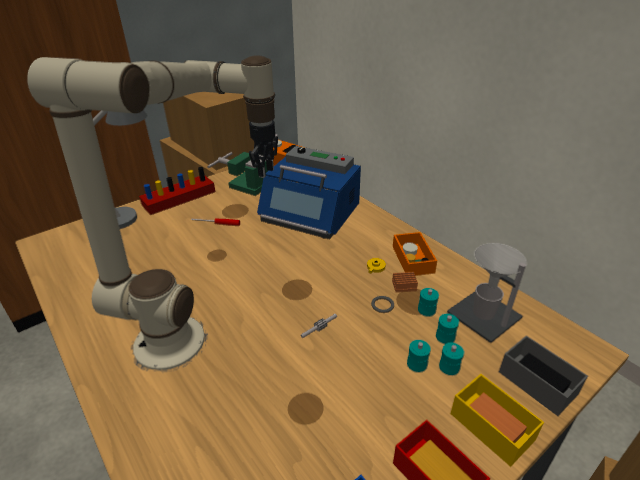

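```bash
python3 -c "
from bench import arm
print(arm.job_done())"
```

```text
the job is handed in; nothing more can be done
None
```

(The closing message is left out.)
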